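Store print plates in the rack and lock the keeper

ROBOT

A 7-joint arm with a two-finger parallel gripper is mounted at the origin on the work surface. World frame = base frame: x ahead of the robot, y to its left, z up, the work surface at z = 0. Lengths are in m, angles in rad, forces in N, time in s.
With the tool pointing down it reaches from about 0.425 to 0.875 m from the base axis. Payload 8.4 kg.
Tool frame: the origin (TCP) lies at the very end of the fingers, on their centre line; the grasp point (between the pads) lies 19 mm behind it; z points along the fingers, y is the line along which they close (so a half turn about z gives the same grasp; the last joint's range is limited). The gripper opens to 87 mm and grips with 3 to 60 N. Pads are 19 mm wide; open, the fingers measure 117 mm over their backs; the gripper's body (75 mm by 190 mm) begins 51 mm behind the grasp point.
Start: joints at [1.24, 0.333, 0.04, 1.465, -0.013, 1.343, -0.059], TCP at [0.149, -0.633, 0.223] pointing down, gripper open.
Joint ranges: [-2.58, 2.58], [-0.38, 2.09], [-1.3, 1.39], [0.25, 2.4], [-1.5, 4.64], [0.08, 2.09], [-2.65, 2.65]. Speed limits (rad/s): [2.22, 2.22, 2.79, 2.79, 3.14, 3.14, 3.14].

INTERFACE

Orientations are given as a unit quaternion [x, y, z, w].
In Python, from cell import arm gives the robot as it stands.
- The arm moves only by the tool arm_command, never from a script. Its argument "moves" is a list that holds one entry, the list of rows, each a list of 7 numbers: the shift along the tool's x, y, z in mm, then the turn, a rotation vector about the tool's x, y, z in degrees, then the opening, from 0 (shut) to 1 (fully open). A call has exactly 5 rows; each row shifts and turns the commanded pose from where the row before left it, along the tool's axes as they then stand; what a row does not reach is not made up. A row lasts 1/10 s, in which the tool goes at most 50 mm and 8.59 degrees, less where a joint would pass 70% of its speed; a pose out of reach is approached as far as the arm can. A call is refused whole if a number of a shift passes 50 or a number of a turn 8.59, either way. A call with a gripper value outside its range is refused whole. The fingers move at their own pace and stop on an object; "newtons" is the grip in N (left out, the last holds). Time passes only in rows, so rows that do not move let the fingers close, or fill a call up. It gives the time, the measured TCP pose, the force, the opening and the grip force at its end, in the units of the state.
- arm.observe(): the state, without advancing time (a new reading comes with each control period).
- arm.get_image(name): name is "scene" or "top" or "wrist"; returns a dict with "img" (400x640x3 uint8, blue, green, red), "z_map" (400x640 float32, m along the optical axis (not along the pixel's ray), 0 where there is no reading), "fx", "fy", "cx", "cy" (pixels), "extrinsics" (4x4, takes a point from camera to world coordinates); the wrist camera has in their place "T_tool_cam" (4x4, takes a point from camera to tool coordinates, whose origin is the TCP and whose axes are the flange's). Camera axes: x right, y down, z forward; pixel columns grow to the right and rows downward; lengths in m; the calibration is good to about 2 mm. The wrist camera is an equidistant fisheye: a pixel r from the principal point sees the ray r / f radians off the axis. A picture is of the moment at which its call begins: read the wrist's pose just before it.
- arm.hand_in(): hands the job in; it is judged then, once.
Trained networks look in the newest picture that a camera, given by its name, has taken for a name from the list of things; names that differ only in an ending like _2 or _b are one class to them, and where a whole thing is asked for, a point or a joint stands for the part that bears it (a point fixed in the world has none). Each returns a list of dicts, best first, with "confidence" (0 to 1); they miss things now and then, are a little off and sometimes report something else, mostly with a low value. They report only what shows in the picture. A call takes as long as a camera call. They do not tell look-alikes from the thing itself.
- arm.find_in(target, camera): "point" ([row, column] in pixels, amid what is visible of it).
- arm.silhouettes(target, camera): "mask" (400x640 bool, what is visible of it) and "point" ([row, column] in pixels, amid what is visible of it).
The state is a dict: "time_s": time; "q": joint angles; "qd": joint speeds; "tau": joint torques, N m; "ee_pos": TCP position; "orientation": TCP orientation; "contact_force": force on the tool from outside, world axes, zero at the start; "moment": the same for the moment, N m; "width": finger opening in m; "finger_force": force on a finger pad.
Only numpy, scipy, OpenCV 4.12 (cv2) and the standard library are available. Lean on these libraries where they do the work, as an engineer would, in place of code of your own. Each camera call takes 0.05 s, during which the arm holds its last target. There are 200 camera calls.

TASK

Put the print plates away: with the flat driver turn the rack's slotted screw to swing the yellow keeper bar about a quarter turn, clear of the slots, stand every plate on edge in a rack slot of its own with its grip tab up, and then turn the screw back with the driver until the bar lies fully home over the plates. Move the keeper only with the driver's blade in the slot, finish with the driver standing upright in its blue block again, and do not knock over the glue sticks.

Things in the scene. Friction and masses are not known exactly. Their poses are not given: they have to be found in the camera images.
- plate_a: orange print plate 80 (x) x 76 (y) x 6 mm, 60 g, at first flat on the table, z up. Origin: centre of underside. A straight grip tab 22 mm wide (y), 8 thick, 42 long rises from the middle of its -x edge, at (-37, 0, 3.5) mm, along (-0.707, 0, 0.707), 45 degrees up and outward. Stored on edge: +x down, tab on top, origin 48 mm above the table
- plate_b: blue print plate 80 (x) x 76 (y) x 6 mm, 60 g, at first flat on the table, z up. Origin: centre of underside. A straight grip tab 22 mm wide (y), 8 thick, 42 long rises from the middle of its -x edge, at (-37, 0, 3.5) mm, along (-0.707, 0, 0.707), 45 degrees up and outward. Stored on edge: +x down, tab on top, origin 48 mm above the table
- plate_c: green print plate 80 (x) x 76 (y) x 6 mm, 60 g, at first flat on the table, z up. Origin: centre of underside. A straight grip tab 22 mm wide (y), 8 thick, 42 long rises from the middle of its -x edge, at (-37, 0, 3.5) mm, along (-0.707, 0, 0.707), 45 degrees up and outward. Stored on edge: +x down, tab on top, origin 48 mm above the table
- plate_d: purple print plate 80 (x) x 76 (y) x 6 mm, 60 g, at first flat on the table, z up. Origin: centre of underside. A straight grip tab 22 mm wide (y), 8 thick, 42 long rises from the middle of its -x edge, at (-37, 0, 3.5) mm, along (-0.707, 0, 0.707), 45 degrees up and outward. Stored on edge: +x down, tab on top, origin 48 mm above the table
- plate_a_tab (a point): point in the middle of the 22 mm width of the grip tab of the orange plate, 30 mm up the tab from the bend (-58, 0, 25 mm in the plate's frame): the place to pinch the tab, across its width
- plate_b_tab (a point): point in the middle of the 22 mm width of the grip tab of the blue plate, 30 mm up the tab from the bend (-58, 0, 25 mm in the plate's frame): the place to pinch the tab, across its width
- plate_c_tab (a point): point in the middle of the 22 mm width of the grip tab of the green plate, 30 mm up the tab from the bend (-58, 0, 25 mm in the plate's frame): the place to pinch the tab, across its width
- plate_d_tab (a point): point in the middle of the 22 mm width of the grip tab of the purple plate, 30 mm up the tab from the bend (-58, 0, 25 mm in the plate's frame): the place to pinch the tab, across its width
- driver: stubby flat driver, 100 mm, 90 g, upright, blade down in the blue block. Origin: middle of the blade's end; z up to the handle. Blade 16 mm wide (x), 3 thick (y), 12 long; steel shank 16 mm round from 12 to 40 mm; square red handle 26 x 26 mm (faces along x and y) from 40 to 100 mm
- driver_tip (a point): middle of the driver blade's end (the driver's origin)
- stand: blue driver block fixed to the table, 44 x 44 mm, on a 60 mm square grey foot, 50 mm high, with an upright 23 mm round bore down to 8 mm above the table. Origin: centre of underside, z up. The driver hangs in it, its handle's lower end on the block's top, blade end 10 mm above the table
- rack: plate rack fixed to the table. Origin: centre of the slotted part at table height, z up. Four slots along x, at y = -60, -20, 20, 60 mm, each 11 mm wide, 84 long between side walls at x = +-42 mm, floor 8 and tops 43 mm above the table. A post 34 mm square at x 25, y 120 mm, 92 high, carries the keeper
- keeper (a joint): angle (rad) of the yellow bar and brass screw, one piece on the rack's post. 0: stop, bar along rack -y over the plates beside their tabs (fully home); grows counter-clockwise from above to a stop at 1.5, bar along rack +x. Stiff (0.12 N m), stays where left. Bar 200 mm long, 14 wide, 6 thick, underside 93 mm above the table. Starts at 0 to 0.25
- screw_slot (a point): centre of the slot's floor in the brass screw head (30 x 22 mm), on the keeper's upright axis, 100 mm above the table. Slot 5 mm wide, 22 long (closed ends), 8 deep; it runs along this point's x axis, which turns with the keeper and is parallel to the rack's x at keeper 0
- glue_red: small white glue stick with a red cap, 26 mm thick and 85 mm tall, standing left of the robot; leave it standing. Origin: centre of its underside
- glue_blue: white glue stick with a blue cap, 32 mm thick and 105 mm tall, standing beside the red one; leave it standing. Origin: centre of its underside
Things that resemble listed ones, but are neither listed nor needed, are in the scene too. What is shaped like the driver but turquoise is not meant.

How it is judged:
On the way, in this order (a step that is already met when the one before it is completed fails the run):
1. the keeper bar is turned well open (over 1.05 rad) by the driver, its blade in the screw's slot (value of joint keeper above 1.05 rad and distance between driver_tip and screw_slot below 0.007 m), for 0.1 s.
2. every plate stands on edge in a slot, the keeper still open (value of joint keeper above 0.9 rad and x of plate_a in the frame of rack between -0.015 and 0.015 m and y of plate_a in the frame of rack between -0.075 and 0.075 m and z of plate_a in the frame of rack between 0.04 and 0.056 m and angle between the x axis of each of plate_a, plate_b, plate_c, plate_d and the z axis of rack, either way round below 0.25 rad and linear speed of each of plate_a, plate_b, plate_c, plate_d below 0.05 m/s and x of plate_b in the frame of rack between -0.015 and 0.015 m and y of plate_b in the frame of rack between -0.075 and 0.075 m and z of plate_b in the frame of rack between 0.04 and 0.056 m and x of plate_c in the frame of rack between -0.015 and 0.015 m and y of plate_c in the frame of rack between -0.075 and 0.075 m and z of plate_c in the frame of rack between 0.04 and 0.056 m and x of plate_d in the frame of rack between -0.015 and 0.015 m and y of plate_d in the frame of rack between -0.075 and 0.075 m and z of plate_d in the frame of rack between 0.04 and 0.056 m), for 0.2 s.
3. the keeper is turned fully home (under 0.1 rad) by the driver, its blade in the slot (value of joint keeper below 0.1 rad and distance between driver_tip and screw_slot below 0.007 m), for 0.1 s.
At the end, for the whole second after the job is handed in: keeper within 0.1 rad of fully home; every plate on edge in a rack slot (length within 0.25 rad of upright, tab up, down on the slot floor within 8 mm, within 15 mm of the slot's middle), the driver upright in its block (within 6 mm, handle resting on the block within 5 mm), all at rest (value of joint keeper below 0.1 rad and x of plate_a in the frame of rack between -0.015 and 0.015 m and y of plate_a in the frame of rack between -0.075 and 0.075 m and z of plate_a in the frame of rack between 0.04 and 0.056 m and angle between the x axis of each of plate_a, plate_b, plate_c, plate_d and the z axis of rack, either way round below 0.25 rad and linear speed of each of plate_a, plate_b, plate_c, plate_d, driver below 0.05 m/s and x of plate_b in the frame of rack between -0.015 and 0.015 m and y of plate_b in the frame of rack between -0.075 and 0.075 m and z of plate_b in the frame of rack between 0.04 and 0.056 m and x of plate_c in the frame of rack between -0.015 and 0.015 m and y of plate_c in the frame of rack between -0.075 and 0.075 m and z of plate_c in the frame of rack between 0.04 and 0.056 m and x of plate_d in the frame of rack between -0.015 and 0.015 m and y of plate_d in the frame of rack between -0.075 and 0.075 m and z of plate_d in the frame of rack between 0.04 and 0.056 m and horizontal distance between driver and stand below 0.006 m and z of driver in the frame of stand between 0.005 and 0.015 m and angle between driver's own z axis and vertical below 0.15 rad); the robot touches nothing.
It fails at once if the keeper is moved by something other than the driver (it turns while the blade is not at the slot) ((velocity of joint keeper above 0.1 rad/s or velocity of joint keeper below -0.1 rad/s) and distance between driver_tip and screw_slot above 0.02 m).
It fails at once if a glue stick is knocked over (angle between any of glue_red, glue_blue's own z axis and vertical above 0.6 rad).
Of plate_a, plate_b, plate_c, plate_d only 3 to 4 are there at a start; the rules pass over those that are not, and their reading is None.
At some moment in a run one of plate_a, plate_b, plate_c, plate_d may be knocked a few centimetres aside while the robot is not near it.
It also fails if it takes over 208 s, if anything falls off the work surface, if the arm or the gripper's body presses on something with over 40 N, if the wrist force passes 120 N, or if a joint passes its speed limit or range.

## Working session

There is one attempt and no reset: what is moved stays moved. The work goes in short steps, Python scripts to look and compute and a tool call to move; the robot and the scene stay as the last step left them, time stands still between calls to the robot, and variables do not carry over. Pictures are saved under pics/ and viewed, at most 14 in all, crops included, and the job is handed in when it is done.

Besides the shell and the picture viewer there is one more tool, called after "Emit:" as a command line: name --argument value ..., lists and objects as JSON in quotes. arm_command: Moves the arm, as the interface text tells. Its arguments: {"type":"object","properties":{"moves":{"type":"array"},"newtons":{"type":"number"}},"required":["moves"]}

```bash
ls; mkdir -p pics; cat > h.py <<'E'
import numpy as np, cv2
from scipy.spatial.transform import Rotation as R
from cell import arm
np.set_printoptions(precision=4,suppress=True)
def cloud(im):
    z=im["z_map"]; v,u=np.mgrid[:z.shape[0],:z.shape[1]]
    p=np.stack([(u-im["cx"])/im["fx"]*z,(v-im["cy"])/im["fy"]*z,z],-1)
    E=np.array(im["extrinsics"]); return p@E[:3,:3].T+E[:3,3], z>0
E
python3 - <<'E'
from h import *
for n in ("top","scene"):
    im=arm.get_image(n); cv2.imwrite(f"pics/{n}0.png",im["img"])
    P,ok=cloud(im); np.save(f"{n}0.npy",P)
    print(n,im["fx"],im["extrinsics"])
    for t in ("plate_a","plate_a_tab","driver","stand","rack","keeper","screw_slot","glue_red","glue_blue"):
        for d in arm.find_in(t,n):
            r,c=map(int,d["point"]); print(t,round(d["confidence"],2),(r,c),P[r,c] if ok[r,c] else None, im["img"][r,c])
print(arm.observe())
E
```

```text
pics
top 380.68181166390644 [[ 0.017  -0.9987  0.0489  0.4728]
 [-0.9995 -0.0157  0.0269 -0.0375]
 [-0.0261 -0.0493 -0.9984  0.9991]
 [ 0.      0.      0.      1.    ]]
plate_a 0.95 (191, 421) [ 0.5477 -0.2783  0.0064] [ 63 104  45]
plate_a 0.81 (178, 363) [ 0.5795 -0.1278  0.006 ] [126  61  98]
plate_a 0.77 (213, 318) [ 0.4862 -0.0118  0.0066] [130  72  39]
plate_a 0.59 (237, 363) [ 0.4262 -0.1291  0.0105] [ 35  95 165]
plate_a_tab 0.68 (240, 362) [ 0.4184 -0.1266  0.0105] [ 37  95 165]
driver 0.52 (240, 453) [ 0.4274 -0.3292  0.1029] [113 115  34]
driver 0.49 (212, 493) [ 0.4937 -0.4169  0.1134] [31 30 29]
stand 0.75 (200, 205) [0.5142 0.2768 0.0353] [15 15 14]
rack 0.93 (200, 206) [0.5146 0.2773 0.0257] [16 15 15]
keeper 0.82 (184, 186) [0.5489 0.3025 0.1007] [ 16 101 126]
screw_slot 0.83 (188, 181) None [ 16 101 126]
glue_red 0.78 (246, 189) [0.4006 0.2949 0.0879] [ 21  25 110]
glue_blue 0.75 (245, 168) [0.4027 0.3428 0.0955] [65 33 16]
scene 402.62633731471084 [[-0.8577  0.3315 -0.393   0.958 ]
 [ 0.5142  0.5519 -0.6565  0.7059]
 [-0.0007 -0.7651 -0.6439  0.807 ]
 [ 0.      0.  
[... 821 characters left out ...]
slot 0.58 (286, 386) [0.5452 0.3066 0.0969] [ 50 130 168]
glue_red 0.7 (272, 431) [0.4057 0.308  0.0596] [126 131 148]
glue_blue 0.7 (287, 443) [0.4146 0.3563 0.0619] [107 110 117]
{'time_s': 1.0, 'q': array([ 1.2398,  0.3332,  0.0399,  1.4654, -0.0134,  1.3433, -0.0585]), 'qd': array([-0.0013,  0.0002, -0.0006,  0.0004,  0.0002, -0.0011,  0.0004]), 'tau': array([ -0.0007, -65.6141,   1.3331, -40.4073,  -0.0598,   0.0351,
         0.    ]), 'ee_pos': array([ 0.1493, -0.6326,  0.2225]), 'orientation': array([ 0.9933,  0.1156,  0.    , -0.    ]), 'contact_force': array([-0.5824, -0.013 ,  0.0529]), 'moment': array([ 0.0328, -0.0044, -0.0011]), 'finger_force': 0.0, 'width': 0.08687624600466413}
```

View pics/top0.png

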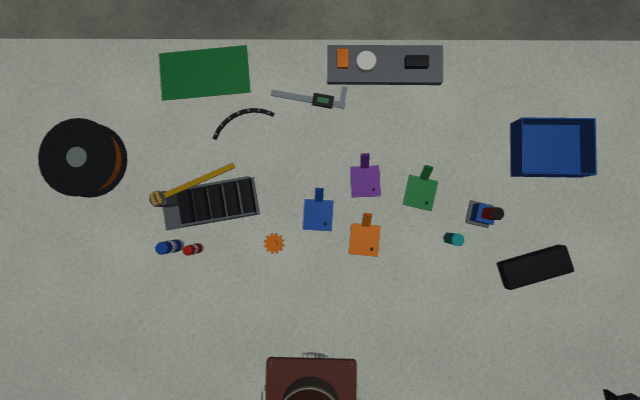

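View pics/scene0.png

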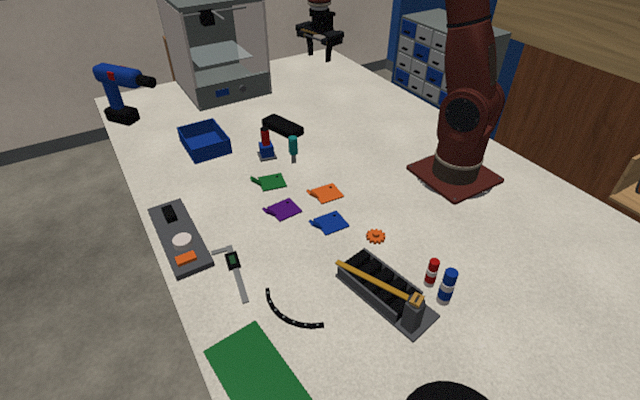

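```bash
cat >> h.py <<'E'
def rect(xy):
    (cx,cy),(w,h),a=cv2.minAreaRect(xy.astype(np.float32)); return np.array([cx,cy]),(w,h),a
E
python3 - <<'E'
from h import *
img=cv2.imread("pics/top0.png"); P=np.load("top0.npy"); hsv=cv2.cvtColor(img,cv2.COLOR_BGR2HSV)
X=P.reshape(-1,3); H=hsv.reshape(-1,3).astype(int); ok=np.isfinite(X[:,2])&(X[:,2]<.3)
def box(x0,x1,y0,y1): return ok&(X[:,0]>x0)&(X[:,0]<x1)&(X[:,1]>y0)&(X[:,1]<y1)
for n,(x,y) in dict(green=(.548,-.278),purple=(.58,-.128),blue=(.486,-.012),orange=(.426,-.129)).items():
    b=box(x-.08,x+.08,y-.08,y+.08)&(H[:,1]>90)&(H[:,2]>40)
    lo=b&(X[:,2]<.012)&(np.hypot(X[:,0]-x,X[:,1]-y)<.065); hi=b&(X[:,2]>.018)&(X[:,2]<.06)
    print(n,lo.sum(),rect(X[lo,:2]),'tab',X[hi].mean(0),hi.sum())
rk=box(.4,.65,.12,.42)
ye=rk&(H[:,0]>15)&(H[:,0]<32)&(H[:,1]>120)&(X[:,2]>.08)
print('yellow',ye.sum(),rect(X[ye,:2]),np.median(X[ye,2]))
t=rk&~ye&(X[:,2]>.033)&(X[:,2]<.05)&(np.hypot(X[:,0]-.40,X[:,1]-.32)>.06); print('racktop',t.sum(),rect(X[t,:2]))
b=rk&(X[:,2]>.008)&(X[:,2]<.05)&(X[:,0]>.45);print('rack all',rect(X[b,:2]))
d=box(.44,.56,-.47,-.36); h=d&(X[:,2]>.1); s=d&(X[:,2]>.035)&(X[:,2]<.06)
print('driver',h.sum(),X[h].mean(0),rect(X[h,:2]),'stand',rect(X[s,:2]))
E
```

```text
green 866 (array([ 0.544 , -0.2766]), (0.07539451122283936, 0.07981527596712112), 78.2573013305664) tab [ 0.5992 -0.2876  0.0284] 87
purple 839 (array([ 0.5714, -0.1331]), (0.07836485654115677, 0.0734206885099411), 2.5485293865203857) tab [ 0.6277 -0.1289  0.029 ] 76
blue 872 (array([ 0.4828, -0.0109]), (0.07509899139404297, 0.08054053038358688), 87.5884017944336) tab [ 0.538  -0.0132  0.0286] 75
orange 897 (array([ 0.4203, -0.1329]), (0.07720685005187988, 0.08071015030145645), 85.83863067626953) tab [ 0.477  -0.1363  0.0291] 78
yellow 530 (array([0.556 , 0.2878]), (0.028850069269537926, 0.2092183530330658), 26.923168182373047) 0.10078626219909337
racktop 2368 (array([0.5092, 0.2645]), (0.09805434197187424, 0.219719797372818), 10.640470504760742)
rack all (array([0.5146, 0.2715]), (0.12375436723232269, 0.25289854407310486), 1.0170458555221558)
driver 161 [ 0.4915 -0.4241  0.1123] (array([ 0.4916, -0.4254]), (0.028864335268735886, 0.02796359546482563), 87.13633728027344) stand (array([ 0.4916, -0.425 ]), (0.04443619027733803, 0.04399396479129791), 77.77518463134766)
```

Emit:
arm_command --moves '[[[0,0,-10,0,0,0,1],[0,0,0,0,0,0,1],[0,0,0,0,0,0,1],[0,0,0,0,0,0,1],[0,0,0,0,0,0,1]]]'

```text
time_s: 1.5
ee_pos: [0.1493, -0.6325, 0.2324]
orientation: [0.993, 0.116, -0.0, -0.0]
contact_force: [0.2, -0.6, 0.2]
width: 0.0868
finger_force: 0.0
```

```bash
cat >> h.py <<'E'
def pose(s=None):
    s=s or arm.observe(); return np.array(s["ee_pos"]),R.from_quat(s["orientation"])
def go(p1,r1,n=None,start=None,dec=0):
    """rows (mm, deg in tool axes) from the present/start pose to p1,r1 in n equal steps, rounded, error fed back"""
    p,r=start or pose(); p1=np.array(p1,float); tot=(r.inv()*r1).as_rotvec(); d=p1-p
    n=n or int(max(np.ceil(np.linalg.norm(d)/.045),np.ceil(np.degrees(np.linalg.norm(tot))/8.0),1))
    n=-(-n//5)*5; P,Q=p.copy(),r; out=[]
    for i in range(1,n+1):
        pt=p+d*i/n; rt=r*R.from_rotvec(tot*i/n)
        sh=np.round(Q.inv().apply(pt-P)*1000,dec)+0; w=np.round(np.degrees((Q.inv()*rt).as_rotvec()),1)+0
        P=P+Q.apply(sh/1000); Q=Q*R.from_rotvec(np.radians(w)); out.append([*sh,*w])
    for k in range(0,n,5): print([[float(x) for x in o] for o in out[k:k+5]])
    return P,Q
def down(yaw): return R.from_euler("z",yaw,degrees=True)*R.from_euler("x",180,degrees=True)
def wrist(name=None):
    p,r=pose(); im=arm.get_image("wrist")
    if name: cv2.imwrite(f"pics/{name}.png",im["img"])
    z=im["z_map"]; v,u=np.mgrid[:z.shape[0],:z.shape[1]]
    a=(u-im["cx"])/im["fx"]; b=(v-im["cy"])/im["fy"]; th=np.hypot(a,b); k=np.tan(th)/np.maximum(th,1e-9)
    c=np.stack([a*k*z,b*k*z,z],-1); T=np.array(im["T_tool_cam"])
    return im,r.apply((c.reshape(-1,3)@T[:3,:3].T+T[:3,3])).reshape(c.shape)+p,(z>0)&(th<1.4)
E
python3 - <<'E'
from h import *
im=arm.get_image("wrist"); print(im["T_tool_cam"],im["fx"],im["cx"],im["cy"])
go([.47,-.425,.23],down(13.3))
E
```

```text
[[-0.0006 -0.9697 -0.2443  0.0682]
 [ 1.     -0.0009  0.0013  0.001 ]
 [-0.0015 -0.2443  0.9697 -0.1626]
 [ 0.      0.      0.      1.    ]] 309.70691628693146 320.0098854122647 202.91552622415307
[[36.0, -13.0, 0.0, 0.0, 0.0, 0.0], [36.0, -13.0, 0.0, 0.0, 0.0, 0.0], [36.0, -12.0, 1.0, 0.0, 0.0, 0.0], [36.0, -13.0, 0.0, 0.0, 0.0, 0.0], [36.0, -13.0, 0.0, 0.0, 0.0, 0.0]]
[[36.0, -13.0, 0.0, 0.0, 0.0, 0.0], [36.0, -13.0, 1.0, 0.0, 0.0, 0.0], [36.0, -13.0, 0.0, 0.0, 0.0, 0.0], [36.0, -12.0, 0.0, 0.0, 0.0, 0.0], [36.0, -13.0, 0.0, 0.0, 0.0, 0.0]]
```

Emit:
arm_command --moves '[[[36,-13,0,0,0,0,1],[36,-13,0,0,0,0,1],[36,-12,1,0,0,0,1],[36,-13,0,0,0,0,1],[36,-13,0,0,0,0,1]]]'

```text
time_s: 2.05
ee_pos: [0.3109, -0.5279, 0.2315]
orientation: [0.993, 0.116, -0.0, -0.0]
contact_force: [-0.1, -0.6, 0.5]
width: 0.087
finger_force: 0.0
```

Emit:
arm_command --moves '[[[36,-13,0,0,0,0,1],[36,-13,1,0,0,0,1],[36,-13,0,0,0,0,1],[36,-12,0,0,0,0,1],[36,-13,0,0,0,0,1]]]'

```text
time_s: 2.55
ee_pos: [0.4714, -0.4244, 0.2305]
orientation: [0.993, 0.116, -0.0, 0.0]
contact_force: [0.2, -1.6, 0.6]
width: 0.087
finger_force: 0.0
```

```bash
python3 - <<'E'
from h import *
print(arm.observe()["ee_pos"])
im,P,ok=wrist("w1"); X=P[ok]
b=(np.abs(X[:,0]-.49)<.06)&(np.abs(X[:,1]+.425)<.06)
t=b&(X[:,2]>.1)&(X[:,2]<.125)
print(t.sum(),X[t].mean(0),rect(X[t,:2])); s=b&(X[:,2]>.04)&(X[:,2]<.055); print(rect(X[s,:2]))
E
```

```text
[ 0.4714 -0.4244  0.2305]
852 [ 0.4943 -0.4282  0.113 ] (array([ 0.4937, -0.4283]), (0.029075084254145622, 0.02887836843729019), 72.41060638427734)
(array([ 0.4937, -0.4284]), (0.04494699463248253, 0.044976312667131424), 77.35883331298828)
```

View pics/w1.png

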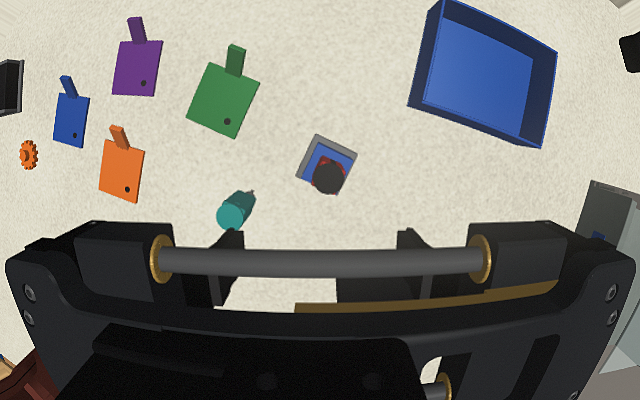

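```bash
python3 -c "
import cv2;i=cv2.imread('pics/w1.png')[120:210,280:380];cv2.imwrite('pics/w1c.png',cv2.resize(i,None,fx=6,fy=6,interpolation=cv2.INTER_CUBIC))"
```

```text
(no output)
```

View pics/w1c.png

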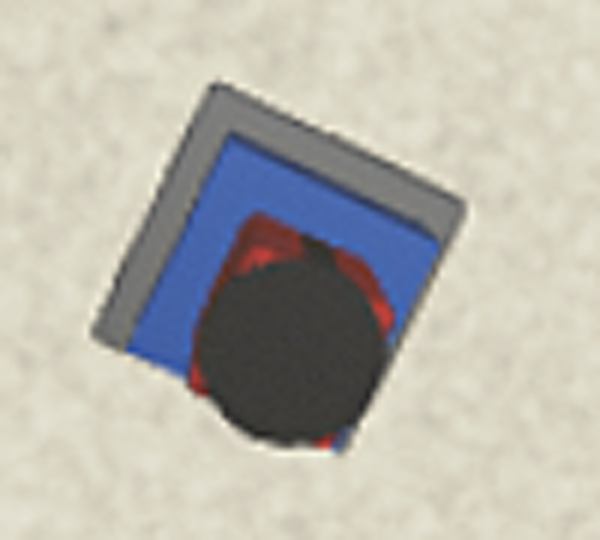

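```bash
python3 - <<'E'
from h import *
a=go([.4937,-.4283,.18],down(77.4))
go([.4937,-.4283,.065],down(77.4),5,a)
E
```

```text
[[1.0, 1.0, 5.0, 0.0, 0.0, -6.4], [1.0, 2.0, 5.0, 0.0, -0.1, -6.3], [1.0, 2.0, 5.0, 0.0, 0.0, -6.4], [1.0, 1.0, 5.0, 0.0, 0.0, -6.4], [1.0, 2.0, 5.0, 0.0, 0.0, -6.3]]
[[0.0, 2.0, 5.0, 0.0, -0.1, -6.4], [0.0, 2.0, 5.0, 0.0, 0.0, -6.4], [0.0, 2.0, 5.0, 0.0, 0.0, -6.3], [0.0, 2.0, 5.0, 0.0, 0.0, -6.4], [0.0, 1.0, 5.0, 0.0, -0.1, -6.4]]
[[0.0, 0.0, 23.0, 0.0, 0.0, 0.0], [0.0, 0.0, 23.0, 0.0, 0.0, 0.0], [0.0, 0.0, 23.0, 0.0, 0.0, 0.0], [0.0, 0.0, 23.0, 0.0, 0.0, 0.0], [0.0, 0.0, 23.0, 0.0, 0.0, 0.0]]
```

Emit:
arm_command --moves '[[[1,1,5,0,0,-6.4,1],[1,2,5,0,0,-6.4,1],[1,2,5,0,0,-6.4,1],[1,1,5,0,0,-6.4,1],[1,2,5,0,0,-6.4,1]]]'

```text
time_s: 3.1
ee_pos: [0.4781, -0.4303, 0.2052]
orientation: [0.922, 0.387, -0.0, -0.0]
contact_force: [0.3, -0.9, -0.6]
width: 0.0871
finger_force: 0.0
```

Emit:
arm_command --moves '[[[0,2,5,0,0,-6.4,1],[0,2,5,0,0,-6.4,1],[0,2,5,0,0,-6.4,1],[0,2,5,0,0,-6.4,1],[0,1,5,0,0,-6.4,1]]]'

```text
time_s: 3.6
ee_pos: [0.4856, -0.4353, 0.1801]
orientation: [0.78, 0.626, -0.0, -0.0]
contact_force: [0.4, -0.5, 0.5]
width: 0.0867
finger_force: 0.0
```

Emit:
arm_command --moves '[[[0,0,0,0,0,0,1],[0,0,29,0,0,0,1],[0,0,29,0,0,0,1],[0,0,29,0,0,0,1],[0,0,28,0,0,0,1]]]'

```text
time_s: 4.1
ee_pos: [0.4856, -0.4352, 0.0647]
orientation: [0.782, 0.623, -0.0, 0.0]
contact_force: [0.9, -0.2, -0.0]
width: 0.0871
finger_force: 0.0
```

Emit:
arm_command --moves '[[[0,0,0,0,0,0,0.3],[0,0,0,0,0,0,0.2],[0,0,0,0,0,0,0],[0,0,0,0,0,0,0],[0,0,0,0,0,0,0]]]' --newtons 50

```text
time_s: 4.6
ee_pos: [0.4863, -0.4356, 0.0669]
orientation: [0.781, 0.624, 0.0, 0.001]
contact_force: [0.4, -1.0, 0.4]
width: 0.055
finger_force: 0.0
```

Emit:
arm_command --moves '[[[0,0,0,0,0,0,0],[0,0,0,0,0,0,0],[0,0,0,0,0,0,0],[0,0,0,0,0,0,0],[0,0,0,0,0,0,0]]]'

```text
time_s: 5.1
ee_pos: [0.4861, -0.4352, 0.0657]
orientation: [0.781, 0.624, 0.0, 0.0]
contact_force: [1.5, 0.3, -0.2]
width: 0.0256
finger_force: 50.0
```

```bash
python3 - <<'E'
from h import *
s=arm.observe(); print(s)
im,P,ok=wrist("w2")
im=arm.get_image("top"); cv2.imwrite("pics/t2.png",im["img"][120:300,400:560].repeat(3,0).repeat(3,1))
print(pose()[0],pose()[1].as_euler("xyz",degrees=True))
E
```

```text
{'time_s': 5.1, 'q': array([ 0.8969,  0.4768, -0.3063,  1.6151,  0.1579,  1.0734,  0.3253]), 'qd': array([ 0.0003,  0.0004,  0.0005,  0.0005,  0.0007,  0.0004, -0.0013]), 'tau': array([  0.4524, -70.0934,  -4.1968, -34.9367,   0.1014,   0.7078,
         0.0134]), 'ee_pos': array([ 0.4861, -0.4352,  0.0657]), 'orientation': array([0.7811, 0.6245, 0.0002, 0.0003]), 'contact_force': array([ 1.4588,  0.3478, -0.2289]), 'moment': array([-0.1699, -0.5104, -0.0536]), 'finger_force': 49.99924915842712, 'width': 0.02563158932037191}
[ 0.4861 -0.4351  0.0657] [179.9583   0.0022  77.2855]
```

View pics/w2.png

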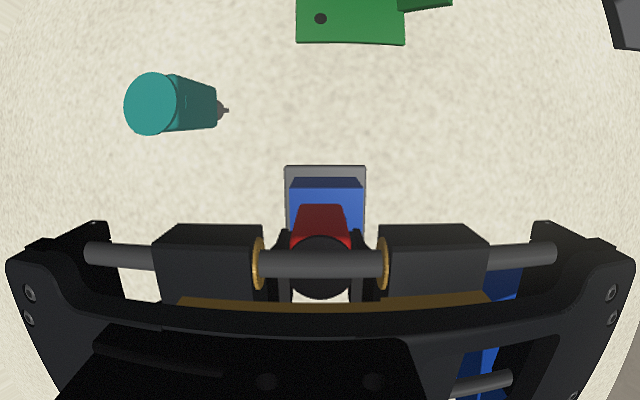

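```bash
python3 - <<'E'
from h import *
im,P,ok=wrist(); p,r=pose()
img=im["img"]; hsv=cv2.cvtColor(img,cv2.COLOR_BGR2HSV)
L=r.inv().apply((P-p).reshape(-1,3)).reshape(P.shape)*1000
X=L[ok]; h=hsv[ok].astype(int); W=P[ok]
cap=(abs(X[:,0])<40)&(abs(X[:,1])<14)&(W[:,2]>.098)&(W[:,2]<.12); print('cap',cap.sum(),X[cap].min(0),X[cap].max(0),X[cap].mean(0))
red=(abs(X[:,0])<40)&(abs(X[:,1])<25)&((h[:,0]<8)|(h[:,0]>172))&(h[:,1]>120); print('red',red.sum(),X[red].min(0),X[red].max(0), np.percentile(X[red],[50,95],axis=0))
bl=(abs(X[:,0])<60)&(abs(X[:,1])<40)&(h[:,0]>100)&(h[:,0]<125)&(h[:,1]>120)&(W[:,2]>.044)&(W[:,2]<.056); print('blue',bl.sum(),X[bl].min(0),X[bl].max(0))
t=arm.get_image("top"); Pt,o=cloud(t); X=Pt[o]; b=(abs(X[:,0]-.49)<.05)&(abs(X[:,1]+.425)<.05)&(X[:,2]>.035)&(X[:,2]<.06); print(rect(X[b,:2]))
E
```

```text
cap 2424 [ -9.5253 -13.994  -51.1138] [ 23.8391  13.9942 -32.3219] [ 10.4076   0.4918 -45.7109]
red 1875 [  -8.5302  -24.4389 -121.8874] [32.8487 18.941  12.8814] [[ 21.726    2.2697 -27.2461]
 [ 22.3842  13.5847   6.0806]]
blue 1804 [  3.3321 -16.1776  10.9577] [30.5485 27.7187 20.3131]
(array([ 0.4933, -0.4174]), (0.028923729434609413, 0.04378325119614601), 77.93677520751953)
```

```bash
python3 - <<'E'
from h import *
print(go([.4937,-.4283,.18],down(77.4),start=(np.array([.4714,-.4244,.2305]),down(13.3))))
print(go([.4937,-.4283,.0657],down(77.4)))
E
```

```text
[[2.0, 1.0, 5.0, 0.0, 0.0, -6.4], [2.0, 1.0, 5.0, 0.0, 0.0, -6.4], [2.0, 1.0, 5.0, 0.0, 0.0, -6.4], [2.0, 2.0, 5.0, 0.0, 0.0, -6.4], [1.0, 2.0, 5.0, 0.0, 0.0, -6.5]]
[[1.0, 1.0, 5.0, 0.0, 0.0, -6.4], [1.0, 2.0, 5.0, 0.0, 0.0, -6.4], [1.0, 3.0, 5.0, 0.0, 0.0, -6.4], [1.0, 2.0, 5.0, 0.0, 0.0, -6.4], [0.0, 2.0, 5.0, 0.0, 0.0, -6.4]]
(array([ 0.4936, -0.4285,  0.1805]), Rotation.from_matrix(array([[ 0.2181,  0.9759,  0.    ],
                            [ 0.9759, -0.2181, -0.    ],
                            [-0.    ,  0.    , -1.    ]])))
[[2.0, 1.0, 0.0, 0.0, 0.0, 0.0], [1.0, 1.0, 0.0, 0.0, 0.0, 0.0], [2.0, 2.0, 0.0, 0.0, 0.0, -0.1], [2.0, 1.0, 0.0, 0.0, 0.0, 0.0], [1.0, 1.0, 0.0, 0.0, 0.0, 0.0]]
(array([ 0.4937, -0.4287,  0.0657]), Rotation.from_matrix(array([[ 0.2184,  0.9759,  0.0007],
                            [ 0.9759, -0.2184, -0.0002],
                            [-0.0001,  0.0007, -1.    ]])))
```

Emit:
arm_command --moves '[[[0,0,0,0,0,0,0.6],[0,0,0,0,0,0,0.6],[0,0,0,0,0,0,0.6],[0,0,0,0,0,0,0.6],[0,0,0,0,0,0,0.6]]]'

```text
time_s: 5.8
ee_pos: [0.4856, -0.4351, 0.0655]
orientation: [0.781, 0.624, -0.0, -0.0]
contact_force: [-0.5, -0.8, 0.4]
width: 0.0503
finger_force: 0.0
```

Emit:
arm_command --moves '[[[0,0,0,0,0,0,1],[3,2,0,0,0,0,1],[3,2,0,0,0,0,1],[2.5,2,0,0,0,0,1],[0,0,0,0,0,0,1]]]'

```text
time_s: 6.3
ee_pos: [0.4942, -0.4273, 0.0656]
orientation: [0.781, 0.625, 0.0, -0.0]
contact_force: [0.2, -0.0, 0.2]
width: 0.0827
finger_force: 0.0
```

Emit:
arm_command --moves '[[[0,0,0,0,0,0,0],[0,0,0,0,0,0,0],[0,0,0,0,0,0,0],[0,0,0,0,0,0,0],[0,0,0,0,0,0,0]]]' --newtons 60

```text
time_s: 6.8
ee_pos: [0.4934, -0.4282, 0.0655]
orientation: [0.781, 0.624, -0.0, -0.0]
contact_force: [-0.7, -0.7, -0.4]
width: 0.0543
finger_force: 0.0
```

Emit:
arm_command --moves '[[[0,0,0,0,0,0,0],[0,0,0,0,0,0,0],[0,0,0,0,0,0,0],[0,0,0,0,0,0,0],[0,0,0,0,0,0,0]]]'

```text
time_s: 7.3
ee_pos: [0.4934, -0.4281, 0.0655]
orientation: [0.781, 0.624, -0.0, -0.0]
contact_force: [-1.9, 0.5, -0.4]
width: 0.0257
finger_force: 60.0
```

```bash
sed -i 's/    p,r=start or pose(); p1/    p,r=start or pose(); print("from",p,r.as_euler("xyz",degrees=True)); p1/' h.py; python3 - <<'E'
from h import *
im,P,ok=wrist(); p,r=pose(); print(p,r.as_euler("xyz",degrees=True),arm.observe()["contact_force"],arm.observe()["moment"])
img=im["img"]; hsv=cv2.cvtColor(img,cv2.COLOR_BGR2HSV)
L=r.inv().apply((P-p).reshape(-1,3)).reshape(P.shape)*1000
X=L[ok]; h=hsv[ok].astype(int); W=P[ok]
red=(abs(X[:,0])<40)&(abs(X[:,1])<25)&((h[:,0]<8)|(h[:,0]>172))&(h[:,1]>120); print('red',red.sum(), np.percentile(X[red],[5,50,95],axis=0))
bl=(abs(X[:,0])<60)&(abs(X[:,1])<40)&(h[:,0]>100)&(h[:,0]<125)&(h[:,1]>120)&(W[:,2]>.044)&(W[:,2]<.056); print('blue',bl.sum(),X[bl].min(0),X[bl].max(0))
E
```

```text
[ 0.4934 -0.4281  0.0655] [-179.9913   -0.0025   77.2761] [-1.0099  0.0032  0.3509] [-0.0384  0.092   0.0265]
red 1614 [[ 12.6316  -9.3475 -83.5268]
 [ 13.3724   1.8178 -19.4012]
 [ 25.7452  13.2005   6.4117]]
blue 1483 [  3.9977 -21.4917  13.2163] [22.1682 21.8912 18.5098]
```

Emit:
arm_command --moves '[[[0,0,-20,0,0,0,0],[0,0,-35,0,0,0,0],[0,0,-40,0,0,0,0],[0,0,-40,0,0,0,0],[0,0,-40,0,0,0,0]]]'

```text
time_s: 7.85
ee_pos: [0.4934, -0.4279, 0.2421]
orientation: [0.781, 0.624, 0.0, -0.0]
contact_force: [0.5, -0.2, -1.0]
width: 0.0258
finger_force: 60.0
```

Emit:
arm_command --moves '[[[45,-10,0,0,0,0,0],[45,-10,0,0,0,0,0],[45,-10,0,0,0,0,0],[45,-10,0,0,0,0,0],[45,-10,0,0,0,0,0]]]'

```text
time_s: 8.35
ee_pos: [0.4939, -0.1957, 0.2406]
orientation: [0.781, 0.624, 0.0, 0.0]
contact_force: [-0.3, -0.2, -0.1]
width: 0.0257
finger_force: 60.0
```

Emit:
arm_command --moves '[[[45,-10,0,0,0,0,0],[45,-10,0,0,0,0,0],[45,-10,0,0,0,0,0],[45,-10,0,0,0,0,0],[45,-10,0,0,0,0,0]]]'

```text
time_s: 8.85
ee_pos: [0.4946, 0.0347, 0.2408]
orientation: [0.781, 0.624, 0.0, 0.0]
contact_force: [0.5, 1.0, -0.6]
width: 0.0255
finger_force: 60.0
```

Emit:
arm_command --moves '[[[45,-10,0,0,0,0,0],[45,-10,0,0,0,0,0],[45,-10,0,0,0,0,0],[45,-10,0,0,0,0,0],[45,-10,0,0,0,0,0]]]'

```text
time_s: 9.35
ee_pos: [0.4956, 0.265, 0.2408]
orientation: [0.781, 0.624, 0.0, 0.0]
contact_force: [0.6, -0.1, 0.1]
width: 0.0256
finger_force: 60.0
```

```bash
python3 - <<'E'
from h import *
print(pose()[0])
im=arm.get_image("scene"); E=np.array(im["extrinsics"]); q=np.linalg.inv(E)@np.r_[pose()[0]-[0,0,.03],1]
u=int(im["fx"]*q[0]/q[2]+im["cx"]); v=int(im["fy"]*q[1]/q[2]+im["cy"]); print(u,v)
a=cv2.resize(im["img"][v-45:v+45,u-50:u+50],None,fx=4,fy=4,interpolation=cv2.INTER_CUBIC)
im,P,ok=wrist(); np.save("w3.npy",P); cv2.imwrite("w3.png",im["img"])
b=im["img"]; b=cv2.resize(b,(640,400)); c=np.zeros((590,800,3),np.uint8); c[:360,:400]=a; 
c[190:590,400:800]=b[:,120:520]; cv2.imwrite("pics/c3.png",c)
for t in ("screw_slot","keeper","rack"):
    for d in arm.find_in(t,"wrist"):
        r,cc=map(int,d["point"]); print(t,round(d["confidence"],2),(r,cc),P[r,cc])
E
```

```text
[0.4956 0.265  0.2408]
401 231
screw_slot 0.63 (134, 350) [0.5364 0.3249 0.1007]
keeper 0.69 (128, 348) [0.5358 0.331  0.0994]
rack 0.66 (160, 330) [0.5124 0.2977 0.0438]
```

View pics/c3.png

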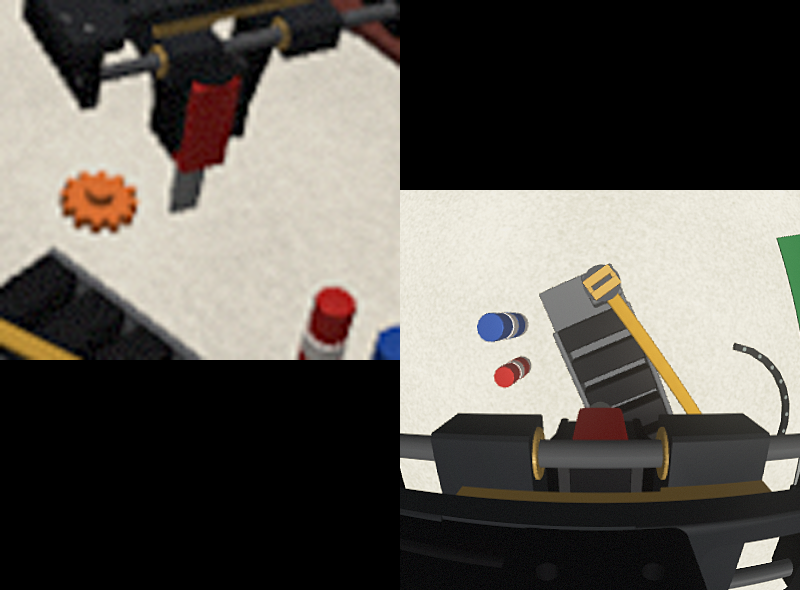

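```bash
cat >> h.py <<'E'
def screw(im,P,ok):
    hsv=cv2.cvtColor(im["img"],cv2.COLOR_BGR2HSV).astype(int); X=P[ok]; h=hsv[ok]
    y=(h[:,0]>12)&(h[:,0]<32)&(h[:,1]>90)&(X[:,0]>.4)&(X[:,0]<.8)&(X[:,1]>.1)&(X[:,1]<.5)
    hd=y&(X[:,2]>.1045)&(X[:,2]<.115); br=y&(X[:,2]>.094)&(X[:,2]<.1035)
    print("head",hd.sum(),rect(X[hd,:2]),X[hd,2].mean()); 
    Y=X[br]; d=np.hypot(*(Y[:,:2]-rect(X[hd,:2])[0]).T); Y=Y[d>.03]
    c=Y.mean(0); _,_,V=np.linalg.svd(Y[:,:2]-c[:2]); a=np.degrees(np.arctan2(V[0,1],V[0,0])); print("bar",br.sum(),c,a%180,"slot yaw",a%180-90)
def racktop(P,ok,c=(.51,.27)):
    X=P[ok]; b=(abs(X[:,0]-c[0])<.1)&(abs(X[:,1]-c[1])<.17)&(X[:,2]>.037)&(X[:,2]<.049)
    print("rack",b.sum(),rect(X[b,:2])); return X[b]
E
python3 - <<'E'
from h import *
im=dict(img=cv2.imread("w3.png")); P=np.load("w3.npy"); ok=np.isfinite(P[...,2])&(P[...,2]>-.05)
screw(im,P,ok); X=racktop(P,ok)
img=im["img"]
for r,c in [(80,330),(110,310),(150,300),(90,310)]: print(P[r,c])
cv2.imwrite("pics/w3c.png",cv2.resize(img[60:240,240:400],None,fx=3.3,fy=3.3,interpolation=cv2.INTER_CUBIC))
E
```

```text
head 609 (array([0.5179, 0.3705]), (0.03051762469112873, 0.02239682525396347), 24.885089874267578) 0.10880839808214043
bar 1900 [0.5564 0.2852 0.0994] 114.63508839525603 slot yaw 24.635088395256034
rack 6470 (array([0.5087, 0.2898]), (0.12271487712860107, 0.23176220059394836), 28.767000198364258)
[0.5281 0.3798 0.1084]
[0.5016 0.3618 0.0084]
[0.4808 0.3166 0.0426]
[0.5077 0.3742 0.1087]
```

View pics/w3c.png

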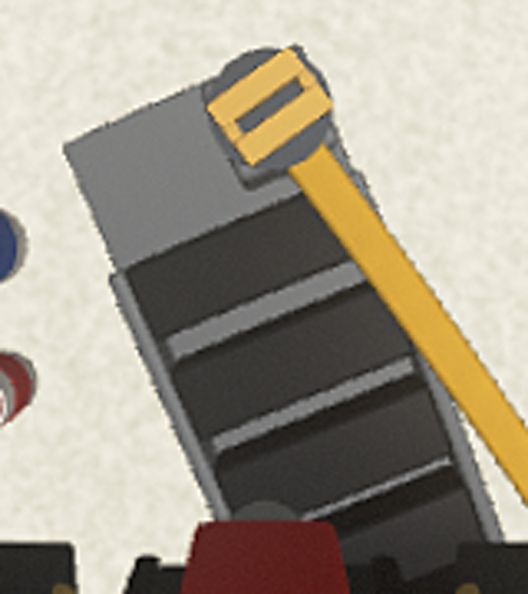

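```bash
python3 - <<'E'
from h import *
print(go([.5388,.3251,.200],down(114.7)))
E
```

```text
from [0.4957 0.2631 0.2403] [-179.9803    0.0292   77.3039]
[[14.0, 6.0, 8.0, 0.0, 0.0, -7.5], [13.0, 7.0, 8.0, 0.0, 0.0, -7.5], [12.0, 9.0, 8.0, 0.0, 0.0, -7.4], [11.0, 11.0, 8.0, 0.0, 0.0, -7.5], [9.0, 12.0, 8.0, 0.0, 0.0, -7.5]]
(array([0.5391, 0.3249, 0.2002]), Rotation.from_matrix(array([[-0.4179,  0.9085, -0.0004],
                            [ 0.9085,  0.4179, -0.0004],
                            [-0.0002, -0.0006, -1.    ]])))
```

Emit:
arm_command --moves '[[[14,6,8,0,0,-7.5,0],[13,7,8,0,0,-7.5,0],[12,9,8,0,0,-7.5,0],[11,11,8,0,0,-7.5,0],[9,12,8,0,0,-7.5,0]]]'

```text
time_s: 10.1
ee_pos: [0.5405, 0.3234, 0.2002]
orientation: [0.538, 0.843, -0.0, 0.001]
contact_force: [-0.7, 0.2, -0.3]
width: 0.0255
finger_force: 60.0
```

Emit:
arm_command --moves '[[[0,0,0,0,0,0,0],[0,0,0,0,0,0,0],[0,0,0,0,0,0,0],[0,0,0,0,0,0,0],[0,0,0,0,0,0,0]]]'

```text
time_s: 10.6
ee_pos: [0.5393, 0.3247, 0.2011]
orientation: [0.54, 0.842, 0.0, 0.0]
contact_force: [-0.1, -0.3, -0.7]
width: 0.0254
finger_force: 60.0
```

```bash
python3 - <<'E'
from h import *
im,P,ok=wrist("w4"); screw(im,P,ok); p,r=pose()
img=im["img"];hsv=cv2.cvtColor(img,cv2.COLOR_BGR2HSV)
L=r.inv().apply((P-p).reshape(-1,3)).reshape(P.shape)*1000; X=L[ok]; h=hsv[ok].astype(int)
red=(abs(X[:,0])<40)&(abs(X[:,1])<25)&((h[:,0]<8)|(h[:,0]>172))&(h[:,1]>120); print('red', np.percentile(X[red],[5,50,95],axis=0))
print(go([.5179,.3705,.200],down(114.7),5,dec=1))
# slot floor pixels: dark within head
W=P[ok]; c=np.array([.5179,.3705]); f=(np.hypot(*(W[:,:2]-c).T)<.011)&(W[:,2]<.104)&(W[:,2]>.09); print('slot',f.sum(),rect(W[f,:2]),W[f].mean(0))
E
```

```text
head 788 (array([0.5176, 0.3704]), (0.028976745903491974, 0.02208484709262848), 25.2607421875) 0.10893230274250856
bar 812 [0.5364 0.3296 0.0993] 113.765898393156 slot yaw 23.765898393155993
red [[ 11.0129  -9.9006 -44.9935]
 [ 11.8315   1.1606 -18.6419]
 [ 12.6156  12.4698   6.7997]]
from [0.5392 0.3248 0.201 ] [179.9635   0.0304 114.7161]
[[10.1, -0.1, 0.2, 0.0, 0.0, 0.0], [10.1, 0.0, 0.2, 0.0, 0.0, 0.0], [10.1, -0.1, 0.2, 0.0, 0.0, 0.0], [10.0, 0.0, 0.2, 0.0, 0.0, 0.0], [10.1, -0.1, 0.2, 0.0, 0.0, 0.0]]
(array([0.5179, 0.3705, 0.2   ]), Rotation.from_matrix(array([[-0.4181,  0.9084,  0.0008],
                            [ 0.9084,  0.4181, -0.0002],
                            [-0.0005,  0.0006, -1.    ]])))
slot 154 (array([0.5179, 0.3699]), (0.021165508776903152, 0.004398689139634371), 24.76332664489746) [0.5179 0.37   0.1009]
```

```bash
python3 - <<'E'
from h import *
im,P,ok=wrist(); p,r=pose()
hsv=cv2.cvtColor(im["img"],cv2.COLOR_BGR2HSV)
L=r.inv().apply((P-p).reshape(-1,3)).reshape(P.shape)*1000; X=L[ok]; h=hsv[ok].astype(int)
red=(abs(X[:,0]-12)<4)&(abs(X[:,1])<16)&((h[:,0]<8)|(h[:,0]>172))&(h[:,1]>120)
for a,b in [(-40,-30),(-30,-20),(-20,-10),(-10,0),(0,10)]:
    k=red&(X[:,2]>a)&(X[:,2]<b); print(a,k.sum(),np.median(X[k],0) if k.any() else '', X[k,1].min() if k.any() else '',X[k,1].max() if k.any() else '')
sc=arm.get_image("scene"); E=np.array(sc["extrinsics"]); Pc,o=cloud(sc); C=r.inv().apply((Pc-p).reshape(-1,3)).reshape(Pc.shape)*1000
m=o&(abs(C[...,0])<25)&(abs(C[...,1])<25)&(C[...,2]>15)&(C[...,2]<62)
for a in range(16,60,4):
    k=m&(C[...,2]>=a)&(C[...,2]<a+4); print(a,k.sum(),C[k].mean(0) if k.any() else '',C[k].min(0)[:2] if k.any() else '',C[k].max(0)[:2] if k.any() else '')
E
```

```text
-40 251 [ 11.886    1.601  -33.0603] -10.625556901263597 13.965851221105549
-30 408 [ 11.8362   1.1327 -25.2556] -11.780126564107087 14.208667352832997
-20 316 [ 11.8083   1.5831 -14.6176] -11.474346518435558 14.188307607429602
-10 263 [11.7635  1.0326 -4.967 ] -11.310590078731709 14.390896228661603
0 230 [11.8405  1.5597  5.0336] -11.115761893334675 13.848088432326891
16 0   
20 1 [-2.0837 10.74   23.3843] [-2.0837 10.74  ] [-2.0837 10.74  ]
24 5 [ 1.292   8.6394 26.269 ] [-4.6588  7.8549] [5.916  9.5914]
28 9 [ 1.216   8.5857 29.8205] [-4.2532  6.6645] [ 5.951  10.8417]
32 7 [-0.025   8.6614 34.2446] [-4.7888  6.4132] [ 4.6348 10.5525]
36 11 [ 1.7978  6.2665 37.9087] [-7.0331  0.6359] [ 6.5538 10.2404]
40 13 [ 0.8744  7.2539 42.3754] [-5.9613  1.3594] [ 7.1877 10.4529]
44 3 [ 0.8586  9.2761 44.7642] [-1.3955  6.7235] [ 3.4911 10.854 ]
48 4 [-0.4026  8.8866 50.8253] [-1.7415  7.9653] [ 0.7914 10.2576]
52 2 [ 0.8599  5.6889 54.8055] [0.8576 3.6795] [0.8623 7.6983]
56 1 [-1.2976  7.5021 57.702 ] [-1.2976  7.5021] [-1.2976  7.5021]
```

Emit:
arm_command --moves '[[[12.2,-2,0,0,0,0,0],[13,0,0,0,0,0,0],[13,0,0,0,0,0,0],[13,0,0,0,0,0,0],[0,0,0,0,0,0,0]]]'

```text
time_s: 11.25
ee_pos: [0.5137, 0.3739, 0.2007]
orientation: [0.537, 0.843, 0.0, -0.001]
contact_force: [-0.2, -0.2, -0.3]
width: 0.0258
finger_force: 60.0
```

Emit:
arm_command --moves '[[[0,0,10,0,0,0,0],[0,0,10,0,0,0,0],[0,0,8,0,0,0,0],[0,0,5,0,0,0,0],[0,0,0,0,0,0,0]]]'

```text
time_s: 11.75
ee_pos: [0.5158, 0.37, 0.1664]
orientation: [0.539, 0.842, -0.001, -0.0]
contact_force: [-0.4, -0.2, -0.4]
width: 0.0257
finger_force: 60.0
```

Emit:
arm_command --moves '[[[0,0,2,0,0,0,0],[0,0,2,0,0,0,0],[0,0,2,0,0,0,0],[0,0,1,0,0,0,0],[0,0,0,0,0,0,0]]]'

```text
time_s: 12.25
ee_pos: [0.5158, 0.3708, 0.1605]
orientation: [0.539, 0.842, -0.0, -0.0]
contact_force: [0.7, -0.4, -0.5]
width: 0.0254
finger_force: 60.0
```

Emit:
arm_command --moves '[[[0,0,1.5,0,0,0,0],[0,0,1.5,0,0,0,0],[0,0,1,0,0,0,0],[0,0,0,0,0,0,0],[0,0,0,0,0,0,0]]]'

```text
time_s: 12.75
ee_pos: [0.5158, 0.3708, 0.1566]
orientation: [0.539, 0.842, 0.0, -0.0]
contact_force: [-0.3, 0.1, -1.1]
width: 0.0254
finger_force: 60.0
```

```bash
python3 - <<'E'
from h import *
s=arm.observe(); print(s["ee_pos"],s["contact_force"],s["moment"],s["q"])
im,P,ok=wrist("w5"); screw(im,P,ok)
sc=arm.get_image("scene"); cv2.imwrite("pics/s5.png",cv2.resize(sc["img"][200:340,320:480],None,fx=4,fy=4,interpolation=cv2.INTER_CUBIC))
E
```

```text
[0.5158 0.3708 0.1566] [-0.3346  0.1117 -1.1497] [ 0.0558 -0.0885 -0.0025] [-0.0232  0.4957 -0.9023  1.5506  0.3989  1.2901 -0.546 ]
head 502 (array([0.5154, 0.3762]), (0.029292607679963112, 0.011555448174476624), 24.128873825073242) 0.10860504967655343
bar 7 [nan nan nan] 0.0 slot yaw -90.0h.py:38: RuntimeWarning: Mean of empty slice.
  c=Y.mean(0); _,_,V=np.linalg.svd(Y[:,:2]-c[:2]); a=np.degrees(np.arctan2(V[0,1],V[0,0])); print("bar",br.sum(),c,a%180,"slot yaw",a%180-90)
  ret = um.true_divide(
```

View pics/s5.png

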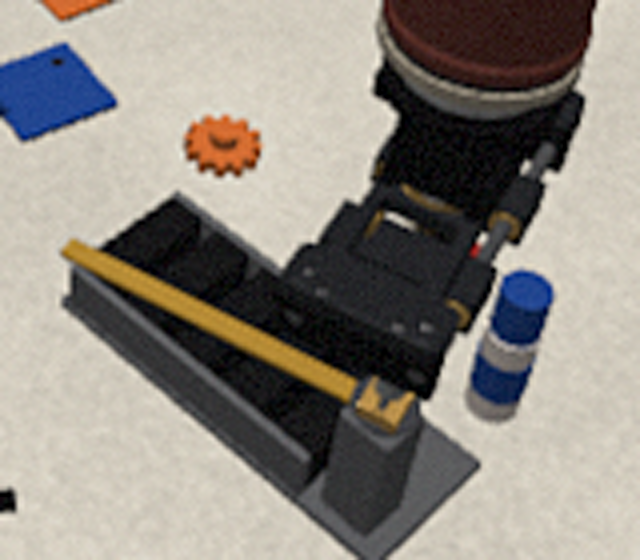

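Emit:
arm_command --moves '[[[0,0,0,0,0,-4,0],[0,0,0,0,0,-4,0],[0,0,0,0,0,-4,0],[0,0,0,0,0,-4,0],[0,0,0,0,0,0,0]]]'

```text
time_s: 13.35
ee_pos: [0.5159, 0.371, 0.1567]
orientation: [0.416, 0.909, 0.0, -0.0]
contact_force: [-0.1, 0.5, -1.2]
width: 0.0257
finger_force: 60.0
```

```bash
python3 - <<'E'
from h import *
s=arm.observe(); print(s["ee_pos"],s["contact_force"],s["moment"],s["q"])
im=arm.get_image("scene"); P,ok=cloud(im); screw(im,P,ok)
E
```

```text
[0.5159 0.371  0.1567] [-0.1165  0.538  -1.1778] [ 0.1067 -0.083  -0.0293] [ 0.0107  0.5171 -0.9573  1.5488  0.4323  1.3018 -0.2884]
head 79 (array([0.5199, 0.3725]), (0.02673771232366562, 0.022121688351035118), 30.234987258911133) 0.10749083638150746
bar 469 [0.5739 0.2771 0.0975] 120.11352119993522 slot yaw 30.11352119993522
```

Emit:
arm_command --moves '[[[0,0,0,0,0,-6,0],[0,0,0,0,0,-6,0],[0,0,0,0,0,-6,0],[0,0,0,0,0,-6,0],[0,0,0,0,0,-6,0]]]'

```text
time_s: 13.9
ee_pos: [0.5161, 0.3711, 0.1567]
orientation: [0.166, 0.986, 0.0, 0.0]
contact_force: [0.6, 2.2, -0.9]
width: 0.026
finger_force: 60.0
```

Emit:
arm_command --moves '[[[0,0,0,0,0,-6,0],[0,0,0,0,0,-6,0],[0,0,0,0,0,-6,0],[0,0,0,0,0,-6,0],[0,0,0,0,0,-5,0]]]'

```text
time_s: 14.4
ee_pos: [0.5163, 0.3712, 0.1567]
orientation: [-0.086, 0.996, 0.001, 0.0]
contact_force: [1.0, 1.4, -2.0]
width: 0.0257
finger_force: 60.0
```

Emit:
arm_command --moves '[[[0,0,0,0,0,0,0],[0,0,0,0,0,0,0],[0,0,0,0,0,0,0],[0,0,0,0,0,0,0],[0,0,0,0,0,0,0]]]'

```text
time_s: 14.9
ee_pos: [0.5161, 0.3711, 0.1568]
orientation: [-0.085, 0.996, 0.0, 0.0]
contact_force: [4.4, 2.5, -2.6]
width: 0.0257
finger_force: 60.0
```

```bash
python3 - <<'E'
from h import *
s=arm.observe(); print(s["ee_pos"],s["contact_force"],s["moment"],s["q"],pose()[1].as_euler("xyz",degrees=True))
im=arm.get_image("scene"); P,ok=cloud(im); screw(im,P,ok)
E
```

```text
[0.5161 0.3711 0.1568] [ 4.4386  2.5003 -2.6485] [ 1.1789 -1.1025 -0.0787] [ 0.1201  0.6159 -1.1597  1.5439  0.5727  1.3594  0.6465] [ 179.9693    0.0509 -170.2771]
head 90 (array([0.5183, 0.3715]), (0.022369185462594032, 0.03151614964008331), 1.6867190599441528) 0.10731014004028532
bar 576 [0.6348 0.3701 0.0977] 178.93543591145274 slot yaw 88.93543591145274
```

Emit:
arm_command --moves '[[[0,0,0,0,0,3,0],[0,0,0,0,0,3,0],[0,0,0,0,0,2,0],[0,0,0,0,0,0,0],[0,0,0,0,0,0,0]]]'

```text
time_s: 15.45
ee_pos: [0.5157, 0.3703, 0.1564]
orientation: [-0.016, 1.0, -0.001, -0.0]
contact_force: [0.9, 0.1, -0.8]
width: 0.0252
finger_force: 60.0
```

Emit:
arm_command --moves '[[[0,0,-3,0,0,0,0],[0,0,-5,0,0,0,0],[0,0,-12,0,0,0,0],[0,0,-25,0,0,0,0],[0,0,-25,0,0,0,0]]]'

```text
time_s: 15.95
ee_pos: [0.5154, 0.3709, 0.2281]
orientation: [-0.016, 1.0, 0.0, -0.0]
contact_force: [1.3, -0.3, -0.8]
width: 0.0255
finger_force: 60.0
```

```bash
python3 - <<'E'
from h import *
s=arm.observe(); print(s["ee_pos"],s["contact_force"],s["moment"],pose()[1].as_euler("xyz",degrees=True))
im,P,ok=wrist("w6"); screw(im,P,ok); p,r=pose()
hsv=cv2.cvtColor(im["img"],cv2.COLOR_BGR2HSV)
L=r.inv().apply((P-p).reshape(-1,3)).reshape(P.shape)*1000; X=L[ok]; h=hsv[ok].astype(int)
red=(abs(X[:,0]-12)<4)&(abs(X[:,1])<16)&((h[:,0]<8)|(h[:,0]>172))&(h[:,1]>120); print('red', np.percentile(X[red],[5,50,95],axis=0))
for a,b in [(-40,-20),(-20,0),(0,10)]:
    k=red&(X[:,2]>a)&(X[:,2]<b); print(np.median(X[k],0))
np.save("w6.npy",P)
E
```

```text
[0.5154 0.3709 0.2281] [ 1.3261 -0.2631 -0.782 ] [ 0.1299 -0.1288  0.0236] [ 179.9909   -0.0346 -178.185 ]
head 647 (array([0.5176, 0.3708]), (0.03013630211353302, 0.02296069823205471), 88.01966094970703) 0.10880581642804442
bar 24 [nan nan nan] 0.0 slot yaw -90.0
red [[ 11.5445 -13.536  -29.7239]
 [ 12.3131  -2.4707 -12.5895]
 [ 12.7979   8.4014  11.3123]]
[ 12.2607  -2.3275 -25.7611]
[ 12.2824  -2.6293 -10.8987]
[12.38   -2.4579  4.3717]h.py:38: RuntimeWarning: Mean of empty slice.
  c=Y.mean(0); _,_,V=np.linalg.svd(Y[:,:2]-c[:2]); a=np.degrees(np.arctan2(V[0,1],V[0,0])); print("bar",br.sum(),c,a%180,"slot yaw",a%180-90)
  ret = um.true_divide(
```

View pics/w6.png

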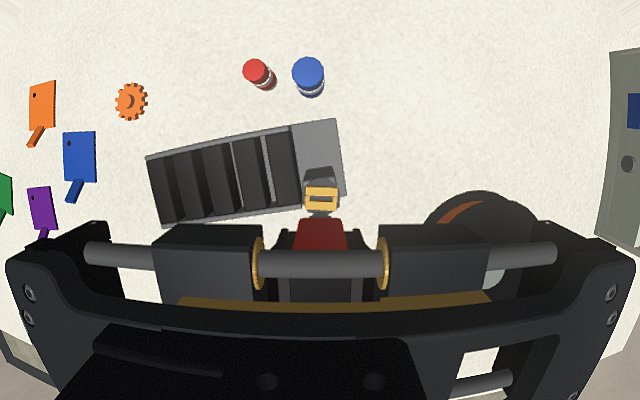

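```bash
python3 - <<'E'
from h import *
P=np.load("w6.npy"); W=P.reshape(-1,3); W=W[np.isfinite(W[:,2])]
sc=np.array([.5177,.3702])
best=None
for th in np.arange(8,14,.25):
    Rm=R.from_euler("z",th,degrees=True).as_matrix()[:2,:2]; o=sc-Rm@[.025,.12]
    l=(W[:,:2]-o)@Rm*1000
    t=(W[:,2]>.038)&(W[:,2]<.048)&(abs(l[:,0])<36)&(abs(l[:,1])<90)
    h,e=np.histogram(l[t,1],np.arange(-90,91,1)); s=(h.astype(float)**2).sum()
    side=(W[:,2]>.038)&(W[:,2]<.048)&(abs(l[:,1])<75)&(abs(l[:,0])<60)
    if best is None or s>best[0]: best=(s,th,h,e,o,l,t)
s,th,h,e,o,l,t=best; print(th,o,s); print([(int(e[i]),int(h[i])) for i in range(len(h)) if h[i]>0])
z=W[:,2]; side=(z>.038)&(z<.048)&(abs(l[:,1])<70)&(abs(l[:,0])<65)
h,e=np.histogram(l[side,0],np.arange(-60,61,1)); print([(int(e[i]),int(h[i])) for i in range(len(h)) if h[i]>8])
# line-fit divider edges
E
```

```text
9.75 [0.5134 0.2477] 318268.0
[(-90, 33), (-89, 39), (-88, 38), (-87, 32), (-86, 40), (-85, 38), (-84, 31), (-83, 42), (-82, 33), (-81, 40), (-80, 28), (-79, 40), (-78, 38), (-77, 41), (-76, 41), (-75, 30), (-74, 40), (-73, 38), (-72, 39), (-71, 32), (-70, 37), (-69, 50), (-68, 55), (-67, 73), (-66, 66), (-65, 10), (-55, 4), (-54, 24), (-53, 29), (-52, 33), (-51, 44), (-50, 46), (-49, 31), (-48, 50), (-47, 42), (-46, 36), (-45, 42), (-44, 37), (-43, 52), (-42, 40), (-41, 37), (-40, 42), (-39, 42), (-38, 47), (-37, 41), (-36, 41), (-35, 42), (-34, 41), (-33, 50), (-32, 38), (-31, 50), (-30, 34), (-29, 53), (-28, 57), (-27, 82), (-26, 51), (-25, 8), (-15, 3), (-14, 17), (-13, 43), (-12, 43), (-11, 44), (-10, 42), (-9, 45), (-8, 49), (-7, 49), (-6, 41), (-5, 51), (-4, 43), (-3, 50), (-2, 43), (-1, 53), (0, 39), (1, 49), (2, 54), (3, 46), (4, 45), (5, 48), (6, 45), (7, 47), (8, 50), (9, 48), (10, 54), (11, 54), (12, 53), (13, 63), (14, 78), (15, 7), (24, 1), (25, 12), (26, 20), (27, 49), (28, 43), (29, 48), (30, 54), (31, 46), (32, 50), (33, 48), (34, 55), (35, 51), (36, 57), (37, 45), (
[... 747 characters left out ...]
 (-19, 67), (-18, 68), (-17, 67), (-16, 66), (-15, 63), (-14, 69), (-13, 67), (-12, 67), (-11, 69), (-10, 67), (-9, 66), (-8, 67), (-7, 65), (-6, 62), (-5, 68), (-4, 65), (-3, 66), (-2, 64), (-1, 66), (0, 69), (1, 59), (2, 67), (3, 59), (4, 67), (5, 67), (6, 71), (7, 59), (8, 61), (9, 61), (10, 68), (11, 68), (12, 64), (13, 64), (14, 61), (15, 62), (16, 65), (17, 67), (18, 60), (19, 68), (20, 56), (21, 60), (22, 65), (23, 70), (24, 59), (25, 64), (26, 60), (27, 64), (28, 60), (29, 58), (30, 65), (31, 62), (32, 61), (33, 63), (34, 60), (35, 64), (36, 66), (37, 54), (38, 65), (39, 66), (40, 61), (41, 61), (42, 56), (43, 92), (44, 89), (45, 98), (46, 88), (47, 78), (48, 64), (49, 49), (50, 20)]
```

```bash
python3 - <<'E'
from h import *
print(go([.4934,-.4281,.24],down(77.3),20))
E
```

```text
from [0.5163 0.3725 0.2328] [ 179.8031    0.2038 -178.187 ]
[[2.0, -40.0, -1.0, 0.0, 0.0, 5.2], [-1.0, -40.0, 0.0, 0.0, 0.0, 5.3], [-5.0, -40.0, -1.0, 0.0, 0.0, 5.2], [-8.0, -39.0, 0.0, 0.1, 0.0, 5.2], [-12.0, -38.0, 0.0, 0.0, 0.0, 5.2]]
[[-16.0, -37.0, -1.0, 0.0, 0.0, 5.3], [-18.0, -35.0, 0.0, 0.0, 0.0, 5.2], [-22.0, -34.0, -1.0, 0.0, 0.0, 5.2], [-25.0, -31.0, 0.0, 0.0, 0.0, 5.2], [-28.0, -29.0, -1.0, 0.1, 0.0, 5.3]]
[[-30.0, -27.0, 0.0, 0.0, 0.0, 5.2], [-32.0, -23.0, 0.0, 0.0, 0.0, 5.2], [-35.0, -21.0, -1.0, 0.0, 0.0, 5.2], [-36.0, -17.0, 0.0, 0.0, 0.0, 5.3], [-37.0, -14.0, -1.0, 0.0, 0.0, 5.2]]
[[-39.0, -10.0, 0.0, 0.0, 0.0, 5.2], [-40.0, -7.0, 0.0, 0.0, 0.0, 5.2], [-40.0, -3.0, -1.0, 0.1, 0.0, 5.3], [-40.0, 0.0, 0.0, 0.0, 0.0, 5.2], [-39.0, 4.0, -1.0, 0.0, 0.0, 5.2]]
(array([ 0.4933, -0.4277,  0.2404]), Rotation.from_matrix(array([[ 0.2196,  0.9756, -0.0001],
                            [ 0.9756, -0.2196,  0.0007],
                            [ 0.0007, -0.0002, -1.    ]])))
```

Emit:
arm_command --moves '[[[2,-40,-2,0,0,5.2,0],[-1,-40,-2,0,0,5.2,0],[-5,-40,-2,0,0,5.2,0],[-8,-39,-2,0,0,5.2,0],[-12,-38,-2,0,0,5.2,0]]]'

```text
time_s: 16.5
ee_pos: [0.5097, 0.1698, 0.2373]
orientation: [0.211, 0.977, 0.0, 0.0]
contact_force: [1.0, -1.4, -0.4]
width: 0.0258
finger_force: 60.0
```

Emit:
arm_command --moves '[[[-16,-37,0,0,0,5.2,0],[-18,-35,0,0,0,5.2,0],[-22,-34,0,0,0,5.2,0],[-25,-31,0,0,0,5.2,0],[-28,-29,0,0,0,5.3,0]]]'

```text
time_s: 17.0
ee_pos: [0.5052, -0.0304, 0.2376]
orientation: [0.426, 0.905, -0.0, 0.001]
contact_force: [-0.1, 0.5, -0.3]
width: 0.0256
finger_force: 60.0
```

Emit:
arm_command --moves '[[[-30,-27,0,0,0,5.2,0],[-32,-23,0,0,0,5.2,0],[-35,-21,0,0,0,5.2,0],[-36,-17,0,0,0,5.3,0],[-37,-14,0,0,0,5.2,0]]]'

```text
time_s: 17.5
ee_pos: [0.4995, -0.2304, 0.2375]
orientation: [0.62, 0.785, -0.0, 0.0]
contact_force: [0.6, -0.2, -1.5]
width: 0.0257
finger_force: 60.0
```

Emit:
arm_command --moves '[[[-39,-10,0,0,0,5.2,0],[-40,-7,0,0,0,5.2,0],[-40,-3,0,0,0,5.3,0],[-40,0,0,0,0,5.2,0],[-39,4,0,0,0,5.2,0]]]'

```text
time_s: 18.0
ee_pos: [0.4947, -0.4307, 0.2375]
orientation: [0.781, 0.625, 0.0, 0.0]
contact_force: [1.3, 0.6, -1.2]
width: 0.0258
finger_force: 60.0
```

Emit:
arm_command --moves '[[[0,0,0,0,0,0,0],[0,0,0,0,0,0,0],[0,0,0,0,0,0,0],[0,0,0,0,0,0,0],[0,0,0,0,0,0,0]]]'

```text
time_s: 18.5
ee_pos: [0.495, -0.4283, 0.2371]
orientation: [0.779, 0.626, 0.0, 0.0]
contact_force: [0.3, 0.3, -1.4]
width: 0.0252
finger_force: 60.0
```

```bash
python3 - <<'E'
from h import *
im,P,ok=wrist(); p,r=pose()
hsv=cv2.cvtColor(im["img"],cv2.COLOR_BGR2HSV)
L=r.inv().apply((P-p).reshape(-1,3)).reshape(P.shape)*1000; X=L[ok]; h=hsv[ok].astype(int)
red=(abs(X[:,0]-12)<4)&(abs(X[:,1])<16)&((h[:,0]<8)|(h[:,0]>172))&(h[:,1]>120); print('red', np.percentile(X[red],[5,50,95],axis=0))
W=P[ok]; bl=(abs(W[:,0]-.4934)<.05)&(abs(W[:,1]+.428)<.05)&(h[:,0]>100)&(h[:,0]<125)&(h[:,1]>120)&(W[:,2]>.044)&(W[:,2]<.056);
print('blue',bl.sum(),X[bl].min(0),X[bl].max(0)); 
go([.4934,-.4281,.24],down(77.3),5,dec=1)
E
```

```text
red [[ 12.8362  -8.7589 -34.4931]
 [ 13.5547   2.314  -17.6155]
 [ 14.0524  13.2172   6.4161]]
blue 1068 [-21.3516 -22.915  184.2814] [ 21.44    19.7838 192.4394]
from [ 0.4949 -0.4286  0.237 ] [179.9873   0.0158  77.5575]
[[0.0, -0.3, -0.6, 0.0, 0.0, 0.1], [0.0, -0.3, -0.6, 0.0, 0.0, 0.0], [0.1, -0.3, -0.6, 0.0, 0.0, 0.1], [0.0, -0.4, -0.6, 0.0, 0.0, 0.0], [0.0, -0.3, -0.6, 0.0, 0.0, 0.1]]
```

Emit:
arm_command --moves '[[[0,-1.5,30,0,0,0,0],[0,0,30,0,0,0,0],[0,0,30,0,0,0,0],[0,0,20,0,0,0,0],[0,0,15,0,0,0,0]]]'

```text
time_s: 19.05
ee_pos: [0.4927, -0.4284, 0.1101]
orientation: [0.78, 0.626, -0.0, -0.001]
contact_force: [0.2, -0.3, -0.7]
width: 0.0254
finger_force: 60.0
```

Emit:
arm_command --moves '[[[0,0,15,0,0,0,0],[0,0,15,0,0,0,0],[0,0,10,0,0,0,0],[0,0,5,0,0,0,0],[0,0,0,0,0,0,0]]]'

```text
time_s: 19.55
ee_pos: [0.4933, -0.4291, 0.0665]
orientation: [0.78, 0.626, 0.0, 0.0]
contact_force: [-0.2, 0.6, -1.2]
width: 0.0254
finger_force: 60.0
```

Emit:
arm_command --moves '[[[0,0,0,0,0,0,0],[0,0,0,0,0,0,0.6],[0,0,0,0,0,0,1],[0,0,0,0,0,0,1],[0,0,0,0,0,0,1]]]'

```text
time_s: 20.05
ee_pos: [0.4932, -0.4291, 0.0668]
orientation: [0.78, 0.626, -0.0, 0.0]
contact_force: [-0.6, 0.3, -0.1]
width: 0.0499
finger_force: 0.0
```

Emit:
arm_command --moves '[[[0,0,-10,0,0,0,1],[0,0,-30,0,0,0,1],[0,0,-40,0,0,0,1],[0,0,-40,0,0,0,1],[0,0,-40,0,0,0,1]]]'

```text
time_s: 20.55
ee_pos: [0.4931, -0.4288, 0.2291]
orientation: [0.78, 0.626, 0.0, 0.0]
contact_force: [1.0, -0.9, -0.3]
width: 0.0848
finger_force: 0.0
```

```bash
python3 - <<'E'
from h import *
im=arm.get_image("top"); P,ok=cloud(im); cv2.imwrite("pics/t7.png",im["img"]); np.save("t7.npy",P)
img=im["img"]; hsv=cv2.cvtColor(img,cv2.COLOR_BGR2HSV); X=P.reshape(-1,3); H=hsv.reshape(-1,3).astype(int); ok=ok.ravel()&(X[:,2]<.3)
def box(x0,x1,y0,y1): return ok&(X[:,0]>x0)&(X[:,0]<x1)&(X[:,1]>y0)&(X[:,1]<y1)
for n,(x,y) in dict(green=(.544,-.278),purple=(.571,-.133),blue=(.483,-.011),orange=(.42,-.133)).items():
    b=box(x-.08,x+.08,y-.08,y+.08)&(H[:,1]>90)&(H[:,2]>40)
    lo=b&(X[:,2]<.012)&(np.hypot(X[:,0]-x,X[:,1]-y)<.065); hi=b&(X[:,2]>.018)&(X[:,2]<.06)
    print(n,lo.sum(),rect(X[lo,:2]),'tab',X[hi].mean(0),hi.sum())
d=box(.44,.56,-.47,-.36)&(X[:,2]>.1)&(X[:,2]<.13); print(d.sum(), X[d].mean(0) if d.any() else '')
E
```

```text
green 872 (array([ 0.5447, -0.2763]), (0.0742352306842804, 0.08078362792730331), 78.10452270507812) tab [ 0.5993 -0.2878  0.0285] 85
purple 844 (array([ 0.5739, -0.133 ]), (0.08335758000612259, 0.07329200208187103), 1.007715106010437) tab [ 0.6273 -0.129   0.0283] 79
blue 870 (array([ 0.4823, -0.0109]), (0.07510731369256973, 0.07981598377227783), 87.5982894897461) tab [ 0.5378 -0.0138  0.028 ] 73
orange 724 (array([ 0.4064, -0.1091]), (0.10058930516242981, 0.07291486859321594), 0.40804392099380493) tab [ 0.447  -0.1082  0.0293] 71
163 [ 0.4938 -0.4251  0.1122]
```

```bash
cat >> h.py <<'E'
s2=2**.5/2
G=R.from_matrix(np.array([[-s2,0,-s2],[0,1,0],[s2,0,-s2]]).T)   # tool in plate frame
def flat(yaw): return R.from_euler("z",yaw,degrees=True)*G       # yaw of plate x
def grasp(c,yaw,back=0,up=30.):
    """TCP pose to hold the tab of a flat plate, 'back' m behind along the tool"""
    r=R.from_euler("z",yaw,degrees=True); q=np.array([-.037,0,.0035])+up/1000*np.array([-s2,0,s2])
    rt=r*G; return np.array([c[0],c[1],0])+r.apply(q)+rt.apply([0,0,.019-back]),rt
E
python3 - <<'E'
from h import *
p,r=grasp((.5447,-.2763),168.1,.12); print(p)
a=go(p+[0,0,.05],r); print(grasp((.5447,-.2763),168.1)[0])
E
```

```text
[ 0.6715 -0.303   0.0961]
from [ 0.4955 -0.43    0.2367] [179.5184   0.2504  77.4871]
[[11.0, 10.0, 6.0, 2.4, -2.4, 5.6], [12.0, 8.0, 5.0, 2.3, -2.3, 5.6], [13.0, 8.0, 5.0, 2.4, -2.4, 5.6], [14.0, 7.0, 3.0, 2.4, -2.4, 5.6], [14.0, 5.0, 3.0, 2.3, -2.3, 5.6]]
[[15.0, 4.0, 2.0, 2.4, -2.4, 5.7], [16.0, 2.0, 1.0, 2.4, -2.4, 5.6], [15.0, 1.0, 0.0, 2.3, -2.3, 5.6], [16.0, 0.0, 0.0, 2.4, -2.4, 5.6], [15.0, -2.0, -1.0, 2.4, -2.4, 5.6]]
[[16.0, -4.0, -1.0, 2.3, -2.3, 5.6], [14.0, -5.0, -2.0, 2.4, -2.4, 5.6], [14.0, -7.0, -2.0, 2.4, -2.4, 5.6], [13.0, -8.0, -2.0, 2.3, -2.3, 5.6], [13.0, -10.0, -3.0, 2.4, -2.4, 5.6]]
[ 0.5885 -0.2855  0.0113]
```

Emit:
arm_command --moves '[[[11,10,6,2.4,-2.4,5.6,1],[12,8,5,2.4,-2.4,5.6,1],[13,8,5,2.4,-2.4,5.6,1],[14,7,3,2.4,-2.4,5.6,1],[14,5,3,2.3,-2.3,5.6,1]]]'

```text
time_s: 21.1
ee_pos: [0.5525, -0.3858, 0.1967]
orientation: [0.9, 0.411, -0.145, -0.015]
contact_force: [0.4, -1.2, 0.2]
width: 0.0871
finger_force: 0.0
```

Emit:
arm_command --moves '[[[15,4,2,2.4,-2.4,5.6,1],[16,2,1,2.4,-2.4,5.6,1],[15,1,0,2.3,-2.3,5.6,1],[16,0,0,2.4,-2.4,5.6,1],[15,-2,-1,2.4,-2.4,5.6,1]]]'

```text
time_s: 21.6
ee_pos: [0.6108, -0.3435, 0.1663]
orientation: [0.946, 0.164, -0.277, -0.03]
contact_force: [0.1, -1.0, -0.4]
width: 0.0867
finger_force: 0.0
```

Emit:
arm_command --moves '[[[16,-4,-1,2.3,-2.3,5.6,1],[14,-5,-2,2.4,-2.4,5.6,1],[14,-7,-2,2.4,-2.4,5.6,1],[13,-8,-2,2.3,-2.3,5.6,1],[13,-10,-3,2.4,-2.4,5.6,1]]]'

```text
time_s: 22.1
ee_pos: [0.6081, -0.3108, 0.1172]
orientation: [0.934, 0.009, -0.355, -0.047]
contact_force: [-0.6, 0.4, -2.2]
width: 0.0868
finger_force: 0.0
```

Emit:
arm_command --moves '[[[0,0,0,0,0,0,1],[0,0,0,0,0,0,1],[0,0,0,0,0,0,1],[0,0,0,0,0,0,1],[0,0,0,0,0,0,1]]]'

```text
time_s: 22.6
ee_pos: [0.608, -0.3107, 0.1174]
orientation: [0.934, 0.011, -0.355, -0.048]
contact_force: [-0.9, 0.2, 0.4]
width: 0.0869
finger_force: 0.0
```

```bash
cat >> h.py <<'E'
HUE=dict(green=(45,85),purple=(135,165),blue=(102,125),orange=(5,20))
def plates(im,P,ok):
    hsv=cv2.cvtColor(im["img"],cv2.COLOR_BGR2HSV).astype(int); out={}
    for n,(a,b) in HUE.items():
        m=ok&(hsv[...,0]>=a)&(hsv[...,0]<=b)&(hsv[...,1]>90)&(hsv[...,2]>35)&(P[...,2]<.05)&(P[...,2]>-.01)&(P[...,1]<.12)&(P[...,1]>-.37)&(P[...,0]>.3)&(P[...,0]<.72)
        k,lab,st,ce=cv2.connectedComponentsWithStats(m.astype(np.uint8))
        if k<2: continue
        X=P[lab==1+st[1:,4].argmax()]; lo=X[X[:,2]<.0095]; hi=X[X[:,2]>.018]
        if len(lo)<50 or len(hi)<5: continue
        c,wh,a=rect(lo[:,:2]); d=hi[:,:2].mean(0)-c; t=np.degrees(np.arctan2(*d[::-1]))
        yaw=a+90*np.round((t-a)/90); out[n]=(c,yaw+180)
        print(n,len(lo),"c",c,"wh",np.array(wh),"yaw -x",round(yaw,1),"tabdir",round(t,1),"tab",hi.mean(0),len(hi))
    return out
E
python3 - <<'E'
from h import *
print(pose()[0],arm.observe()["q"]); r=pose()[1]; print((flat(168.1).inv()*r).as_rotvec(degrees=True))
im,P,ok=wrist("w8"); plates(im,P,ok)
E
```

```text
[ 0.608  -0.3107  0.1174] [ 0.1836  1.0989  0.4386  0.6971 -0.1341  2.0887 -1.0357]
[ -3.5462   2.8142 -11.8978]
green 4215 c [ 0.5475 -0.2778] wh [0.0753 0.0806] yaw -x -12.5 tabdir -12.3 tab [ 0.6116 -0.2918  0.0338] 304
purple 3338 c [ 0.5778 -0.1313] wh [0.086  0.0839] yaw -x 3.5 tabdir -4.2 tab [ 0.636  -0.1356  0.0294] 348
blue 1265 c [ 0.4902 -0.0018] wh [0.1026 0.0871] yaw -x -0.5 tabdir -17.9 tab [ 0.5477 -0.0204  0.0286] 167
orange 1035 c [ 0.3901 -0.1083] wh [0.1015 0.0846] yaw -x 3.0 tabdir -5.5 tab [ 0.4559 -0.1147  0.0273] 143
```

View pics/w8.png

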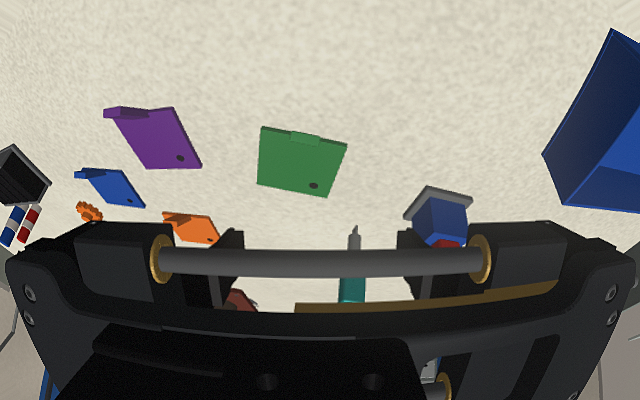

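```bash
python3 - <<'E'
from h import *
p,r=grasp((.5475,-.2778),167.6); print(p)
a=go(p+[0,0,.05],r); go(p,r,5,a)
E
```

```text
[ 0.5912 -0.2874  0.0113]
from [ 0.6079 -0.3107  0.1173] [-172.5549   41.4096    4.1234]
[[5.0, -3.0, 11.0, 0.8, -0.6, 2.4], [5.0, -4.0, 11.0, 0.8, -0.5, 2.5], [5.0, -4.0, 11.0, 0.7, -0.6, 2.4], [5.0, -3.0, 11.0, 0.8, -0.5, 2.5], [5.0, -4.0, 11.0, 0.8, -0.6, 2.4]]
from [ 0.5907 -0.2875  0.0612] [-179.9693   45.0289  -12.3528]
[[7.0, 0.0, 7.0, 0.0, 0.0, 0.0], [7.0, 0.0, 7.0, 0.0, 0.0, 0.0], [7.0, 0.0, 7.0, 0.0, 0.0, 0.0], [8.0, 0.0, 7.0, 0.0, 0.0, 0.0], [7.0, 0.0, 7.0, 0.0, 0.0, 0.0]]
```

Emit:
arm_command --moves '[[[5,-3,11,0.8,-0.6,2.4,1],[5,-4,11,0.8,-0.5,2.5,1],[5,-4,11,0.8,-0.6,2.4,1],[5,-3,11,0.8,-0.5,2.5,1],[5,-4,11,0.8,-0.6,2.4,1]]]'

```text
time_s: 23.15
ee_pos: [0.5905, -0.2873, 0.0605]
orientation: [0.918, -0.101, -0.381, -0.042]
contact_force: [0.4, -0.1, -0.1]
width: 0.087
finger_force: 0.0
```

Emit:
arm_command --moves '[[[0,0,0,0,0,0,1],[0,0,0,0,0,0,1],[0,0,0,0,0,0,1],[0,0,0,0,0,0,1],[0,0,0,0,0,0,1]]]'

```text
time_s: 23.65
ee_pos: [0.5909, -0.2875, 0.0614]
orientation: [0.918, -0.1, -0.381, -0.041]
contact_force: [-0.3, -0.5, 0.1]
width: 0.0873
finger_force: 0.0
```

```bash
python3 - <<'E'
from h import *
print(arm.observe()["q"]); im,P,ok=wrist("w9"); o=plates(im,P,ok)
p,r=grasp((.5475,-.2778),167.6); go(p,r,5)
if "green" in o: go(*grasp(*o["green"]),5)
E
```

```text
[ 0.1662  1.1415  0.4618  0.7753 -0.2125  2.051  -1.2669]
green 4570 c [ 0.5482 -0.2778] wh [0.0753 0.0803] yaw -x -12.5 tabdir -12.6 tab [ 0.6115 -0.2919  0.0336] 560
purple 3270 c [ 0.5782 -0.1349] wh [0.0857 0.0772] yaw -x 3.7 tabdir -2.5 tab [ 0.6368 -0.1375  0.0288] 386
from [ 0.5908 -0.2874  0.0612] [179.987   45.06   -12.4378]
[[7.0, 0.0, 7.0, 0.0, 0.0, 0.0], [7.0, 0.0, 7.0, 0.0, 0.0, 0.0], [7.0, 0.0, 7.0, 0.0, 0.0, 0.0], [8.0, 0.0, 7.0, 0.0, 0.0, 0.0], [7.0, 0.0, 7.0, 0.0, 0.1, 0.0]]
from [ 0.5908 -0.2874  0.0612] [179.987   45.06   -12.4378]
[[7.0, 0.0, 7.0, 0.0, 0.0, 0.0], [7.0, 0.0, 7.0, 0.0, 0.0, 0.0], [8.0, 0.0, 7.0, 0.0, 0.0, 0.0], [7.0, 0.0, 7.0, 0.0, 0.0, 0.0], [7.0, 0.0, 6.0, 0.0, 0.1, 0.0]]
```

Emit:
arm_command --moves '[[[7,0,7,0,0,0,1],[7,0,7,0,0,0,1],[7,0,7,0,0,0,1],[8,0,7,0,0,0,0.7],[7,0,6,0,0,0,0.5]]]'

```text
time_s: 24.2
ee_pos: [0.5916, -0.2875, 0.0097]
orientation: [0.918, -0.1, -0.382, -0.042]
contact_force: [-0.4, -0.1, 0.3]
width: 0.0777
finger_force: 0.0
```

Emit:
arm_command --moves '[[[0,0,0,0,0,0,0],[0,0,0,0,0,0,0],[0,0,0,0,0,0,0],[0,0,0,0,0,0,0],[0,0,0,0,0,0,0]]]' --newtons 40

```text
time_s: 24.7
ee_pos: [0.5921, -0.2877, 0.0118]
orientation: [0.918, -0.1, -0.381, -0.041]
contact_force: [0.1, 0.5, 0.4]
width: 0.0388
finger_force: 0.0
```

Emit:
arm_command --moves '[[[0,0,0,0,0,0,0],[0,0,0,0,0,0,0],[0,0,0,0,0,0,0],[0,0,0,0,0,0,0],[0,0,0,0,0,0,0]]]'

```text
time_s: 25.2
ee_pos: [0.5919, -0.2876, 0.0114]
orientation: [0.918, -0.1, -0.381, -0.041]
contact_force: [1.7, 0.6, 1.1]
width: 0.0217
finger_force: 40.0
```

```bash
cat >> h.py <<'E'
RO=np.array([.5144,.2479]); RY=9.75
def stored(slot,lift=0,dx=0,dy=0,up=30.):
    rk=R.from_euler("z",RY,degrees=True); rp=rk*R.from_matrix(np.array([[0,0,-1],[1,0,0],[0,-1,0]]).T)
    o=np.r_[RO,0]+rk.apply([dx,slot/1000+.003+dy,.048+lift])
    q=np.array([-.037,0,.0035])+up/1000*np.array([-s2,0,s2])
    return o+rp.apply(q)+(rp*G).apply([0,0,.019]),rp*G
E
python3 - <<'E'
from h import *
s=arm.observe(); print(s["contact_force"],s["q"])
p,r=stored(60,.07); print(p, stored(60)[0])
p0,r0=pose(); 
a=go(p0+[-.06,.03,.17],r0,5)
b=go(p+[0,0,.05],r,20,a); go(p,r,5,b)
E
```

```text
[1.6718 0.5941 1.1286] [ 0.1686  1.1925  0.4517  0.7822 -0.2247  1.9951 -1.2772]
[0.5056 0.2989 0.1628] [0.5056 0.2989 0.0928]
from [ 0.5919 -0.2876  0.0114] [179.9805  45.1047 -12.461 ]
[[-33.0, -3.0, -15.0, 0.0, 0.0, 0.0], [-34.0, -4.0, -15.0, 0.0, 0.0, 0.0], [-33.0, -3.0, -14.0, 0.0, 0.0, 0.0], [-33.0, -3.0, -15.0, 0.0, 0.0, 0.0], [-33.0, -3.0, -15.0, 0.0, 0.0, 0.0]]
from [ 0.5321 -0.258   0.1812] [179.9805  45.1047 -12.461 ]
[[-6.0, -27.0, 4.0, 0.0, 2.9, -6.0], [-4.0, -27.0, 4.0, 0.0, 2.8, -6.1], [-1.0, -28.0, 4.0, 0.0, 2.9, -6.0], [2.0, -28.0, 3.0, 0.0, 2.9, -6.0], [5.0, -27.0, 4.0, 0.0, 2.8, -6.1]]
[[7.0, -27.0, 4.0, 0.0, 2.9, -6.0], [9.0, -25.0, 5.0, 0.0, 2.9, -6.0], [13.0, -25.0, 5.0, 0.0, 2.8, -6.1], [14.0, -23.0, 6.0, -0.1, 2.9, -6.0], [16.0, -22.0, 6.0, 0.0, 2.9, -6.0]]
[[19.0, -19.0, 8.0, 0.0, 2.9, -6.1], [20.0, -18.0, 8.0, 0.0, 2.8, -6.0], [21.0, -16.0, 9.0, 0.0, 2.9, -6.0], [22.0, -13.0, 11.0, 0.0, 2.9, -6.0], [23.0, -11.0, 12.0, 0.0, 2.8, -6.1]]
[[23.0, -9.0, 12.0, 0.0, 2.9, -6.0], [24.0, -6.0, 14.0, 0.0, 2.9, -6.0], [23.0, -3.0, 15.0, 0.0, 2.9, -6.1], [22.0, -2.0, 17.0, 0.0, 2.8, -6.0], [22.0, 2.0, 17.0, 0.0, 2.9, -6.0]]
from [0.506  0.2987 0.2126] [-179.9592  -45.0008   99.6971]
[[-7.0, 0.0, 7.0, 0.0, 0.0, 0.0], [-7.0, 0.0, 7.0, 0.0, 0.0, 0.0], [-7.0, 0.0, 7.0, 0.0, 0.0, 0.0], [-7.0, 0.0, 7.0, 0.0, 0.0, 0.0], [-7.0, 0.0, 7.0, 0.0, 0.0, 0.0]]
```

```bash
python3 - <<'E'
from h import *
p,r=stored(60,.12)
p0,r0=pose(); 
a=go(p0+[-.08,.03,.11],r0,5)
b=go(p,r,20,a)
E
```

```text
from [ 0.5919 -0.2876  0.0114] [179.9805  45.1047 -12.461 ]
[[-28.0, -2.0, -4.0, 0.0, 0.0, 0.0], [-27.0, -3.0, -3.0, 0.0, 0.0, 0.0], [-28.0, -2.0, -4.0, 0.0, 0.0, 0.0], [-27.0, -3.0, -3.0, 0.0, 0.0, 0.0], [-28.0, -2.0, -4.0, 0.0, 0.0, 0.0]]
from [ 0.5118 -0.2576  0.1218] [179.9805  45.1047 -12.461 ]
[[-8.0, -27.0, 1.0, 0.0, 2.9, -6.0], [-5.0, -28.0, 1.0, 0.0, 2.8, -6.1], [-1.0, -28.0, 1.0, 0.0, 2.9, -6.0], [1.0, -28.0, 1.0, 0.0, 2.9, -6.0], [3.0, -28.0, 1.0, 0.0, 2.8, -6.1]]
[[7.0, -27.0, 1.0, 0.0, 2.9, -6.0], [10.0, -27.0, 1.0, 0.0, 2.9, -6.0], [12.0, -25.0, 2.0, 0.0, 2.8, -6.1], [15.0, -24.0, 3.0, -0.1, 2.9, -6.0], [17.0, -22.0, 4.0, 0.0, 2.9, -6.0]]
[[19.0, -21.0, 4.0, 0.0, 2.9, -6.1], [20.0, -18.0, 5.0, 0.0, 2.8, -6.0], [23.0, -16.0, 7.0, 0.0, 2.9, -6.0], [23.0, -14.0, 8.0, 0.0, 2.9, -6.0], [25.0, -11.0, 8.0, 0.0, 2.8, -6.1]]
[[24.0, -8.0, 10.0, 0.0, 2.9, -6.0], [26.0, -6.0, 12.0, 0.0, 2.9, -6.0], [25.0, -3.0, 12.0, 0.0, 2.9, -6.1], [24.0, -1.0, 14.0, 0.0, 2.8, -6.0], [24.0, 2.0, 15.0, 0.0, 2.9, -6.0]]
```

Emit:
arm_command --moves '[[[-28,-2,-4,0,0,0,0],[-27,-3,-3,0,0,0,0],[-28,-2,-4,0,0,0,0],[-27,-3,-3,0,0,0,0],[-28,-2,-4,0,0,0,0]]]'

```text
time_s: 25.7
ee_pos: [0.5111, -0.2571, 0.1223]
orientation: [0.918, -0.1, -0.381, -0.042]
contact_force: [0.1, 0.1, -1.0]
width: 0.0215
finger_force: 40.0
```

Emit:
arm_command --moves '[[[-8,-27,1,0,2.9,-6,0],[-5,-28,1,0,2.9,-6,0],[-1,-28,1,0,2.9,-6,0],[1,-28,1,0,2.9,-6,0],[3,-28,1,0,2.8,-6.1,0]]]'

```text
time_s: 26.2
ee_pos: [0.5098, -0.1172, 0.1445]
orientation: [0.953, 0.139, -0.239, -0.126]
contact_force: [0.5, 0.4, -0.7]
width: 0.0212
finger_force: 40.0
```

Emit:
arm_command --moves '[[[7,-27,1,0,2.9,-6,0],[10,-27,1,0,2.9,-6,0],[12,-25,2,0,2.8,-6.1,0],[15,-24,3,0,2.9,-6,0],[17,-22,4,0,2.9,-6,0]]]'

```text
time_s: 26.7
ee_pos: [0.5093, 0.0219, 0.1669]
orientation: [0.906, 0.364, -0.078, -0.2]
contact_force: [0.3, -0.3, -1.0]
width: 0.0213
finger_force: 40.0
```

Emit:
arm_command --moves '[[[19,-21,4,0,2.9,-6.1,0],[20,-18,5,0,2.8,-6,0],[23,-16,7,0,2.9,-6,0],[23,-14,8,0,2.9,-6,0],[25,-11,8,0,2.8,-6.1,0]]]'

```text
time_s: 27.2
ee_pos: [0.5074, 0.1609, 0.1906]
orientation: [0.783, 0.559, 0.088, -0.257]
contact_force: [0.5, 0.3, -0.6]
width: 0.0217
finger_force: 40.0
```

Emit:
arm_command --moves '[[[24,-8,10,0,2.9,-6,0],[26,-6,12,0,2.9,-6,0],[25,-3,12,0,2.9,-6.1,0],[24,-1,14,0,2.8,-6,0],[24,2,15,0,2.9,-6,0]]]'

```text
time_s: 27.7
ee_pos: [0.5062, 0.2994, 0.2129]
orientation: [0.595, 0.707, 0.248, -0.292]
contact_force: [-0.2, -0.4, -0.9]
width: 0.0215
finger_force: 40.0
```

Emit:
arm_command --moves '[[[0,0,0,0,0,0,0],[0,0,0,0,0,0,0],[0,0,0,0,0,0,0],[0,0,0,0,0,0,0],[0,0,0,0,0,0,0]]]'

```text
time_s: 28.2
ee_pos: [0.5067, 0.2981, 0.2127]
orientation: [0.597, 0.706, 0.247, -0.292]
contact_force: [0.2, 1.2, -1.3]
width: 0.0214
finger_force: 40.0
```

```bash
python3 - <<'E'
from h import *
s=arm.observe(); print(s["ee_pos"],s["q"],stored(60,.12)[0]); r=pose()[1]; print((stored(60)[1].inv()*r).as_rotvec(degrees=True))
im,P,ok=wrist("w10"); np.save("w10.npy",P)
a=go(*stored(60,.06),5); go(*stored(60,.003),5,a)
E
```

```text
[0.5067 0.2981 0.2127] [-0.0663  0.2351 -0.0971  1.844  -0.8279  1.216   0.3701] [0.5056 0.2989 0.2128]
[-0.1299 -0.0257  0.1381]
from [0.5066 0.2983 0.2127] [-179.9924  -44.9817   99.5725]
[[-8.0, 0.0, 9.0, 0.0, 0.0, 0.0], [-9.0, 0.0, 8.0, 0.0, 0.0, -0.1], [-8.0, -1.0, 9.0, 0.1, 0.0, 0.0], [-8.0, 0.0, 8.0, 0.0, 0.0, 0.0], [-9.0, 0.0, 9.0, 0.0, 0.0, 0.0]]
from [0.5055 0.2988 0.1526] [-179.9923  -44.9816   99.7138]
[[-8.0, 0.0, 8.0, 0.0, 0.0, 0.0], [-8.0, 0.0, 8.0, 0.0, 0.0, 0.0], [-8.0, 0.0, 8.0, 0.0, 0.0, 0.0], [-8.0, 0.0, 8.0, 0.0, 0.0, 0.0], [-8.0, 0.0, 8.0, 0.0, 0.0, 0.0]]
```

View pics/w10.png

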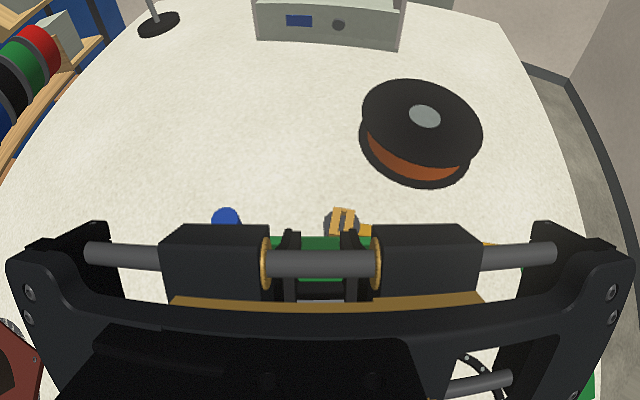

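```bash
cat >> h.py <<'E'
def held(col,side=.03):
    """plane of the held upright plate from the scene camera, in the rack frame (mm)"""
    im=arm.get_image("scene"); P,ok=cloud(im); hsv=cv2.cvtColor(im["img"],cv2.COLOR_BGR2HSV).astype(int); a,b=HUE[col]
    m=ok&(hsv[...,0]>=a)&(hsv[...,0]<=b)&(hsv[...,1]>90)&(hsv[...,2]>25)
    l=R.from_euler("z",-RY,degrees=True).apply((P[m]-np.r_[RO,0]))*1000
    l=l[(abs(l[:,0])<60)&(abs(l[:,1])<110)&(l[:,2]>5)&(l[:,2]<260)]; zt=l[:,2]
    print("n",len(l),"range",np.percentile(l,[2,50,98],axis=0))
    q=l; 
    for _ in range(4):
        A=np.c_[q[:,0],q[:,2],np.ones(len(q))]; k=np.linalg.lstsq(A,q[:,1],rcond=None)[0]; e=abs(np.c_[l[:,0],l[:,2],np.ones(len(l))]@k-l[:,1]); q=l[e<max(2.5,np.median(e)*1.5)]
    print("plane y = %.3f x + %.3f z + %.1f"%tuple(k),len(q), "y at zmin", k[1]*q[:,2].min()+k[2], "x,z range",q.min(0),q.max(0))
E
python3 -c "
from h import *
held('green')"
```

```text
n 707 range [[-31.0331  32.2429 127.367 ]
 [  3.5348  60.9598 179.8922]
 [ 41.0993  62.2401 230.0428]]
plane y = -0.006 x + -0.015 z + 63.5 543 y at zmin 61.71961258579093 x,z range [-34.8011  57.9216 123.3842] [ 42.282   62.7965 207.0187]
```

Emit:
arm_command --moves '[[[-7.5,0,9,0,0,0,0],[-8,0,9,0,0,0,0],[-8,-1,9,0,0,0,0],[-8,0,9,0,0,0,0],[-8,0,9,0,0,0,0]]]'

```text
time_s: 28.8
ee_pos: [0.5044, 0.3024, 0.1514]
orientation: [0.596, 0.706, 0.247, -0.293]
contact_force: [0.6, 0.8, -0.7]
width: 0.0219
finger_force: 40.0
```

Emit:
arm_command --moves '[[[-6,0,6,0,0,0,0],[-6,0,6,0,0,0,0],[-6,0,6,0,0,0,0],[0,0,0,0,0,0,0],[0,0,0,0,0,0,0]]]'

```text
time_s: 29.3
ee_pos: [0.5047, 0.3023, 0.1274]
orientation: [0.596, 0.706, 0.247, -0.292]
contact_force: [-0.6, -0.7, -1.1]
width: 0.0214
finger_force: 40.0
```

```bash
python3 -c "
from h import *
held('green'); s=arm.observe(); print(s['contact_force'],s['moment']); p,r=pose(); print(p, R.from_euler('z',-RY,degrees=True).apply(p-stored(60)[0])*1000)
"
```

```text
n 641 range [[-33.6234  35.1675  38.9413]
 [  2.2638  64.9672  94.4803]
 [ 39.3141  66.417  144.9002]]
plane y = -0.007 x + -0.021 z + 66.7 470 y at zmin 65.96691013073801 x,z range [-35.3003  61.7522  35.3597] [ 40.1526  67.6472 121.7682]
[ 0.6932  0.0664 -0.4672] [-1.019  -0.2683  0.0156]
[0.5049 0.3024 0.1277] [-0.1325  3.5873 34.8941]
```

Emit:
arm_command --moves '[[[-1.6,0,-1.6,0,0,0,0],[-4,0,4,0,0,0,0],[-4,0,4,0,0,0,0],[0,0,0,0,0,0,0],[0,0,0,0,0,0,0]]]'

```text
time_s: 29.85
ee_pos: [0.5049, 0.3002, 0.1158]
orientation: [0.596, 0.706, 0.247, -0.293]
contact_force: [0.2, 1.2, -0.2]
width: 0.0215
finger_force: 40.0
```

Emit:
arm_command --moves '[[[-4,0,4,0,0,0,0],[-4,0,4,0,0,0,0],[-4,0,4,0,0,0,0],[-2,0,2,0,0,0,0],[0,0,0,0,0,0,0]]]'

```text
time_s: 30.35
ee_pos: [0.505, 0.3005, 0.0968]
orientation: [0.596, 0.706, 0.247, -0.293]
contact_force: [-1.7, -0.8, 5.0]
width: 0.0213
finger_force: 40.0
```

Emit:
arm_command --moves '[[[0,0,0,0,0,0,0.5],[0,0,0,0,0,0,0.5],[0,0,0,0,0,0,0.5],[0,0,0,0,0,0,0.5],[0,0,0,0,0,0,0.5]]]'

```text
time_s: 30.85
ee_pos: [0.5051, 0.3001, 0.0962]
orientation: [0.596, 0.706, 0.247, -0.292]
contact_force: [0.0, 1.6, -0.5]
width: 0.0427
finger_force: 0.0
```

Emit:
arm_command --moves '[[[0,0,-10,0,0,0,0.6],[0,0,-20,0,0,0,0.6],[0,0,-30,0,0,0,0.6],[0,0,-40,0,0,0,1],[0,0,-40,0,0,0,1]]]'

```text
time_s: 31.35
ee_pos: [0.5215, 0.2011, 0.1967]
orientation: [0.596, 0.706, 0.247, -0.292]
contact_force: [0.0, -0.3, 0.4]
width: 0.0615
finger_force: 0.0
```

```bash
python3 -c "
from h import *
held('green')
im=arm.get_image('top'); P,ok=cloud(im); plates(im,P,ok); cv2.imwrite('t11.png',im['img'])
print(pose()[0])
"
```

```text
n 594 range [[-33.3049  24.4368  31.9561]
 [  4.0334  57.537   75.3282]
 [ 39.2759  62.6137 111.3593]]
plane y = 0.016 x + -0.171 z + 68.7 379 y at zmin 63.824687704692295 x,z range [-37.1063  50.5764  28.3418] [41.3225 64.4009 94.0526]
[0.5253 0.1978 0.1992]
```

```bash
python3 - <<'E'
from h import *
im=arm.get_image("top"); P,ok=cloud(im)
print(ok.mean()); hsv=cv2.cvtColor(im["img"],cv2.COLOR_BGR2HSV)
for r,c in [(213,318),(182,365),(245,365)]: print(im["img"][r,c],hsv[r,c],P[r,c],ok[r,c])
cv2.imwrite("pics/t12.png",im["img"][80:300,140:500].repeat(2,0).repeat(2,1))
E
```

```text
0.9959296875
[35 40 67] [  5 122  67] [ 0.4788 -0.0259  0.5514] True
[41 48 83] [  5 129  83] [ 0.5174 -0.0818  0.5393] True
[42 48 84] [  4 127  84] [ 0.4445 -0.0784  0.5818] True
```

View pics/t12.png

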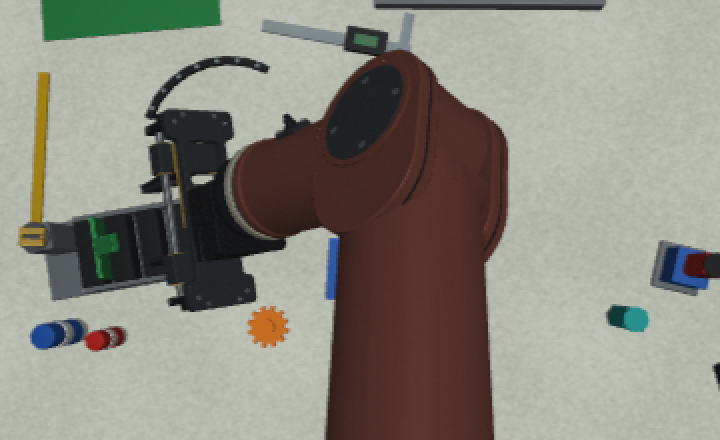

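```bash
python3 - <<'E'
from h import *
p,r=grasp((.5755,-.1355),182.5); print(p)
b=go(p+[0,0,.06],r,15)
E
```

```text
[ 0.6202 -0.1335  0.0113]
from [0.5238 0.2    0.1974] [179.6857 -44.9129  99.6121]
[[-22.0, 3.0, -10.0, 0.0, -4.4, 7.0], [-23.0, 5.0, -9.0, 0.0, -4.4, 7.0], [-22.0, 8.0, -7.0, 0.1, -4.4, 7.0], [-21.0, 11.0, -5.0, 0.0, -4.4, 7.0], [-21.0, 13.0, -3.0, 0.0, -4.4, 7.0]]
[[-18.0, 16.0, -2.0, 0.0, -4.4, 7.1], [-17.0, 18.0, -1.0, 0.0, -4.4, 7.0], [-15.0, 20.0, 0.0, 0.0, -4.4, 7.0], [-12.0, 22.0, 2.0, 0.1, -4.4, 7.0], [-9.0, 22.0, 2.0, 0.0, -4.4, 7.0]]
[[-6.0, 24.0, 3.0, 0.0, -4.4, 7.0], [-2.0, 24.0, 3.0, 0.0, -4.4, 7.0], [0.0, 25.0, 4.0, 0.0, -4.4, 7.0], [4.0, 24.0, 3.0, 0.0, -4.4, 7.0], [6.0, 23.0, 3.0, 0.1, -4.4, 7.0]]
```

Emit:
arm_command --moves '[[[-22,3,-10,0,-4.4,7,1],[-23,5,-9,0,-4.4,7,1],[-22,8,-7,0,-4.4,7,1],[-21,11,-5,0,-4.4,7,1],[-21,13,-3,0,-4.4,7,1]]]'

```text
time_s: 32.0
ee_pos: [0.5532, 0.0915, 0.1523]
orientation: [0.816, 0.536, 0.03, -0.214]
contact_force: [-0.1, 0.6, 0.0]
width: 0.0871
finger_force: 0.0
```

Emit:
arm_command --moves '[[[-18,16,-2,0,-4.4,7,1],[-17,18,-1,0,-4.4,7,1],[-15,20,0,0,-4.4,7,1],[-12,22,2,0,-4.4,7,1],[-9,22,2,0,-4.4,7,1]]]'

```text
time_s: 32.5
ee_pos: [0.586, -0.019, 0.1106]
orientation: [0.929, 0.298, -0.19, -0.109]
contact_force: [0.8, -0.7, 0.1]
width: 0.0867
finger_force: 0.0
```

Emit:
arm_command --moves '[[[-6,24,3,0,-4.4,7,1],[-2,24,3,0,-4.4,7,1],[0,25,4,0,-4.4,7,1],[4,24,3,0,-4.4,7,1],[6,23,3,0,-4.4,7,1]]]'

```text
time_s: 33.0
ee_pos: [0.6188, -0.1291, 0.0676]
orientation: [0.923, 0.022, -0.385, 0.011]
contact_force: [1.0, -1.3, -0.7]
width: 0.0874
finger_force: 0.0
```

Emit:
arm_command --moves '[[[0,0,0,0,0,0,1],[0,0,0,0,0,0,1],[0,0,0,0,0,0,1],[0,0,0,0,0,0,1],[0,0,0,0,0,0,1]]]'

```text
time_s: 33.5
ee_pos: [0.6192, -0.1293, 0.0709]
orientation: [0.924, 0.024, -0.381, 0.01]
contact_force: [-0.4, -0.4, -0.0]
width: 0.087
finger_force: 0.0
```

```bash
python3 - <<'E'
from h import *
print(arm.observe()["q"]); im,P,ok=wrist("w13"); o=plates(im,P,ok)
if "purple" in o: go(*grasp(*o["purple"]),5)
E
```

```text
[-0.1113  1.0627  0.4473  0.9038 -0.1748  1.9955 -1.2515]
purple 4883 c [ 0.579  -0.1339] wh [0.0858 0.0755] yaw -x 3.3 tabdir 3.3 tab [ 0.6411 -0.1304  0.0335] 523
blue 1165 c [ 0.4865 -0.0096] wh [0.0764 0.097 ] yaw -x -8.0 tabdir -7.2 tab [ 0.5491 -0.0175  0.0289] 376
from [ 0.6191 -0.1295  0.0706] [-179.9851   44.8708    2.9205]
[[9.0, 0.0, 8.0, -0.1, 0.0, -0.1], [9.0, 1.0, 8.0, 0.0, -0.1, 0.0], [9.0, 0.0, 7.0, -0.1, 0.0, -0.1], [9.0, 1.0, 8.0, 0.0, 0.0, 0.0], [9.0, 0.0, 8.0, -0.1, 0.0, -0.1]]
```

Emit:
arm_command --moves '[[[9,1,8,0,0,0,1],[9,1,8,0,0,0,1],[9,0,8,0,0,0,1],[8,0,8,0,0,0,0.7],[8,0,8,0,0,0,0.5]]]'

```text
time_s: 34.05
ee_pos: [0.6205, -0.1321, 0.0085]
orientation: [0.923, 0.023, -0.383, 0.01]
contact_force: [-0.1, -0.2, -0.5]
width: 0.0781
finger_force: 0.0
```

Emit:
arm_command --moves '[[[0,0,0,0,0,0,0],[0,0,0,0,0,0,0],[0,0,0,0,0,0,0],[0,0,0,0,0,0,0],[0,0,0,0,0,0,0]]]'

```text
time_s: 34.55
ee_pos: [0.621, -0.1321, 0.0105]
orientation: [0.924, 0.023, -0.383, 0.01]
contact_force: [-0.3, -0.2, 0.7]
width: 0.0392
finger_force: 0.0
```

Emit:
arm_command --moves '[[[0,0,0,0,0,0,0],[0,0,0,0,0,0,0],[0,0,0,0,0,0,0],[0,0,0,0,0,0,0],[0,0,0,0,0,0,0]]]'

```text
time_s: 35.05
ee_pos: [0.6209, -0.1321, 0.0103]
orientation: [0.923, 0.023, -0.383, 0.01]
contact_force: [-0.6, -0.8, 1.0]
width: 0.0214
finger_force: 40.0
```

```bash
python3 - <<'E'
from h import *
p,r=stored(20,.12,dy=-.002)
p0,r0=pose(); print(p0,r0.as_euler("xyz",degrees=True))
a=go(p0+[-.06,.03,.10],r0,5)
b=go(p,r,15,a)
E
```

```text
[ 0.6209 -0.1321  0.0103] [179.9556  45.0295   2.8313]
from [ 0.6209 -0.1321  0.0103] [179.9556  45.0295   2.8313]
[[-22.0, -7.0, -6.0, 0.0, 0.0, 0.0], [-23.0, -6.0, -6.0, 0.0, 0.0, 0.0], [-22.0, -7.0, -6.0, 0.0, 0.0, 0.0], [-23.0, -6.0, -5.0, 0.0, 0.0, 0.0], [-22.0, -7.0, -6.0, 0.0, 0.0, 0.0]]
from [ 0.5607 -0.102   0.11  ] [179.9556  45.0295   2.8313]
[[-6.0, -24.0, -3.0, 0.0, 4.4, -7.0], [-3.0, -25.0, -4.0, 0.0, 4.4, -7.0], [0.0, -25.0, -4.0, 0.0, 4.4, -7.0], [4.0, -24.0, -4.0, 0.0, 4.4, -7.0], [7.0, -24.0, -3.0, 0.0, 4.4, -7.0]]
[[10.0, -23.0, -3.0, 0.0, 4.4, -7.0], [13.0, -22.0, -2.0, 0.0, 4.4, -7.1], [15.0, -19.0, -1.0, 0.0, 4.4, -7.0], [18.0, -18.0, 1.0, 0.0, 4.4, -7.0], [20.0, -16.0, 2.0, 0.0, 4.4, -7.0]]
[[21.0, -13.0, 3.0, 0.0, 4.4, -7.0], [22.0, -10.0, 6.0, 0.0, 4.4, -7.0], [23.0, -7.0, 7.0, 0.0, 4.4, -7.0], [23.0, -5.0, 8.0, 0.0, 4.4, -7.0], [23.0, -2.0, 11.0, 0.0, 4.4, -7.0]]
```

Emit:
arm_command --moves '[[[-22,-7,-6,0,0,0,0],[-23,-6,-6,0,0,0,0],[-22,-7,-6,0,0,0,0],[-23,-6,-6,0,0,0,0],[-22,-7,-6,0,0,0,0]]]'

```text
time_s: 35.55
ee_pos: [0.5608, -0.1018, 0.1113]
orientation: [0.924, 0.023, -0.383, 0.01]
contact_force: [-0.5, 0.2, -0.1]
width: 0.0215
finger_force: 40.0
```

Emit:
arm_command --moves '[[[-6,-24,-3,0,4.4,-7,0],[-3,-25,-4,0,4.4,-7,0],[0,-25,-4,0,4.4,-7,0],[4,-24,-4,0,4.4,-7,0],[7,-24,-3,0,4.4,-7,0]]]'

```text
time_s: 36.05
ee_pos: [0.5456, 0.0193, 0.1451]
orientation: [0.929, 0.302, -0.186, -0.11]
contact_force: [-0.3, -0.5, -1.1]
width: 0.0215
finger_force: 40.0
```

Emit:
arm_command --moves '[[[10,-23,-3,0,4.4,-7,0],[13,-22,-2,0,4.4,-7,0],[15,-19,-1,0,4.4,-7,0],[18,-18,1,0,4.4,-7,0],[20,-16,2,0,4.4,-7,0]]]'

```text
time_s: 36.55
ee_pos: [0.5292, 0.139, 0.18]
orientation: [0.814, 0.539, 0.034, -0.215]
contact_force: [-0.7, 0.2, -1.2]
width: 0.0218
finger_force: 40.0
```

Emit:
arm_command --moves '[[[21,-13,3,0,4.4,-7,0],[22,-10,6,0,4.4,-7,0],[23,-7,7,0,4.4,-7,0],[23,-5,8,0,4.4,-7,0],[23,-2,11,0,4.4,-7,0]]]'

```text
time_s: 37.05
ee_pos: [0.5134, 0.2579, 0.2141]
orientation: [0.594, 0.707, 0.249, -0.292]
contact_force: [0.3, 0.1, -0.8]
width: 0.0217
finger_force: 40.0
```

Emit:
arm_command --moves '[[[0,0,0,0,0,0,0],[0,0,0,0,0,0,0],[0,0,0,0,0,0,0],[0,0,0,0,0,0,0],[0,0,0,0,0,0,0]]]'

```text
time_s: 37.55
ee_pos: [0.5138, 0.2573, 0.2135]
orientation: [0.597, 0.706, 0.247, -0.292]
contact_force: [-0.4, -0.1, -1.0]
width: 0.0215
finger_force: 40.0
```

```bash
cat >> h.py <<'E'
def err(slot):
    """offset from the stored pose, rack axes mm / turn still to do in tool axes deg"""
    p,r=pose(); t=stored(slot); print("rack offset",R.from_euler('z',-RY,degrees=True).apply(p-t[0])*1000,"turn to do",(r.inv()*t[1]).as_rotvec(degrees=True))
E
python3 -c "
from h import *
err(20); held('purple'); held('green')"
```

```text
rack offset [  0.9703  -2.3831 120.7304] turn to do [ 0.1148  0.0448 -0.144 ]
n 709 range [[-31.8144 -10.6935 129.8125]
 [  3.3945  18.2092 180.4492]
 [ 40.7981  19.7424 231.2425]]
plane y = -0.005 x + -0.015 z + 20.9 553 y at zmin 18.944268958240194 x,z range [-33.9564  15.2022 125.9552] [ 42.1891  20.6334 220.669 ]
n 592 range [[-33.6166  24.6395  32.1915]
 [  4.0061  57.4284  75.7006]
 [ 38.9702  62.2557 111.9154]]
plane y = 0.014 x + -0.190 z + 69.7 386 y at zmin 64.2180606023931 x,z range [-36.3129  48.6912  28.6607] [40.3672 63.2048 94.2169]
```

Emit:
arm_command --moves '[[[0.8,-1,0.8,0,0,0,0],[-14,0,14,0,0,0,0],[-15,0,15,0,0,0,0],[-15,0,15,0,0,0,0],[-14,0,14,0,0,0,0]]]'

```text
time_s: 38.15
ee_pos: [0.512, 0.2587, 0.1308]
orientation: [0.596, 0.706, 0.247, -0.293]
contact_force: [-17.2, -10.1, 52.3]
width: 0.0216
finger_force: 40.0
```

Emit:
arm_command --moves '[[[-1.5,0,1.5,0,0,0,0],[0,0,0,0,0,0,0],[0,0,0,0,0,0,0],[0,0,0,0,0,0,0],[0,0,0,0,0,0,0]]]'

```text
time_s: 38.65
ee_pos: [0.5123, 0.2586, 0.1293]
orientation: [0.596, 0.706, 0.247, -0.292]
contact_force: [-0.6, 0.6, -1.1]
width: 0.0212
finger_force: 40.0
```

```bash
python3 -c "
from h import *
err(20); held('purple'); held('green')"
```

```text
rack offset [-0.2995 -0.7851 36.5089] turn to do [ 0.0854  0.0027 -0.0866]
n 545 range [[-32.2034 -11.7147  41.968 ]
 [  7.2471  19.9225 106.1594]
 [ 40.3218  21.9573 150.109 ]]
plane y = 0.017 x + -0.033 z + 22.4 359 y at zmin 21.0568184149672 x,z range [-34.9587  15.748   40.7144] [ 40.9343  22.4157 134.9118]
n 574 range [[-33.0509  23.3285  33.3925]
 [  4.303   58.8386  76.9337]
 [ 39.4249  63.105  113.5945]]
plane y = 0.017 x + -0.209 z + 71.7 382 y at zmin 65.61845546369894 x,z range [-38.3832  47.7911  28.9414] [ 40.4055  67.0048 100.4403]
```

Emit:
arm_command --moves '[[[-3,0,3,0,0,0,0],[-3,0,3,0,0,0,0],[0,0,0,0,0,0,0],[0,0,0,0,0,0,0],[0,0,0,0,0,0,0]]]'

```text
time_s: 39.25
ee_pos: [0.5121, 0.2591, 0.1208]
orientation: [0.596, 0.706, 0.247, -0.293]
contact_force: [-0.3, 3.6, 0.9]
width: 0.0214
finger_force: 40.0
```

Emit:
arm_command --moves '[[[-4,0,4,0,0,0,0],[-4,0,4,0,0,0,0],[0,0,0,0,0,0,0],[0,0,0,0,0,0,0],[0,0,0,0,0,0,0]]]'

```text
time_s: 39.75
ee_pos: [0.5118, 0.2586, 0.1089]
orientation: [0.596, 0.706, 0.246, -0.293]
contact_force: [-0.7, 4.1, -3.1]
width: 0.0213
finger_force: 40.0
```

```bash
python3 -c "
from h import *
err(20); held('purple'); held('green')"
```

```text
rack offset [-0.7325 -0.7339 16.156 ] turn to do [ 0.0265  0.0044 -0.1214]
n 478 range [[-32.6158 -13.1585  28.3279]
 [  7.9338  20.9145  83.2456]
 [ 38.671   24.837  130.5816]]
plane y = 0.048 x + -0.080 z + 25.0 305 y at zmin 22.8821417532701 x,z range [-35.2531  12.9746  27.188 ] [ 40.4647  23.2715 114.5441]
n 597 range [[-33.2212  22.6773  32.5947]
 [  3.8667  57.3851  75.4408]
 [ 38.9509  62.7002 111.9095]]
plane y = 0.023 x + -0.201 z + 70.1 396 y at zmin 64.27531655949079 x,z range [-36.4752  48.7345  29.1917] [40.0452 63.6336 93.7008]
```

Emit:
arm_command --moves '[[[0.8,0,0.8,0,0,0,0],[-3,0,3,0,0,0,0],[-4,0,4,0,0,0,0],[0,0,0,0,0,0,0],[0,0,0,0,0,0,0]]]'

```text
time_s: 40.35
ee_pos: [0.5122, 0.2595, 0.0991]
orientation: [0.596, 0.706, 0.247, -0.292]
contact_force: [-0.8, 3.2, -2.6]
width: 0.0214
finger_force: 40.0
```

Emit:
arm_command --moves '[[[-2,0,2,0,0,0,0],[0,0,0,0,0,0,0],[0,0,0,0,0,0,0],[0,0,0,0,0,0,0],[0,0,0,0,0,0,0]]]'

```text
time_s: 40.85
ee_pos: [0.5121, 0.2596, 0.0967]
orientation: [0.596, 0.706, 0.247, -0.292]
contact_force: [1.5, 2.0, -1.9]
width: 0.0213
finger_force: 40.0
```

Emit:
arm_command --moves '[[[-1.5,0,1.5,0,0,0,0],[0,0,0,0,0,0,0],[0,0,0,0,0,0,0.5],[0,0,0,0,0,0,0.5],[0,0,0,0,0,0,0.5]]]'

```text
time_s: 41.35
ee_pos: [0.5123, 0.2594, 0.0946]
orientation: [0.596, 0.706, 0.247, -0.292]
contact_force: [0.0, -0.5, -0.1]
width: 0.0378
finger_force: 0.0
```

Emit:
arm_command --moves '[[[0,0,0,0,0,0,0.5],[0,0,0,0,0,0,0.5],[0,0,-15,0,0,0,0.6],[0,0,-30,0,0,0,0.6],[0,0,-40,0,0,0,1]]]'

```text
time_s: 41.85
ee_pos: [0.5212, 0.2, 0.1553]
orientation: [0.596, 0.706, 0.246, -0.293]
contact_force: [1.5, 0.1, 0.5]
width: 0.0543
finger_force: 0.0
```

Emit:
arm_command --moves '[[[0,0,-40,0,0,0,1],[0,0,-20,0,0,0,1],[0,0,0,0,0,0,1],[0,0,0,0,0,0,1],[0,0,0,0,0,0,1]]]'

```text
time_s: 42.35
ee_pos: [0.5283, 0.1596, 0.1963]
orientation: [0.596, 0.706, 0.246, -0.293]
contact_force: [-0.5, -0.5, -0.4]
width: 0.0855
finger_force: 0.0
```

```bash
python3 - <<'E'
from h import *
held('purple'); held('green'); print(arm.observe()["q"])
p,r=grasp((.484,-.0135),177.5); print(p)
go(p+[0,0,.07],r,15)
E
```

```text
n 429 range [[-25.0428  -9.6832  30.7947]
 [  9.9194  19.9519  77.593 ]
 [ 39.2095  26.6743 114.693 ]]
plane y = 0.116 x + -0.199 z + 29.4 293 y at zmin 23.85989832365483 x,z range [-22.5687   1.9436  28.033 ] [ 41.0204  27.0076 106.6741]
n 599 range [[-33.3941  23.7314  32.2479]
 [  3.2772  57.308   74.5514]
 [ 38.9694  62.6569 111.1185]]
plane y = 0.011 x + -0.179 z + 68.9 382 y at zmin 63.73277097828341 x,z range [-36.0647  49.759   29.0752] [40.3087 62.9257 93.5875]
[ 0.0395  0.3042  0.066   1.7946 -0.7853  1.3864  0.5643]
[ 0.5287 -0.0155  0.0113]
from [0.5283 0.1597 0.1963] [-179.8522  -45.042    99.6118]
[[-14.0, -2.0, -3.0, 0.0, -4.2, 7.4], [-13.0, 0.0, -1.0, 0.0, -4.2, 7.3], [-14.0, 2.0, -1.0, 0.0, -4.2, 7.4], [-14.0, 3.0, 0.0, 0.0, -4.2, 7.4], [-13.0, 5.0, 1.0, 0.0, -4.2, 7.4]]
[[-12.0, 7.0, 3.0, 0.0, -4.2, 7.3], [-11.0, 8.0, 3.0, -0.1, -4.2, 7.4], [-9.0, 9.0, 3.0, 0.0, -4.2, 7.4], [-8.0, 11.0, 5.0, 0.0, -4.2, 7.3], [-6.0, 12.0, 5.0, 0.0, -4.2, 7.4]]
[[-5.0, 12.0, 5.0, 0.0, -4.2, 7.4], [-2.0, 12.0, 6.0, 0.0, -4.2, 7.3], [0.0, 13.0, 5.0, 0.0, -4.2, 7.4], [2.0, 13.0, 6.0, 0.0, -4.2, 7.4], [4.0, 12.0, 5.0, 0.0, -4.2, 7.3]]
```

Emit:
arm_command --moves '[[[-14,-2,-3,0,-4.2,7.4,1],[-13,0,-1,0,-4.2,7.3,1],[-14,2,-1,0,-4.2,7.4,1],[-14,3,0,0,-4.2,7.4,1],[-13,5,1,0,-4.2,7.4,1]]]'

```text
time_s: 42.95
ee_pos: [0.5288, 0.1, 0.1587]
orientation: [0.823, 0.521, 0.03, -0.223]
contact_force: [-0.1, 1.0, -0.0]
width: 0.087
finger_force: 0.0
```

Emit:
arm_command --moves '[[[-12,7,3,0,-4.2,7.3,1],[-11,8,3,0,-4.2,7.4,1],[-9,9,3,0,-4.2,7.4,1],[-8,11,5,0,-4.2,7.3,1],[-6,12,5,0,-4.2,7.4,1]]]'

```text
time_s: 43.45
ee_pos: [0.5295, 0.0425, 0.1197]
orientation: [0.936, 0.268, -0.19, -0.124]
contact_force: [0.3, -0.0, 0.5]
width: 0.0866
finger_force: 0.0
```

Emit:
arm_command --moves '[[[-5,12,5,0,-4.2,7.4,1],[-2,12,6,0,-4.2,7.3,1],[0,13,5,0,-4.2,7.4,1],[2,13,6,0,-4.2,7.4,1],[4,12,5,0,-4.2,7.3,1]]]'

```text
time_s: 43.95
ee_pos: [0.5298, -0.0154, 0.0813]
orientation: [0.923, -0.022, -0.384, -0.008]
contact_force: [1.1, -0.5, 0.1]
width: 0.0873
finger_force: 0.0
```

Emit:
arm_command --moves '[[[0,0,0,0,0,0,1],[0,0,0,0,0,0,1],[0,0,0,0,0,0,1],[0,0,0,0,0,0,1],[0,0,0,0,0,0,1]]]'

```text
time_s: 44.45
ee_pos: [0.5303, -0.0159, 0.0835]
orientation: [0.924, -0.02, -0.381, -0.01]
contact_force: [-0.7, 0.1, -0.2]
width: 0.0871
finger_force: 0.0
```

```bash
python3 - <<'E'
from h import *
print(arm.observe()["q"]); im,P,ok=wrist("w14"); o=plates(im,P,ok)
if "blue" in o: go(*grasp(*o["blue"]),5)
E
```

```text
[-0.2769  0.8454  0.4309  1.2782 -0.254   1.8689 -1.4332]
blue 5071 c [ 0.4888 -0.0117] wh [0.0767 0.0874] yaw -x -3.0 tabdir -3.2 tab [ 0.5514 -0.0151  0.0326] 504
orange 1653 c [ 0.3901 -0.1118] wh [0.1027 0.0816] yaw -x 0.1 tabdir 3.0 tab [ 0.4571 -0.1082  0.0298] 386
from [ 0.5303 -0.016   0.0833] [-179.7702   44.8465   -2.349 ]
[[11.0, 0.0, 10.0, 0.0, 0.0, 0.1], [10.0, -1.0, 10.0, 0.1, -0.1, 0.1], [11.0, 0.0, 9.0, 0.0, 0.0, 0.1], [10.0, -1.0, 10.0, 0.1, 0.0, 0.1], [11.0, 0.0, 10.0, 0.0, -0.1, 0.1]]
```

Emit:
arm_command --moves '[[[10,-1,10,0,0,0,1],[11,-1,11,0,0,0,1],[10,0,10,0,0,0,1],[10,0,10,0,0,0,0.7],[10,0,10,0,0,0,0.5]]]'

```text
time_s: 45.0
ee_pos: [0.5297, -0.0143, 0.0084]
orientation: [0.924, -0.02, -0.383, -0.009]
contact_force: [-0.2, 0.4, -0.4]
width: 0.078
finger_force: 0.0
```

Emit:
arm_command --moves '[[[0,0,0,0,0,0,0],[0,0,0,0,0,0,0],[0,0,0,0,0,0,0],[0,0,0,0,0,0,0],[0,0,0,0,0,0,0]]]'

```text
time_s: 45.5
ee_pos: [0.5303, -0.0143, 0.0105]
orientation: [0.924, -0.02, -0.382, -0.009]
contact_force: [0.5, 1.1, -0.0]
width: 0.0392
finger_force: 0.0
```

Emit:
arm_command --moves '[[[0,0,0,0,0,0,0],[0,0,0,0,0,0,0],[0,0,0,0,0,0,0],[0,0,0,0,0,0,0],[0,0,0,0,0,0,0]]]'

```text
time_s: 46.0
ee_pos: [0.5302, -0.0143, 0.0103]
orientation: [0.924, -0.02, -0.382, -0.009]
contact_force: [0.1, 0.7, 0.8]
width: 0.0211
finger_force: 40.0
```

```bash
python3 - <<'E'
from h import *
p,r=stored(-20,.12,dy=-.001)
p0,r0=pose(); print(p0,r0.as_euler("xyz",degrees=True))
a=go(p0+[0,.0,.11],r0,5)
b=go(p,r,15,a)
E
```

```text
[ 0.5302 -0.0143  0.0103] [-179.878    44.9662   -2.4704]
from [ 0.5302 -0.0143  0.0103] [-179.878    44.9662   -2.4704]
[[-16.0, 0.0, -16.0, 0.0, 0.0, 0.0], [-15.0, 0.0, -15.0, 0.0, 0.0, 0.0], [-16.0, 0.0, -16.0, 0.0, 0.0, 0.0], [-15.0, 0.0, -15.0, 0.0, 0.0, 0.0], [-16.0, 0.0, -16.0, 0.0, 0.0, 0.0]]
from [ 0.5301 -0.0144  0.1206] [-179.878    44.9662   -2.4704]
[[-5.0, -16.0, -3.0, 0.0, 4.2, -7.4], [-3.0, -16.0, -4.0, 0.0, 4.2, -7.4], [-1.0, -16.0, -4.0, 0.0, 4.2, -7.3], [2.0, -16.0, -4.0, 0.0, 4.2, -7.4], [4.0, -16.0, -3.0, 0.0, 4.2, -7.4]]
[[6.0, -15.0, -3.0, 0.0, 4.2, -7.4], [8.0, -15.0, -3.0, 0.0, 4.2, -7.3], [11.0, -13.0, -2.0, 0.0, 4.2, -7.4], [12.0, -11.0, -1.0, 0.0, 4.1, -7.4], [13.0, -10.0, 0.0, 0.0, 4.2, -7.4]]
[[15.0, -8.0, 1.0, 0.0, 4.2, -7.3], [15.0, -7.0, 2.0, 0.0, 4.2, -7.4], [16.0, -4.0, 3.0, 0.0, 4.2, -7.4], [16.0, -2.0, 4.0, 0.0, 4.2, -7.4], [16.0, 0.0, 6.0, 0.0, 4.2, -7.3]]
```

Emit:
arm_command --moves '[[[-16,0,-16,0,0,0,0],[-15,0,-15,0,0,0,0],[-16,0,-16,0,0,0,0],[-15,0,-15,0,0,0,0],[-16,0,-16,0,0,0,0]]]'

```text
time_s: 46.5
ee_pos: [0.5304, -0.0146, 0.1235]
orientation: [0.924, -0.02, -0.381, -0.009]
contact_force: [-0.5, 0.1, -0.9]
width: 0.0217
finger_force: 40.0
```

Emit:
arm_command --moves '[[[-5,-16,-3,0,4.2,-7.4,0],[-3,-16,-4,0,4.2,-7.4,0],[-1,-16,-4,0,4.2,-7.3,0],[2,-16,-4,0,4.2,-7.4,0],[4,-16,-3,0,4.2,-7.4,0]]]'

```text
time_s: 47.0
ee_pos: [0.5273, 0.064, 0.1539]
orientation: [0.936, 0.273, -0.185, -0.126]
contact_force: [0.5, -0.8, -0.5]
width: 0.0219
finger_force: 40.0
```

Emit:
arm_command --moves '[[[6,-15,-3,0,4.2,-7.4,0],[8,-15,-3,0,4.2,-7.3,0],[11,-13,-2,0,4.2,-7.4,0],[12,-11,-1,0,4.1,-7.4,0],[13,-10,0,0,4.2,-7.4,0]]]'

```text
time_s: 47.5
ee_pos: [0.5233, 0.1412, 0.1847]
orientation: [0.82, 0.526, 0.034, -0.224]
contact_force: [-0.5, 0.5, -1.1]
width: 0.0214
finger_force: 40.0
```

Emit:
arm_command --moves '[[[15,-8,1,0,4.2,-7.3,0],[15,-7,2,0,4.2,-7.4,0],[16,-4,3,0,4.2,-7.4,0],[16,-2,4,0,4.2,-7.4,0],[16,0,6,0,4.2,-7.3,0]]]'

```text
time_s: 48.0
ee_pos: [0.5194, 0.219, 0.2152]
orientation: [0.593, 0.708, 0.249, -0.292]
contact_force: [-0.6, 0.4, -0.3]
width: 0.0213
finger_force: 40.0
```

Emit:
arm_command --moves '[[[0,0,0,0,0,0,0],[0,0,0,0,0,0,0],[0,0,0,0,0,0,0],[0,0,0,0,0,0,0],[0,0,0,0,0,0,0]]]'

```text
time_s: 48.5
ee_pos: [0.5193, 0.2193, 0.2125]
orientation: [0.596, 0.706, 0.246, -0.293]
contact_force: [0.3, 0.2, -0.2]
width: 0.0215
finger_force: 40.0
```

```bash
python3 -c "
from h import *
err(-20); held('blue'); held('purple')"
```

```text
rack offset [ -0.0689  -0.771  119.7548] turn to do [-0.0418  0.0407 -0.0708]
n 726 range [[-33.7575 -47.9022 127.5749]
 [  1.9838 -20.2081 178.9513]
 [ 39.1506 -18.298  231.1879]]
plane y = -0.003 x + -0.023 z + -16.3 570 y at zmin -19.200610262461588 x,z range [-36.2666 -23.4173 124.3757] [ 40.501  -17.5859 219.693 ]
n 429 range [[-26.0066 -10.4746  30.9269]
 [  9.8849  19.9794  76.4348]
 [ 38.7619  27.0183 114.8359]]
plane y = 0.118 x + -0.208 z + 29.8 289 y at zmin 24.060900098340625 x,z range [-24.3764   1.7192  27.481 ] [ 40.6258  27.3351 106.2545]
```

Emit:
arm_command --moves '[[[1.3,0,1.3,0,0,0,0],[-14,0,14,0,0,0,0],[-15,0,15,0,0,0,0],[-14,0,14,0,0,0,0],[-10,0,10,0,0,0,0]]]'

```text
time_s: 49.1
ee_pos: [0.5179, 0.2209, 0.1348]
orientation: [0.596, 0.706, 0.245, -0.294]
contact_force: [-0.0, -0.1, -0.5]
width: 0.0213
finger_force: 40.0
```

Emit:
arm_command --moves '[[[-4,0,4,0,0,0,0],[-4,0,4,0,0,0,0],[-4,0,4,0,0,0,0],[0,0,0,0,0,0,0],[0,0,0,0,0,0,0]]]'

```text
time_s: 49.6
ee_pos: [0.519, 0.2211, 0.1207]
orientation: [0.595, 0.706, 0.246, -0.293]
contact_force: [0.3, 0.2, -0.2]
width: 0.0217
finger_force: 40.0
```

Emit:
arm_command --moves '[[[-4,0,4,0,0,0,0],[-4,0,4,0,0,0,0],[-4,0,4,0,0,0,0],[0,0,0,0,0,0,0],[0,0,0,0,0,0,0]]]'

```text
time_s: 50.1
ee_pos: [0.5187, 0.221, 0.1031]
orientation: [0.596, 0.706, 0.246, -0.293]
contact_force: [0.3, -0.8, 0.2]
width: 0.0212
finger_force: 40.0
```

```bash
python3 -c "
from h import *
err(-20); held('blue'); print(arm.observe()['contact_force'])"
```

```text
rack offset [-0.3561  1.0768 10.3629] turn to do [-0.0654 -0.0087 -0.0708]
n 462 range [[-31.381  -76.5657  30.0928]
 [  8.0042 -18.8171  80.3342]
 [ 39.6371 -12.5497 190.9368]]
plane y = 0.115 x + -0.163 z + -10.6 308 y at zmin -15.506988727953665 x,z range [-23.816  -34.9509  29.9878] [ 41.0963 -12.0757 124.5737]
[0.8181 0.1985 0.453 ]
```

Smooth. Down 8 more, release, retreat.

Emit:
arm_command --moves '[[[-3,0,3,0,0,0,0],[-3,0,3,0,0,0,0],[0,0,0,0,0,0,0],[0,0,0,0,0,0,0.5],[0,0,0,0,0,0,0.5]]]'

```text
time_s: 50.65
ee_pos: [0.5188, 0.221, 0.0947]
orientation: [0.596, 0.706, 0.246, -0.293]
contact_force: [0.2, 0.1, -0.6]
width: 0.0306
finger_force: 0.0
```

Emit:
arm_command --moves '[[[0,0,0,0,0,0,0.5],[0,0,0,0,0,0,0.5],[0,0,-15,0,0,0,0.6],[0,0,-30,0,0,0,0.6],[0,0,-40,0,0,0,1]]]'

```text
time_s: 51.15
ee_pos: [0.5281, 0.1614, 0.1555]
orientation: [0.595, 0.706, 0.245, -0.294]
contact_force: [0.5, -0.2, 0.4]
width: 0.0541
finger_force: 0.0
```

Emit:
arm_command --moves '[[[0,0,-40,0,0,0,1],[0,0,-20,0,0,0,1],[0,0,0,0,0,0,1],[0,0,0,0,0,0,1],[0,0,0,0,0,0,1]]]'

```text
time_s: 51.65
ee_pos: [0.5353, 0.1211, 0.1965]
orientation: [0.595, 0.706, 0.246, -0.294]
contact_force: [0.9, 0.0, -0.0]
width: 0.0853
finger_force: 0.0
```

```bash
python3 - <<'E'
from h import *
held('blue')
im=arm.get_image("top"); P,ok=cloud(im); plates(im,P,ok)
p,r=grasp((.391,-.111),181.5); print(p)
go(p+[0,0,.08],r,20)
E
```

```text
n 458 range [[-27.3945 -51.025   31.0285]
 [  9.5899 -19.9334  75.0261]
 [ 39.1761   6.9852 114.4269]]
plane y = 0.077 x + -0.181 z + -10.8 298 y at zmin -15.897732977323987 x,z range [-34.8794 -33.8313  28.1091] [ 41.1325 -11.7389 104.1939]
orange 50 c [0.4058 0.0985] wh [0.0524 0.0415] yaw -x 91.5 tabdir 82.4 tab [0.4064 0.1031 0.0213] 48
[ 0.4358 -0.1098  0.0113]
from [0.5353 0.1212 0.1965] [-179.7646  -45.0518   99.6755]
[[-11.0, -7.0, -4.0, 0.0, -3.3, 5.3], [-12.0, -6.0, -3.0, 0.0, -3.2, 5.4], [-13.0, -4.0, -2.0, 0.0, -3.3, 5.3], [-13.0, -4.0, -2.0, 0.0, -3.2, 5.3], [-13.0, -2.0, -1.0, 0.0, -3.3, 5.3]]
[[-14.0, -1.0, 0.0, 0.0, -3.2, 5.4], [-13.0, 0.0, 1.0, 0.0, -3.2, 5.3], [-14.0, 2.0, 1.0, -0.1, -3.3, 5.3], [-13.0, 3.0, 2.0, 0.0, -3.3, 5.4], [-13.0, 4.0, 3.0, 0.0, -3.2, 5.3]]
[[-12.0, 5.0, 4.0, 0.0, -3.3, 5.3], [-11.0, 6.0, 4.0, 0.0, -3.2, 5.4], [-10.0, 7.0, 5.0, 0.0, -3.3, 5.3], [-10.0, 9.0, 6.0, 0.0, -3.2, 5.3], [-8.0, 9.0, 6.0, 0.0, -3.3, 5.3]]
[[-7.0, 9.0, 6.0, 0.0, -3.2, 5.4], [-6.0, 11.0, 7.0, 0.0, -3.3, 5.3], [-4.0, 11.0, 7.0, 0.0, -3.2, 5.3], [-3.0, 11.0, 7.0, -0.1, -3.3, 5.4], [-2.0, 11.0, 8.0, 0.0, -3.2, 5.3]]
```

Emit:
arm_command --moves '[[[-11,-7,-4,0,-3.3,5.3,1],[-12,-6,-3,0,-3.2,5.4,1],[-13,-4,-2,0,-3.3,5.3,1],[-13,-4,-2,0,-3.2,5.3,1],[-13,-2,-1,0,-3.3,5.3,1]]]'

```text
time_s: 52.25
ee_pos: [0.5106, 0.0624, 0.1708]
orientation: [0.771, 0.584, 0.085, -0.239]
contact_force: [0.2, 0.1, -0.7]
width: 0.0869
finger_force: 0.0
```

Emit:
arm_command --moves '[[[-14,-1,0,0,-3.2,5.4,1],[-13,0,1,0,-3.2,5.3,1],[-14,2,1,0,-3.3,5.3,1],[-13,3,2,0,-3.3,5.4,1],[-13,4,3,0,-3.2,5.3,1]]]'

```text
time_s: 52.75
ee_pos: [0.4859, 0.0045, 0.1445]
orientation: [0.889, 0.419, -0.081, -0.168]
contact_force: [-0.2, 0.5, -0.2]
width: 0.0874
finger_force: 0.0
```

Emit:
arm_command --moves '[[[-12,5,4,0,-3.3,5.3,1],[-11,6,4,0,-3.2,5.4,1],[-10,7,5,0,-3.3,5.3,1],[-10,9,6,0,-3.2,5.3,1],[-8,9,6,0,-3.3,5.3,1]]]'

```text
time_s: 53.25
ee_pos: [0.461, -0.0529, 0.1173]
orientation: [0.94, 0.223, -0.242, -0.085]
contact_force: [-0.1, 0.5, -0.6]
width: 0.087
finger_force: 0.0
```

Emit:
arm_command --moves '[[[-7,9,6,0,-3.2,5.4,1],[-6,11,7,0,-3.3,5.3,1],[-4,11,7,0,-3.2,5.3,1],[-3,11,7,0,-3.3,5.4,1],[-2,11,8,0,-3.2,5.3,1]]]'

```text
time_s: 53.75
ee_pos: [0.4359, -0.1101, 0.0911]
orientation: [0.923, 0.011, -0.384, 0.005]
contact_force: [-0.1, 1.0, -1.1]
width: 0.0868
finger_force: 0.0
```

Emit:
arm_command --moves '[[[0,0,0,0,0,0,1],[0,0,0,0,0,0,1],[0,0,0,0,0,0,1],[0,0,0,0,0,0,1],[0,0,0,0,0,0,1]]]'

```text
time_s: 54.25
ee_pos: [0.4365, -0.1104, 0.0924]
orientation: [0.924, 0.012, -0.382, 0.004]
contact_force: [0.3, -0.5, 0.1]
width: 0.0866
finger_force: 0.0
```

```bash
python3 - <<'E'
from h import *
print(arm.observe()["q"]); im,P,ok=wrist("w15"); o=plates(im,P,ok)
if "orange" in o: go(*grasp(*o["orange"]),5)
E
```

```text
[-0.2462  0.6875  0.4739  1.5472 -0.1033  1.7389 -1.2701]
orange 5179 c [ 0.3881 -0.1098] wh [0.0789 0.0912] yaw -x -0.2 tabdir 0.2 tab [ 0.4593 -0.1095  0.0332] 475
from [ 0.4364 -0.1105  0.0924] [-179.8564   44.8792    1.5167]
[[11.0, 0.0, 12.0, 0.2, 0.0, 0.2], [11.0, 0.0, 12.0, 0.2, 0.0, 0.3], [11.0, 0.0, 12.0, 0.2, -0.1, 0.2], [11.0, 0.0, 12.0, 0.2, 0.0, 0.2], [11.0, -1.0, 12.0, 0.2, 0.0, 0.3]]
```

Emit:
arm_command --moves '[[[12,0,11,0.2,0,0.2,1],[12,-1,11,0.2,0,0.2,1],[12,0,11,0.2,0,0.2,1],[12,0,11,0.2,0,0.2,0.7],[11,0,11,0.2,0,0.2,0.5]]]'

```text
time_s: 54.8
ee_pos: [0.4387, -0.1096, 0.0094]
orientation: [0.924, -0.0, -0.383, -0.001]
contact_force: [-0.7, -1.0, -1.0]
width: 0.0777
finger_force: 0.0
```

Emit:
arm_command --moves '[[[0,0,0,0,0,0,0],[0,0,0,0,0,0,0],[0,0,0,0,0,0,0],[0,0,0,0,0,0,0],[0,0,0,0,0,0,0]]]'

```text
time_s: 55.3
ee_pos: [0.4394, -0.1096, 0.0117]
orientation: [0.924, -0.0, -0.382, -0.001]
contact_force: [-0.1, -0.2, 0.9]
width: 0.0389
finger_force: 0.0
```

Emit:
arm_command --moves '[[[0,0,0,0,0,0,0],[0,0,0,0,0,0,0],[0,0,0,0,0,0,0],[0,0,0,0,0,0,0],[0,0,0,0,0,0,0]]]'

```text
time_s: 55.8
ee_pos: [0.4391, -0.1096, 0.0114]
orientation: [0.924, -0.0, -0.382, -0.001]
contact_force: [0.7, 1.2, 2.9]
width: 0.0212
finger_force: 40.0
```

```bash
python3 - <<'E'
from h import *
p,r=stored(-60,.12,dy=.001)
p0,r0=pose(); print(p0,r0.as_euler("xyz",degrees=True))
a=go(p0+[0.03,.0,.11],r0,5)
b=go(p,r,15,a)
E
```

```text
[ 0.4391 -0.1096  0.0114] [-179.9213   44.9582    0.0205]
from [ 0.4391 -0.1096  0.0114] [-179.9213   44.9582    0.0205]
[[-11.0, 0.0, -20.0, 0.0, 0.0, 0.0], [-12.0, 0.0, -20.0, 0.0, 0.0, 0.0], [-11.0, 0.0, -19.0, 0.0, 0.0, 0.0], [-11.0, 0.0, -20.0, 0.0, 0.0, 0.0], [-11.0, 0.0, -20.0, 0.0, 0.0, 0.0]]
from [ 0.4694 -0.1097  0.121 ] [-179.9213   44.9582    0.0205]
[[-2.0, -19.0, -7.0, 0.0, 4.3, -7.2], [2.0, -20.0, -7.0, 0.0, 4.3, -7.2], [4.0, -19.0, -7.0, 0.0, 4.3, -7.2], [7.0, -18.0, -6.0, 0.0, 4.2, -7.2], [10.0, -18.0, -6.0, 0.0, 4.3, -7.2]]
[[12.0, -16.0, -5.0, 0.0, 4.3, -7.2], [15.0, -14.0, -4.0, 0.0, 4.3, -7.2], [16.0, -12.0, -2.0, 0.0, 4.3, -7.2], [18.0, -10.0, -2.0, 0.0, 4.3, -7.2], [19.0, -8.0, 0.0, 0.0, 4.3, -7.2]]
[[20.0, -5.0, 2.0, 0.0, 4.3, -7.2], [21.0, -3.0, 3.0, 0.0, 4.2, -7.2], [20.0, -1.0, 4.0, 0.0, 4.3, -7.2], [19.0, 3.0, 6.0, 0.0, 4.3, -7.3], [19.0, 5.0, 8.0, 0.0, 4.3, -7.2]]
```

Emit:
arm_command --moves '[[[-11,0,-20,0,0,0,0],[-12,0,-20,0,0,0,0],[-11,0,-19,0,0,0,0],[-11,0,-20,0,0,0,0],[-11,0,-20,0,0,0,0]]]'

```text
time_s: 56.3
ee_pos: [0.4695, -0.1097, 0.1216]
orientation: [0.924, -0.0, -0.382, -0.001]
contact_force: [0.1, -0.5, -0.0]
width: 0.0218
finger_force: 40.0
```

Emit:
arm_command --moves '[[[-2,-19,-7,0,4.3,-7.2,0],[2,-20,-7,0,4.3,-7.2,0],[4,-19,-7,0,4.3,-7.2,0],[7,-18,-6,0,4.2,-7.2,0],[10,-18,-6,0,4.3,-7.2,0]]]'

```text
time_s: 56.8
ee_pos: [0.4884, -0.0113, 0.1521]
orientation: [0.932, 0.286, -0.186, -0.118]
contact_force: [-0.2, -0.2, -1.0]
width: 0.0217
finger_force: 40.0
```

Emit:
arm_command --moves '[[[12,-16,-5,0,4.3,-7.2,0],[15,-14,-4,0,4.3,-7.2,0],[16,-12,-2,0,4.3,-7.2,0],[18,-10,-2,0,4.3,-7.2,0],[19,-8,0,0,4.3,-7.2,0]]]'

```text
time_s: 57.3
ee_pos: [0.5071, 0.0848, 0.1829]
orientation: [0.817, 0.532, 0.034, -0.22]
contact_force: [0.4, -0.2, -1.6]
width: 0.0216
finger_force: 40.0
```

Emit:
arm_command --moves '[[[20,-5,2,0,4.3,-7.2,0],[21,-3,3,0,4.2,-7.2,0],[20,-1,4,0,4.3,-7.2,0],[19,3,6,0,4.3,-7.3,0],[19,5,8,0,4.3,-7.2,0]]]'

```text
time_s: 57.8
ee_pos: [0.5263, 0.1819, 0.2125]
orientation: [0.593, 0.708, 0.249, -0.292]
contact_force: [0.2, 0.5, -1.2]
width: 0.0212
finger_force: 40.0
```

Emit:
arm_command --moves '[[[0,0,0,0,0,0,0],[0,0,0,0,0,0,0],[0,0,0,0,0,0,0],[0,0,0,0,0,0,0],[0,0,0,0,0,0,0]]]'

```text
time_s: 58.3
ee_pos: [0.5262, 0.1816, 0.2123]
orientation: [0.596, 0.707, 0.246, -0.292]
contact_force: [0.0, 0.0, -0.7]
width: 0.0215
finger_force: 40.0
```

```bash
python3 -c "
from h import *
err(-60); held('orange'); held('blue')"
```

```text
rack offset [  0.3993   0.9657 119.5404] turn to do [0.0198 0.0616 0.0073]
n 792 range [[-34.8111 -84.7714  40.7017]
 [  2.9519 -57.212  174.553 ]
 [ 40.4789 106.388  229.6952]]
plane y = 0.022 x + -0.150 z + -31.9 580 y at zmin -50.61504313063344 x,z range [-36.2033 -69.8052 124.7751] [ 40.765  -54.9962 221.3673]
n 457 range [[-19.6894 -51.812   31.6556]
 [  9.9039 -20.0517  76.8437]
 [ 39.5486 -11.378  114.9722]]
plane y = 0.112 x + -0.234 z + -8.2 313 y at zmin -14.612726454939974 x,z range [-24.4053 -64.5814  27.4627] [ 40.3509 -11.3595 222.6596]
```

Emit:
arm_command --moves '[[[0,0,0,0,0,0,0],[-14,0,14,0,0,0,0],[-15,0,15,0,0,0,0],[-14,0,14,0,0,0,0],[-10,0,10,0,0,0,0]]]'

```text
time_s: 58.9
ee_pos: [0.5254, 0.1817, 0.1346]
orientation: [0.596, 0.706, 0.246, -0.293]
contact_force: [-0.4, 0.2, -0.9]
width: 0.0214
finger_force: 40.0
```

Emit:
arm_command --moves '[[[-4,0,4,0,0,0,0],[-4,0,4,0,0,0,0],[-4,0,4,0,0,0,0],[0,0,0,0,0,0,0],[0,0,0,0,0,0,0]]]'

```text
time_s: 59.4
ee_pos: [0.5265, 0.1818, 0.1205]
orientation: [0.595, 0.707, 0.247, -0.292]
contact_force: [-0.9, 0.5, 1.4]
width: 0.0216
finger_force: 40.0
```

Emit:
arm_command --moves '[[[-4,0,4,0,0,0,0],[-4,0,4,0,0,0,0],[-4,0,4,0,0,0,0],[0,0,0,0,0,0,0],[0,0,0,0,0,0,0]]]'

```text
time_s: 59.9
ee_pos: [0.5261, 0.1818, 0.1029]
orientation: [0.595, 0.707, 0.247, -0.293]
contact_force: [-0.1, 1.2, 0.3]
width: 0.0213
finger_force: 40.0
```

```bash
python3 -c "
from h import *
err(-60); print(arm.observe()['contact_force'])"
```

```text
rack offset [ 0.3251  1.124  10.1665] turn to do [-0.0201  0.0043  0.0145]
[-0.1369  1.1515  0.2701]
```

Emit:
arm_command --moves '[[[-3,0,3,0,0,0,0],[-3,0,3,0,0,0,0],[0,0,0,0,0,0,0],[0,0,0,0,0,0,0.5],[0,0,0,0,0,0,0.5]]]'

```text
time_s: 60.4
ee_pos: [0.5263, 0.1817, 0.0946]
orientation: [0.595, 0.707, 0.247, -0.292]
contact_force: [-0.3, -0.2, -1.1]
width: 0.0306
finger_force: 0.0
```

Emit:
arm_command --moves '[[[0,0,0,0,0,0,0.5],[0,0,0,0,0,0,0.5],[0,0,-15,0,0,0,0.6],[0,0,-30,0,0,0,0.6],[0,0,-40,0,0,0,1]]]'

```text
time_s: 60.9
ee_pos: [0.5355, 0.1222, 0.1553]
orientation: [0.595, 0.707, 0.246, -0.293]
contact_force: [0.7, 0.5, -0.1]
width: 0.0546
finger_force: 0.0
```

Emit:
arm_command --moves '[[[0,0,-40,0,0,0,1],[0,0,-20,0,0,0,1],[0,0,0,0,0,0,1],[0,0,0,0,0,0,1],[0,0,0,0,0,0,1]]]'

```text
time_s: 61.4
ee_pos: [0.5427, 0.082, 0.1964]
orientation: [0.595, 0.707, 0.246, -0.293]
contact_force: [1.0, 0.6, -0.3]
width: 0.0855
finger_force: 0.0
```

```bash
python3 - <<'E'
from h import *
for c in HUE: held(c)
im=arm.get_image("scene"); cv2.imwrite("pics/s16.png",cv2.resize(im["img"][210:350,300:480],None,fx=4,fy=4,interpolation=cv2.INTER_CUBIC))
go([.4937,-.4290,.22],down(77.4),20)
E
```

```text
n 591 range [[-33.5626  24.0366  31.8287]
 [  4.1672  57.3015  74.8566]
 [ 38.9324  62.5988 111.6035]]
plane y = 0.013 x + -0.169 z + 68.6 392 y at zmin 63.69874457855326 x,z range [-36.8304  50.7756  28.8224] [40.8825 63.7162 92.3459]
n 417 range [[-22.9655  -9.7676  31.2643]
 [  9.9226  20.0493  75.8926]
 [ 39.1825  26.6191 114.8334]]
plane y = 0.102 x + -0.194 z + 29.3 284 y at zmin 24.17671930795622 x,z range [-23.0447   3.8233  26.3516] [ 40.3336  27.2653 105.0512]
n 441 range [[-23.8555 -50.4163  30.433 ]
 [  9.4201 -19.9367  75.1291]
 [ 39.3565 -11.381  114.7075]]
plane y = 0.061 x + -0.141 z + -12.6 290 y at zmin -16.744569073316 x,z range [-33.1442 -30.4198  29.0663] [ 41.0785 -16.9031  99.1715]
n 489 range [[-33.4479 -92.1711  32.0513]
 [ 11.5454 -60.3892  72.1589]
 [ 41.899  108.2605 113.2615]]
plane y = 0.083 x + -0.208 z + -49.7 322 y at zmin -56.14171313582314 x,z range [-22.9335 -76.7559  30.9479] [ 41.8063 -50.9228 103.8013]
from [0.5432 0.0814 0.1968] [-179.9623  -45.0148   99.804 ]
[[-17.0, -7.0, -18.0, -0.4, -2.2, 1.1], [-17.0, -6.0, -18.0, -0.5, -2.2, 1.0], [-18.0, -6.0, -17.0, -0.4, -2.3, 1.1], [-19.0, -5.0, -16.0, -0.5, -2.2, 1.1], [-20.0, -5.0, -16.0, -0.4, -2.2, 1.0]]
[[-21.0, -5.0, -15.0, -0.5, -2.2, 1.1], [-21.0, -4.0, -14.0, -0.4, -2.2, 1.0], [-21.0, -3.0, -14.0, -0.4, -2.3, 1.1], [-23.0, -3.0, -12.0, -0.5, -2.2, 1.1], [-22.0, -2.0, -12.0, -0.4, -2.2, 1.0]]
[[-23.0, -2.0, -10.0, -0.5, -2.2, 1.1], [-24.0, -2.0, -10.0, -0.4, -2.3, 1.0], [-24.0, -1.0, -9.0, -0.4, -2.2, 1.1], [-25.0, 0.0, -8.0, -0.5, -2.2, 1.1], [-24.0, 0.0, -7.0, -0.4, -2.2, 1.0]]
[[-25.0, 1.0, -7.0, -0.5, -2.2, 1.1], [-25.0, 1.0, -5.0, -0.4, -2.3, 1.1], [-26.0, 2.0, -4.0, -0.5, -2.2, 1.0], [-25.0, 2.0, -3.0, -0.4, -2.2, 1.1], [-25.0, 3.0, -2.0, -0.4, -2.2, 1.0]]
```

View pics/s16.png

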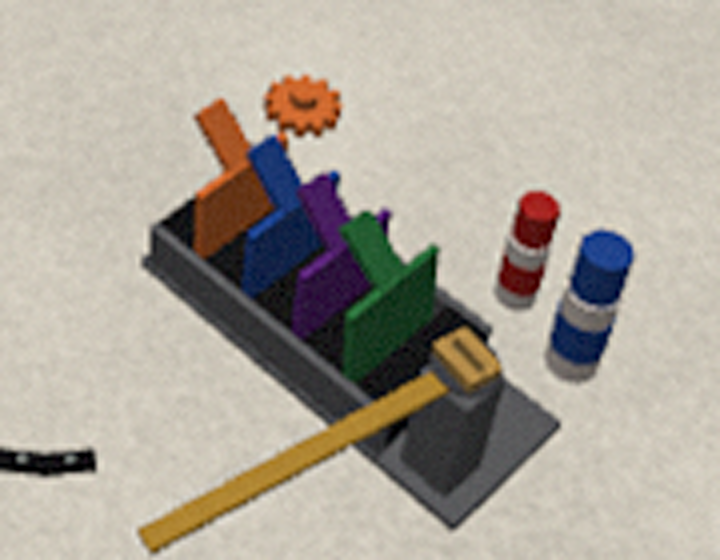

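Emit:
arm_command --moves '[[[-17,-7,-18,-0.4,-2.2,1.1,1],[-17,-6,-18,-0.5,-2.2,1,1],[-18,-6,-17,-0.4,-2.3,1.1,1],[-19,-5,-16,-0.5,-2.2,1.1,1],[-20,-5,-16,-0.4,-2.2,1,1]]]'

```text
time_s: 62.15
ee_pos: [0.5311, -0.0473, 0.2031]
orientation: [0.654, 0.699, 0.187, -0.222]
contact_force: [0.2, -0.5, 0.8]
width: 0.087
finger_force: 0.0
```

Emit:
arm_command --moves '[[[-21,-5,-15,-0.5,-2.2,1.1,1],[-21,-4,-14,-0.4,-2.2,1,1],[-21,-3,-14,-0.4,-2.3,1.1,1],[-23,-3,-12,-0.5,-2.2,1.1,1],[-22,-2,-12,-0.4,-2.2,1,1]]]'

```text
time_s: 62.65
ee_pos: [0.5187, -0.1752, 0.2091]
orientation: [0.705, 0.682, 0.126, -0.149]
contact_force: [-0.3, 0.3, 0.1]
width: 0.0872
finger_force: 0.0
```

Emit:
arm_command --moves '[[[-23,-2,-10,-0.5,-2.2,1.1,1],[-24,-2,-10,-0.4,-2.3,1,1],[-24,-1,-9,-0.4,-2.2,1.1,1],[-25,0,-8,-0.5,-2.2,1.1,1],[-24,0,-7,-0.4,-2.2,1,1]]]'

```text
time_s: 63.15
ee_pos: [0.5056, -0.3037, 0.2144]
orientation: [0.748, 0.657, 0.063, -0.074]
contact_force: [-0.1, -0.6, 0.4]
width: 0.087
finger_force: 0.0
```

Emit:
arm_command --moves '[[[-25,1,-7,-0.5,-2.2,1.1,1],[-25,1,-5,-0.4,-2.3,1.1,1],[-26,2,-4,-0.5,-2.2,1,1],[-25,2,-3,-0.4,-2.2,1.1,1],[-25,3,-2,-0.4,-2.2,1,1]]]'

```text
time_s: 63.65
ee_pos: [0.4938, -0.4315, 0.2204]
orientation: [0.781, 0.625, -0.001, 0.001]
contact_force: [-0.2, 0.4, 0.6]
width: 0.0869
finger_force: 0.0
```

Emit:
arm_command --moves '[[[0,0,0,0,0,0,1],[0,0,0,0,0,0,1],[0,0,0,0,0,0,1],[0,0,0,0,0,0,1],[0,0,0,0,0,0,1]]]'

```text
time_s: 64.15
ee_pos: [0.4943, -0.4289, 0.2203]
orientation: [0.78, 0.625, 0.0, 0.0]
contact_force: [-0.5, -0.3, 0.6]
width: 0.0872
finger_force: 0.0
```

```bash
python3 - <<'E'
from h import *
im,P,ok=wrist("w17"); X=P[ok]
b=(np.abs(X[:,0]-.49)<.06)&(np.abs(X[:,1]+.425)<.06); t=b&(X[:,2]>.1)&(X[:,2]<.125); s=b&(X[:,2]>.04)&(X[:,2]<.055)
print(t.sum(),rect(X[t,:2]),X[t,2].mean(),rect(X[s,:2]))
go([.4937,-.4290,.22],down(77.4),5,dec=1)
E
```

```text
894 (array([ 0.4952, -0.4291]), (0.029033271595835686, 0.027983250096440315), 78.80934143066406) 0.11292613184001095 (array([ 0.4934, -0.4283]), (0.04395236447453499, 0.04446031153202057), 77.5001449584961)
from [ 0.4942 -0.429   0.2204] [179.9679  -0.0322  77.424 ]
[[0.0, -0.1, 0.1, 0.0, 0.0, 0.0], [0.0, -0.1, 0.0, 0.0, 0.0, 0.0], [-0.1, -0.1, 0.1, 0.0, 0.0, 0.0], [0.0, -0.1, 0.1, 0.0, 0.0, 0.0], [0.0, -0.1, 0.1, 0.0, 0.0, 0.0]]
```

Emit:
arm_command --moves '[[[0,0,35,0,0,0,1],[0,0,35,0,0,0,1],[0,0,35,0,0,0,1],[0,0,30,0,0,0,1],[0,0,20,0,0,0,1]]]'

```text
time_s: 64.7
ee_pos: [0.4934, -0.4284, 0.0629]
orientation: [0.78, 0.625, -0.0, -0.001]
contact_force: [0.0, 0.2, 1.0]
width: 0.0872
finger_force: 0.0
```

Emit:
arm_command --moves '[[[0,0,0,0,0,0,0.5],[0,0,0,0,0,0,0.2],[0,0,0,0,0,0,0],[0,0,0,0,0,0,0],[0,0,0,0,0,0,0]]]' --newtons 60

```text
time_s: 65.2
ee_pos: [0.4947, -0.4297, 0.0664]
orientation: [0.78, 0.625, 0.001, 0.001]
contact_force: [-0.4, -1.2, -0.3]
width: 0.055
finger_force: 0.0
```

Emit:
arm_command --moves '[[[0,0,0,0,0,0,0],[0,0,0,0,0,0,0],[0,0,0,0,0,0,0],[0,0,0,0,0,0,0],[0,0,0,0,0,0,0]]]'

```text
time_s: 65.7
ee_pos: [0.4941, -0.4293, 0.0653]
orientation: [0.78, 0.625, 0.0, 0.0]
contact_force: [-0.4, 0.7, 1.1]
width: 0.0256
finger_force: 60.0
```

Emit:
arm_command --moves '[[[0,0,-20,0,0,0,0],[0,0,-40,0,0,0,0],[0,0,-40,0,0,0,0],[0,0,-40,0,0,0,0],[0,0,-40,0,0,0,0]]]'

```text
time_s: 66.2
ee_pos: [0.4937, -0.4292, 0.2468]
orientation: [0.781, 0.625, 0.0, -0.0]
contact_force: [0.8, -0.2, -1.1]
width: 0.0259
finger_force: 60.0
```

```bash
python3 - <<'E'
from h import *
go([.5177+.050,.370,.235],down(178),20,start=(np.array([.4937,-.4291,.2455]),down(77.3)))
E
```

```text
from [ 0.4937 -0.4291  0.2455] [-180.     0.    77.3]
[[40.0, -5.0, 1.0, 0.0, 0.0, -5.0], [40.0, -2.0, 0.0, 0.0, 0.0, -5.1], [40.0, 2.0, 1.0, 0.0, 0.0, -5.0], [40.0, 5.0, 0.0, 0.0, 0.0, -5.0], [39.0, 9.0, 1.0, 0.0, 0.0, -5.1]]
[[38.0, 12.0, 0.0, 0.0, 0.0, -5.0], [37.0, 16.0, 1.0, 0.0, 0.0, -5.0], [36.0, 19.0, 0.0, 0.0, 0.0, -5.1], [33.0, 21.0, 1.0, 0.0, 0.0, -5.0], [32.0, 25.0, 0.0, 0.0, 0.0, -5.1]]
[[29.0, 27.0, 1.0, 0.0, 0.0, -5.0], [27.0, 30.0, 0.0, 0.0, 0.0, -5.0], [24.0, 32.0, 1.0, 0.0, 0.0, -5.1], [21.0, 34.0, 0.0, 0.0, 0.0, -5.0], [18.0, 36.0, 1.0, 0.0, 0.0, -5.0]]
[[15.0, 37.0, 0.0, 0.0, 0.0, -5.1], [12.0, 39.0, 1.0, 0.0, 0.0, -5.0], [8.0, 39.0, 0.0, 0.0, 0.0, -5.0], [5.0, 40.0, 1.0, 0.0, 0.0, -5.1], [1.0, 40.0, 0.0, 0.0, 0.0, -5.0]]
```

Emit:
arm_command --moves '[[[40,-5,1,0,0,-5,0],[40,-2,0,0,0,-5.1,0],[40,2,1,0,0,-5,0],[40,5,0,0,0,-5,0],[39,9,1,0,0,-5.1,0]]]'

```text
time_s: 66.7
ee_pos: [0.5119, -0.2279, 0.2425]
orientation: [0.624, 0.781, 0.0, 0.0]
contact_force: [1.0, -0.0, -0.2]
width: 0.0256
finger_force: 60.0
```

Emit:
arm_command --moves '[[[38,12,0,0,0,-5,0],[37,16,1,0,0,-5,0],[36,19,0,0,0,-5.1,0],[33,21,1,0,0,-5,0],[32,25,0,0,0,-5.1,0]]]'

```text
time_s: 67.2
ee_pos: [0.53, -0.0284, 0.2404]
orientation: [0.439, 0.899, 0.0, 0.0]
contact_force: [-0.5, 1.4, -1.2]
width: 0.0258
finger_force: 60.0
```

Emit:
arm_command --moves '[[[29,27,1,0,0,-5,0],[27,30,0,0,0,-5,0],[24,32,1,0,0,-5.1,0],[21,34,0,0,0,-5,0],[18,36,1,0,0,-5,0]]]'

```text
time_s: 67.7
ee_pos: [0.5488, 0.1711, 0.2375]
orientation: [0.233, 0.973, 0.0, 0.0]
contact_force: [1.1, -0.8, 0.6]
width: 0.0257
finger_force: 60.0
```

Emit:
arm_command --moves '[[[15,37,0,0,0,-5.1,0],[12,39,1,0,0,-5,0],[8,39,0,0,0,-5,0],[5,40,1,0,0,-5.1,0],[1,40,0,0,0,-5,0]]]'

```text
time_s: 68.2
ee_pos: [0.5668, 0.3711, 0.2351]
orientation: [0.015, 1.0, -0.0, 0.0]
contact_force: [-0.1, 0.5, -1.0]
width: 0.0257
finger_force: 60.0
```

Emit:
arm_command --moves '[[[0,0,0,0,0,0,0],[0,0,10,0,0,0,0],[0,0,15,0,0,0,0],[0,0,10,0,0,0,0],[0,0,0,0,0,0,0]]]'

```text
time_s: 68.7
ee_pos: [0.5663, 0.3677, 0.1979]
orientation: [0.017, 1.0, -0.001, -0.001]
contact_force: [1.0, 0.2, -0.9]
width: 0.0256
finger_force: 60.0
```

Emit:
arm_command --moves '[[[0,0,0,0,0,0,0],[0,0,0,0,0,0,0],[0,0,0,0,0,0,0],[0,0,0,0,0,0,0],[0,0,0,0,0,0,0]]]'

```text
time_s: 69.2
ee_pos: [0.567, 0.3698, 0.2008]
orientation: [0.017, 1.0, 0.0, 0.0]
contact_force: [-0.7, 0.4, -0.7]
width: 0.0254
finger_force: 60.0
```

```bash
cat > sc.py <<'E'
from h import *
im,P,ok=wrist(); p,r=pose(); W=P[ok]; print(p,r.as_euler("xyz",degrees=True))
hsv=cv2.cvtColor(im["img"],cv2.COLOR_BGR2HSV); X=r.inv().apply(W-p)*1000; h=hsv[ok].astype(int)
red=(abs(X[:,0]-12)<5)&(abs(X[:,1])<16)&((h[:,0]<8)|(h[:,0]>172))&(h[:,1]>120)
for a,b in [(-40,-20),(-20,0),(0,10)]:
    k=red&(X[:,2]>a)&(X[:,2]<b); print('red face',np.median(X[k],0))
y=(h[:,0]>12)&(h[:,0]<32)&(h[:,1]>90)&(np.hypot(W[:,0]-.5177,W[:,1]-.37)<.03)&(W[:,2]>.1045)&(W[:,2]<.115)
print('head',rect(W[y,:2]),rect(X[y,:2]))
c=rect(W[y,:2])[0]
f=(np.hypot(*(W[:,:2]-c).T)<.011)&(W[:,2]<.104)&(W[:,2]>.09); print('slot',f.sum(),rect(W[f,:2]),rect(X[f,:2]))
E
python3 sc.py
```

```text
[0.5669 0.3698 0.2007] [179.9805   0.0429 178.0983]
red face [ 11.3807  -0.7242 -28.5385]
red face [ 11.3301  -0.7367 -11.1653]
red face [11.4186 -1.3318  5.2116]
head (array([0.5181, 0.3705]), (0.02973335050046444, 0.02163265459239483), 88.12138366699219) (array([48.8413, -0.8792]), (29.7337703704834, 21.63113021850586), 89.97872924804688)
slot 153 (array([0.5181, 0.3705]), (0.021953769028186798, 0.004449065309017897), 88.0313720703125) (array([48.8658, -0.8716]), (4.446440696716309, 21.953388214111328), 0.06724150478839874)
```

Emit:
arm_command --moves '[[[12.5,-0.9,0,0,0,0,0],[13,0,0,0,0,0,0],[13,0,0,0,0,0,0],[12,0,0,0,0,0,0],[0,0,0,0,0,0,0]]]'

```text
time_s: 69.75
ee_pos: [0.5141, 0.3714, 0.201]
orientation: [0.015, 1.0, 0.0, 0.0]
contact_force: [0.4, 0.3, -1.4]
width: 0.0259
finger_force: 60.0
```

Emit:
arm_command --moves '[[[0,0,10,0,0,0,0],[0,0,10,0,0,0,0],[0,0,8,0,0,0,0],[0,0,5,0,0,0,0],[0,0,0,0,0,0,0]]]'

```text
time_s: 70.25
ee_pos: [0.5161, 0.37, 0.166]
orientation: [0.017, 1.0, -0.001, -0.001]
contact_force: [0.5, -0.5, -0.8]
width: 0.0255
finger_force: 60.0
```

Emit:
arm_command --moves '[[[0,0,2,0,0,0,0],[0,0,2,0,0,0,0],[0,0,2,0,0,0,0],[0,0,1,0,0,0,0],[0,0,0,0,0,0,0]]]'

```text
time_s: 70.75
ee_pos: [0.5163, 0.3705, 0.1604]
orientation: [0.017, 1.0, 0.0, 0.0]
contact_force: [-0.1, 0.1, -0.8]
width: 0.0257
finger_force: 60.0
```

Emit:
arm_command --moves '[[[0,0,1.5,0,0,0,0],[0,0,1.5,0,0,0,0],[0,0,1,0,0,0,0],[0,0,0,0,0,0,0],[0,0,0,0,0,4,0]]]'

```text
time_s: 71.25
ee_pos: [0.5164, 0.3704, 0.1564]
orientation: [0.052, 0.999, 0.0, 0.0]
contact_force: [-0.7, -0.6, -0.8]
width: 0.026
finger_force: 60.0
```

Emit:
arm_command --moves '[[[0,0,0,0,0,4,0],[0,0,0,0,0,4,0],[0,0,0,0,0,5,0],[0,0,0,0,0,5,0],[0,0,0,0,0,5,0]]]'

```text
time_s: 71.75
ee_pos: [0.5161, 0.3704, 0.1564]
orientation: [0.251, 0.968, -0.0, -0.0]
contact_force: [-0.9, -0.8, -0.8]
width: 0.026
finger_force: 60.0
```

Emit:
arm_command --moves '[[[0,0,0,0,0,5,0],[0,0,0,0,0,5,0],[0,0,0,0,0,5,0],[0,0,0,0,0,5,0],[0,0,0,0,0,5,0]]]'

```text
time_s: 72.25
ee_pos: [0.5156, 0.3705, 0.1564]
orientation: [0.455, 0.891, -0.0, -0.0]
contact_force: [-3.8, -1.7, 1.0]
width: 0.0258
finger_force: 60.0
```

Emit:
arm_command --moves '[[[0,0,0,0,0,5,0],[0,0,0,0,0,5,0],[0,0,0,0,0,5,0],[0,0,0,0,0,5,0],[0,0,0,0,0,5,0]]]'

```text
time_s: 72.75
ee_pos: [0.5152, 0.3707, 0.1564]
orientation: [0.636, 0.771, -0.001, -0.0]
contact_force: [-4.2, -0.5, 1.0]
width: 0.0257
finger_force: 60.0
```

Emit:
arm_command --moves '[[[0,0,0,0,0,0,0],[0,0,0,0,0,0,0],[0,0,0,0,0,0,0],[0,0,0,0,0,0,0],[0,0,0,0,0,0,0]]]'

```text
time_s: 73.25
ee_pos: [0.5153, 0.3707, 0.1563]
orientation: [0.634, 0.773, -0.0, -0.0]
contact_force: [-6.5, -1.4, 1.8]
width: 0.0258
finger_force: 60.0
```

```bash
python3 - <<'E'
from h import *
s=arm.observe(); print(s["ee_pos"],s["contact_force"],s["moment"],s["q"],pose()[1].as_euler("xyz",degrees=True))
im=arm.get_image("scene"); P,ok=cloud(im); P[...,2][(P[...,1]<.13)]=9; screw(im,P,ok)
E
```

```text
[0.5153 0.3707 0.1563] [-6.495  -1.3597  1.8034] [-0.2086  1.4702  0.1217] [-0.7125  0.3438  0.0243  1.5885 -0.0096  1.2104 -0.489 ] [-179.9273   -0.0099  101.2995]
head 82 (array([0.5187, 0.3721]), (0.03074461966753006, 0.021938253194093704), 22.37979507446289) 0.107368971984334
bar 435 [0.5596 0.27   0.0975] 111.91627606600093 slot yaw 21.916276066000933
```

Emit:
arm_command --moves '[[[0,0,0,0,0,4,0],[0,0,0,0,0,4,0],[0,0,0,0,0,3,0],[0,0,0,0,0,0,0],[0,0,0,0,0,0,0]]]'

```text
time_s: 73.8
ee_pos: [0.5152, 0.3709, 0.1564]
orientation: [0.705, 0.709, -0.0, -0.001]
contact_force: [-5.6, -1.1, 2.4]
width: 0.0255
finger_force: 60.0
```

```bash
cat > kp.py <<'E'
from h import *
s=arm.observe(); print(s["ee_pos"],s["contact_force"],s["moment"],pose()[1].as_euler("xyz",degrees=True))
im=arm.get_image("scene"); P,ok=cloud(im); P[...,2][(P[...,1]<.13)]=9; screw(im,P,ok)
E
python3 kp.py
```

```text
[0.5152 0.3709 0.1564] [-5.6058 -1.0569  2.3572] [-0.1496  1.6236  0.0852] [-179.9192   -0.0046   90.3046]
head 78 (array([0.5182, 0.3719]), (0.03098175674676895, 0.02216518670320511), 13.967862129211426) 0.10759792034453372
bar 387 [0.5414 0.2599 0.0975] 100.7843657542842 slot yaw 10.784365754284195
```

Emit:
arm_command --moves '[[[0,0,0,0,0,1.5,0],[0,0,0,0,0,1.5,0],[0,0,0,0,0,1,0],[0,0,0,0,0,0,0],[0,0,0,0,0,0,0]]]'

```text
time_s: 74.35
ee_pos: [0.5151, 0.3709, 0.1564]
orientation: [0.729, 0.684, -0.001, -0.001]
contact_force: [-6.7, -0.9, 3.7]
width: 0.0257
finger_force: 60.0
```

```bash
python3 kp.py
```

```text
[0.5151 0.3709 0.1564] [-6.7211 -0.92    3.6681] [-0.1709  1.6545  0.2692] [-179.9174    0.0042   86.3296]
head 84 (array([0.5173, 0.372 ]), (0.03161776438355446, 0.02197188325226307), 7.116971969604492) 0.1073242287731055
bar 379 [0.54   0.2591 0.0974] 99.80656243358777 slot yaw 9.806562433587771
```

Emit:
arm_command --moves '[[[0,0,0,0,0,1,0],[0,0,0,0,0,0,0],[0,0,0,0,0,0,0],[0,0,0,0,0,-4,0],[0,0,0,0,0,-4,0]]]'

```text
time_s: 74.9
ee_pos: [0.5161, 0.3709, 0.1564]
orientation: [0.686, 0.728, 0.0, -0.0]
contact_force: [-0.6, 0.7, -1.3]
width: 0.0253
finger_force: 60.0
```

Emit:
arm_command --moves '[[[0,0,0,0,0,-3,0],[0,0,0,0,0,0,0],[0,0,0,0,0,0,0],[0,0,0,0,0,0,0],[0,0,0,0,0,0,0]]]'

```text
time_s: 75.4
ee_pos: [0.5166, 0.3706, 0.1566]
orientation: [0.669, 0.744, 0.001, 0.0]
contact_force: [1.4, 0.4, -0.8]
width: 0.0261
finger_force: 60.0
```

```bash
python3 kp.py
```

```text
[0.5166 0.3706 0.1566] [ 1.3918  0.3583 -0.7684] [ 0.323  -0.1704 -0.0028] [179.936   -0.0231  96.0778]
head 85 (array([0.5179, 0.372 ]), (0.030339747667312622, 0.022355183959007263), 9.817214012145996) 0.10735419985073781
bar 362 [0.5404 0.2584 0.0975] 99.72368477581846 slot yaw 9.723684775818455
```

Free in the slot and the bar is home. Lift and carry the driver back.

Emit:
arm_command --moves '[[[0,0,-3,0,0,0,0],[0,0,-5,0,0,0,0],[0,0,-15,0,0,0,0],[0,0,-30,0,0,0,0],[0,0,-30,0,0,0,0]]]'

```text
time_s: 75.95
ee_pos: [0.5164, 0.3699, 0.2414]
orientation: [0.669, 0.744, 0.0, 0.0]
contact_force: [-0.2, 0.6, -0.3]
width: 0.0257
finger_force: 60.0
```

```bash
python3 - <<'E'
from h import *
go([.4940,-.4287,.24],down(77.4),20,start=(np.array([.5165,.3706,.2396]),down(96.1)))
E
```

```text
from [0.5165 0.3706 0.2396] [180.    0.   96.1]
[[-40.0, -5.0, 0.0, 0.0, 0.0, 0.9], [-39.0, -5.0, 0.0, 0.0, 0.0, 1.0], [-40.0, -4.0, 0.0, 0.0, 0.0, 0.9], [-40.0, -4.0, 0.0, 0.0, 0.0, 0.9], [-40.0, -2.0, 0.0, 0.0, 0.0, 1.0]]
[[-40.0, -2.0, 0.0, 0.0, 0.0, 0.9], [-40.0, -2.0, 0.0, 0.0, 0.0, 0.9], [-40.0, -1.0, 0.0, 0.0, 0.0, 1.0], [-40.0, 0.0, 0.0, 0.0, 0.0, 0.9], [-40.0, 1.0, 0.0, 0.0, 0.0, 0.9]]
[[-40.0, 1.0, 0.0, 0.0, 0.0, 1.0], [-40.0, 1.0, 0.0, 0.0, 0.0, 0.9], [-39.0, 3.0, 0.0, 0.0, 0.0, 1.0], [-40.0, 3.0, 0.0, 0.0, 0.0, 0.9], [-40.0, 4.0, 0.0, 0.0, 0.0, 0.9]]
[[-40.0, 4.0, 0.0, 0.0, 0.0, 1.0], [-40.0, 5.0, 0.0, 0.0, 0.0, 0.9], [-39.0, 6.0, 0.0, 0.0, 0.0, 0.9], [-40.0, 6.0, 0.0, 0.0, 0.0, 1.0], [-39.0, 7.0, 0.0, 0.0, 0.0, 0.9]]
```

Emit:
arm_command --moves '[[[-40,-5,0,0,0,0.9,0],[-39,-5,0,0,0,1,0],[-40,-4,0,0,0,0.9,0],[-40,-4,0,0,0,0.9,0],[-40,-2,0,0,0,1,0]]]'

```text
time_s: 76.45
ee_pos: [0.5111, 0.1686, 0.241]
orientation: [0.699, 0.715, 0.001, 0.0]
contact_force: [0.6, 0.2, -0.5]
width: 0.0258
finger_force: 60.0
```

Emit:
arm_command --moves '[[[-40,-2,0,0,0,0.9,0],[-40,-2,0,0,0,0.9,0],[-40,-1,0,0,0,1,0],[-40,0,0,0,0,0.9,0],[-40,1,0,0,0,0.9,0]]]'

```text
time_s: 76.95
ee_pos: [0.5054, -0.0315, 0.241]
orientation: [0.727, 0.687, 0.001, 0.001]
contact_force: [0.8, 0.1, -1.0]
width: 0.0257
finger_force: 60.0
```

Emit:
arm_command --moves '[[[-40,1,0,0,0,1,0],[-40,1,0,0,0,0.9,0],[-39,3,0,0,0,1,0],[-40,3,0,0,0,0.9,0],[-40,4,0,0,0,0.9,0]]]'

```text
time_s: 77.45
ee_pos: [0.4995, -0.2308, 0.241]
orientation: [0.754, 0.656, 0.001, 0.001]
contact_force: [0.3, 0.5, -1.0]
width: 0.0257
finger_force: 60.0
```

Emit:
arm_command --moves '[[[-40,4,0,0,0,1,0],[-40,5,0,0,0,0.9,0],[-39,6,0,0,0,0.9,0],[-40,6,0,0,0,1,0],[-39,7,0,0,0,0.9,0]]]'

```text
time_s: 77.95
ee_pos: [0.4935, -0.4306, 0.2409]
orientation: [0.781, 0.625, 0.001, 0.001]
contact_force: [0.6, 0.0, -0.7]
width: 0.026
finger_force: 60.0
```

Emit:
arm_command --moves '[[[0,0,0,0,0,0,0],[0,0,0,0,0,0,0],[0,0,0,0,0,0,0],[0,0,0,0,0,0,0],[0,0,0,0,0,0,0]]]'

```text
time_s: 78.45
ee_pos: [0.4942, -0.4277, 0.2398]
orientation: [0.78, 0.626, 0.001, 0.0]
contact_force: [0.1, -0.2, -0.6]
width: 0.0253
finger_force: 60.0
```

```bash
python3 - <<'E'
from h import *
im,P,ok=wrist(); p,r=pose(); W=P[ok]; X=r.inv().apply(W-p)*1000; h=cv2.cvtColor(im["img"],cv2.COLOR_BGR2HSV)[ok].astype(int)
red=(abs(X[:,0]-12)<5)&(abs(X[:,1])<16)&((h[:,0]<8)|(h[:,0]>172))&(h[:,1]>120)
for a,b in [(-40,-20),(-20,0),(0,10)]:
    k=red&(X[:,2]>a)&(X[:,2]<b); print('red face',np.median(X[k],0))
go([.4937,-.4288,.24],down(77.4),5,dec=1)
E
```

```text
red face [ 13.5221   2.3124 -28.7153]
red face [ 13.453    1.8154 -11.2828]
red face [13.4922  2.313   5.0695]
from [ 0.4941 -0.4279  0.2397] [179.9377  -0.0418  77.4798]
[[-0.2, 0.0, -0.1, 0.0, 0.0, 0.0], [-0.2, -0.1, 0.0, 0.0, 0.0, 0.0], [-0.2, 0.0, -0.1, 0.0, 0.0, 0.0], [-0.2, -0.1, 0.0, 0.0, 0.0, 0.1], [-0.2, 0.0, -0.1, 0.1, 0.0, 0.0]]
```

Emit:
arm_command --moves '[[[-1,-0.4,30,0,0,0,0],[0,0,30,0,0,0,0],[0,0,30,0,0,0,0],[0,0,20,0,0,0,0],[0,0,15,0,0,0,0]]]'

```text
time_s: 79.0
ee_pos: [0.4929, -0.4288, 0.1129]
orientation: [0.78, 0.626, 0.0, -0.001]
contact_force: [0.8, 0.4, -0.1]
width: 0.0257
finger_force: 60.0
```

Emit:
arm_command --moves '[[[0,0,15,0,0,0,0],[0,0,15,0,0,0,0],[0,0,12,0,0,0,0],[0,0,6,0,0,0,0],[0,0,0,0,0,0,0]]]'

```text
time_s: 79.5
ee_pos: [0.493, -0.4298, 0.0661]
orientation: [0.781, 0.625, 0.0, 0.0]
contact_force: [-0.9, 0.3, -0.1]
width: 0.0252
finger_force: 60.0
```

Emit:
arm_command --moves '[[[0,0,0,0,0,0,0],[0,0,0,0,0,0,0.6],[0,0,0,0,0,0,1],[0,0,0,0,0,0,1],[0,0,0,0,0,0,1]]]'

```text
time_s: 80.0
ee_pos: [0.4931, -0.4298, 0.0665]
orientation: [0.78, 0.625, 0.0, 0.0]
contact_force: [0.3, -0.3, -0.3]
width: 0.0499
finger_force: 0.0
```

Emit:
arm_command --moves '[[[0,0,0,0,0,0,1],[0,0,-20,0,0,0,1],[0,0,-40,0,0,0,1],[0,0,-40,0,0,0,1],[0,0,-40,0,0,0,1]]]'

```text
time_s: 80.5
ee_pos: [0.4927, -0.4297, 0.2078]
orientation: [0.781, 0.625, 0.0, 0.0]
contact_force: [-0.1, -0.8, -0.3]
width: 0.0851
finger_force: 0.0
```

Emit:
arm_command --moves '[[[0,0,0,0,0,0,1],[0,0,0,0,0,0,1],[0,0,0,0,0,0,1],[0,0,0,0,0,0,1],[0,0,0,0,0,0,1]]]'

```text
time_s: 81.0
ee_pos: [0.4927, -0.4294, 0.2052]
orientation: [0.78, 0.625, -0.0, -0.001]
contact_force: [-0.5, -1.3, 0.3]
width: 0.087
finger_force: 0.0
```

```bash
python3 - <<'E'
from h import *
im,P,ok=wrist(); X=P[ok]
b=(np.abs(X[:,0]-.49)<.06)&(np.abs(X[:,1]+.425)<.06); t=b&(X[:,2]>.1)&(X[:,2]<.125); s=b&(X[:,2]>.04)&(X[:,2]<.055)
print(t.sum(),rect(X[t,:2]),X[t,2].mean(),rect(X[s,:2]))
im=arm.get_image("scene"); P,ok=cloud(im)
for c in HUE: held(c)
P[...,2][(P[...,1]<.13)]=9; screw(im,P,ok)
cv2.imwrite("pics/s20.png",cv2.resize(im["img"][100:370,220:500],None,fx=2.2,fy=2.2,interpolation=cv2.INTER_CUBIC))
E
```

```text
985 (array([ 0.4959, -0.4303]), (0.02847440168261528, 0.02818913757801056), 78.15560913085938) 0.11293868112386546 (array([ 0.4932, -0.4275]), (0.043163497000932693, 0.04412442818284035), 77.62791442871094)
n 482 range [[-34.1038  23.28    31.4462]
 [  4.0891  56.9876  78.897 ]
 [ 39.0287  64.2091 111.4339]]
plane y = -0.003 x + -0.216 z + 71.1 311 y at zmin 65.17018632960347 x,z range [-36.417   46.7115  27.5838] [39.7708 62.7491 97.2027]
n 311 range [[-30.0946 -10.5425  30.9776]
 [ 10.9124  18.8603  85.3491]
 [ 39.8843  27.4498 114.8956]]
plane y = 0.216 x + -0.221 z + 27.6 212 y at zmin 21.551317067229892 x,z range [-9.2769 -2.8544 27.4364] [ 40.7705  27.5545 111.0507]
n 344 range [[-13.4485 -50.5561  32.4376]
 [ 11.1924 -20.4081  83.8433]
 [ 39.622   -4.1388 114.7909]]
plane y = 0.129 x + -0.160 z + -13.9 217 y at zmin -18.507115291283366 x,z range [-15.0577 -36.0853  28.663 ] [ 40.1811 -13.4634 103.5243]
n 726 range [[-31.8759 -90.3568  35.0334]
 [ 22.9353 -57.3282  96.2744]
 [ 39.4487  99.2062 112.4559]]
plane y = 0.580 x + 0.107 z + -76.1 440 y at zmin -72.90724551302729 x,z range [-35.4426 -96.2937  29.4994] [ 41.4207 -15.0312 115.4064]
head 114 (array([0.517 , 0.3716]), (0.031608063727617264, 0.022261962294578552), 11.881030082702637) 0.10710261572841229
bar 425 [0.5386 0.2642 0.0974] 100.61536768352791 slot yaw 10.615367683527907
```

View pics/s20.png

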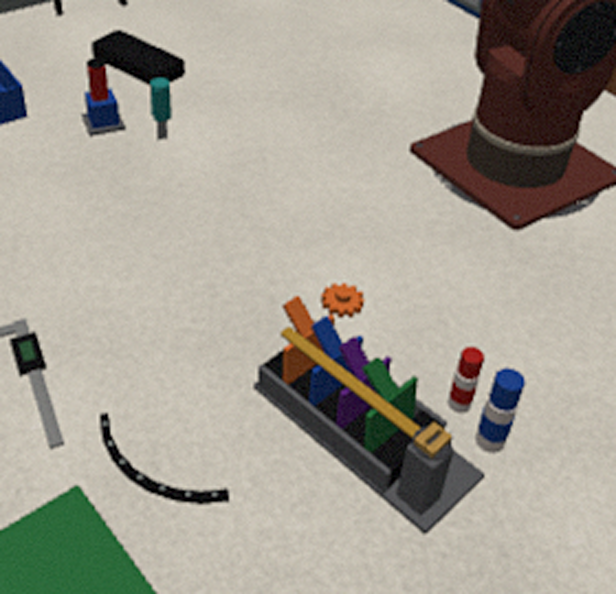

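```bash
python3 -c "
from cell import arm
print(arm.hand_in())"
```

```text
the job is handed in; nothing more can be done
None
```

I handed the job in at about 81 s of robot time: all four plates stand in their own slots with tabs up, the keeper bar is back home, the driver is upright in its blue block and both glue sticks are still standing. The hand-in reported no verdict. The tightest margin is the plates' lean, about 0.14 to 0.22 rad from the camera fits against the 0.25 limit, though the final fits on three plates were noisy.

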